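# Load casting flasks funnel-down into a cold bench kiln and shut its hood

### The job

Load the cold burnout kiln: raise its hood by the knob, stand every casting flask from the tray in a kiln pocket of its own with the funnel end down, then lower the hood until it is fully closed. Leave the dark wallet and the small dark card box alone.

Things in the scene. Friction and masses are not known exactly. Their poses are not given: they have to be found in the camera images.
- flask_a_c (a point): casting flask (may be absent): square steel tube with bevelled edges, 42x42 mm and 64 mm long, 0.18 to 0.35 kg, filled with plaster; one end has a funnel hole 32 mm wide, 20 mm deep, the other is flat; dark vent holes ring the sides 13 mm from the funnel end. Lies on a flat side in the tray at the start. Point: its centre (25 mm above the bench when lying in the tray); own x axis runs along it, out of the funnel end
- flask_b_c (a point): casting flask (may be absent): square steel tube with bevelled edges, 42x42 mm and 64 mm long, 0.18 to 0.35 kg, filled with plaster; one end has a funnel hole 32 mm wide, 20 mm deep, the other is flat; dark vent holes ring the sides 13 mm from the funnel end. Lies on a flat side in the tray at the start. Point: its centre (25 mm above the bench when lying in the tray); own x axis runs along it, out of the funnel end
- flask_c_c (a point): casting flask (may be absent): square steel tube with bevelled edges, 42x42 mm and 64 mm long, 0.18 to 0.35 kg, filled with plaster; one end has a funnel hole 32 mm wide, 20 mm deep, the other is flat; dark vent holes ring the sides 13 mm from the funnel end. Lies on a flat side in the tray at the start. Point: its centre (25 mm above the bench when lying in the tray); own x axis runs along it, out of the funnel end
- tray: shallow aluminium tray on a fixed post in the bench's bay, level with the bench top, 140x262 mm, floor 3 mm thick, rim 9 mm high; origin under its middle, y along its length. The flasks lie side by side in it, about 88 mm apart, across its length, the funnel ends roughly away from the robot
- pocket_1 (a point): centre of the floor of the left pocket (seen from the robot), a round recess 62 mm across and 16 mm deep in the kiln floor. A flask standing in it has its centre 32 mm above this point. Axes: x to the kiln's back, y left, z up
- pocket_2 (a point): centre of the floor of the middle pocket (seen from the robot), a round recess 62 mm across and 16 mm deep in the kiln floor. A flask standing in it has its centre 32 mm above this point. Axes: x to the kiln's back, y left, z up
- pocket_3 (a point): centre of the floor of the right pocket (seen from the robot), a round recess 62 mm across and 16 mm deep in the kiln floor. A flask standing in it has its centre 32 mm above this point. Axes: x to the kiln's back, y left, z up
- kiln: small grey bench kiln, fixed, 112 mm deep, 270 mm wide, its cream floor 38 mm above the bench; three pockets in a row, 85 mm apart. Origin: on the bench under the middle pocket; x points to its back, y left. Front edge at x = -52 mm. Raised, the hood stands behind the hinge and leaves the floor open from above and in front
- hood (a joint): hood angle, rad: 0 closed, 1.62 fully raised. Stiff hinge: the hood (0.45 kg) stays where it is left; 3 to 6 N at the knob moves it. It is a grey box without bottom, 109 mm deep, 270 mm wide, 67 mm high, hinged along its rear lower edge; the front swings up and back
- hood_hinge (a point): middle of the hinge line, 38 mm above the bench and 60 mm behind the pocket row; axes fixed as the kiln's (x to the back, y along the hinge to the left, z up)
- hood_knob (a point): centre of the hood's black barrel knob: a cylinder 22 mm in diameter, 26 mm long, parallel to the hinge, on a thin stem 38 mm out from the hood's front face. With the hood closed it is 150 mm in front of the hinge and 16 mm above it; turns with the hood. Pinched across its flat ends (26 mm) it can turn between the fingers
- wallet_c (a point): bystander: flat dark tool wallet, 69x150x11 mm; this point is its centre
- card_box_c (a point): bystander: small dark card box, 40x54x24 mm; this point is its centre
Mind the look-alikes: they are no part of the job. Leave any purple look-alike of the part that bears flask_b_c alone.

How it is judged:
By the outcome, as a careful person would: the job done as asked, in the order asked, and still so for the second after the job is handed in, with the robot touching nothing.
Of flask_a, flask_b, flask_c only 2 to 3 are there at a start; the rules pass over those that are not, and their reading is None.
At some moment in a run one of flask_a, flask_b, flask_c may be knocked a few centimetres aside while the robot is not near it.
It also fails if it takes over 210 s, if anything falls off the work surface, if the arm or the gripper's body presses on something with over 40 N, if the wrist force passes 120 N, or if a joint passes its speed limit or range.

### The arm

A 6-joint arm with a two-finger parallel gripper is mounted at the origin on a cart in front of the work surface, level with it; the furniture and walls round the work are solid. World frame = base frame: x ahead of the robot, y to its left, z up, the work surface at z = 0. Lengths are in mm, angles in rad, forces in N, time in s.
With the tool pointing down it reaches from about 350 to 875 mm from the base axis. Payload 4.2 kg.
Tool frame: the origin (TCP) lies at the very end of the fingers, on their centre line; the grasp point (between the pads) lies arm.hold_point_z behind it (arm.hold_point_z is the distance from the TCP to the grasp point, in mm); z points along the fingers, y is the direction in which the jaws open and shut (so a half turn about z gives the same grasp; the last joint's range is limited). The gripper opens to 85 mm and grips with 20 to 120 N. Pads are 22 mm wide; open, the fingers measure 114 mm over their backs; the gripper's body (76 mm by 85 mm) begins 54 mm behind the grasp point. The pads swing forward as they close: fully open they stand 13 mm farther back than shut.
Start: joints at [1.372, 0.385, 0.008, 0, -1.194, -0.259], TCP at [276.201, 560.635, 202.512] pointing down, gripper open.
Joint ranges: [-3.14, 3.14], [-1.21, 2.06], [-1.07, 1.41], [-3.16, 2.05], [-2.99, -0.16], [-3.1, 3.1]. Speed limits (rad/s): [2.79, 2.79, 3.14, 3.14, 3.14, 3.14].

### API

Orientations are given as a unit quaternion [x, y, z, w].
In Python, from bench import arm gives the robot as it stands.
- The arm moves only by the tool step_arm, never from a script. Its argument "series" is a list of rows, each a list of 6 numbers: the shift along the world's x, y, z scaled (see below), then the turn, a rotation vector about the world's x, y, z scaled (see below). A call has 1 to 12 rows; each row is the pose to reach, as a shift and turn from the pose commanded when the call began; what a row does not reach only later rows make up. The controller multiplies each number of a shift by 400 mm and each number of a turn by pi/2 rad. A row lasts 1/12 s, in which the tool goes at most 41.7 mm and 7.16 degrees, less where a joint would pass 70% of its speed; a pose out of reach is approached as far as the arm can. A call with a number of a shift or a turn outside -1 to 1 is refused whole. A call with a gripper value outside its range is refused whole. "jaw" is the opening, from -1 (shut) to 1 (fully open), set as the call begins (left out, the last holds). The fingers move at their own pace and stop on an object; the grip force is fixed at half the most. Time passes only in rows, so rows that repeat a pose let the fingers close. It gives the time, the measured TCP pose, the force and the opening at its end, in the units of the state.
- arm.read_state(): the state, without advancing time (a new reading comes with each control period).
- arm.get_image(name): name is "side" or "top" or "wrist"; returns a dict with "image" (384x512x3 uint8, red, green, blue), "camera_matrix" (3x3 intrinsics, pixels), "k1" (the pictures are not rectified: a ray, as slopes to the right and down, at radius r is drawn at 1 + k1 r^2 times it, then the intrinsics apply), "world_from_camera" (4x4, takes a point from camera to world coordinates). Camera axes: x right, y up, looking along -z (the intrinsics and any distortion apply to the point x, -y, -z); pixel columns grow to the right and rows downward; lengths in mm; the calibration is good to about 2 mm. A picture is of the moment at which its call begins. There is no depth.
- arm.job_done(): hands the job in, once; it reports no verdict.
The state is a dict: "clock": time; "joints": joint angles; "joint_vel": joint speeds; "joint_efforts": joint torques, N m; "position": TCP position; "ee_rot": TCP orientation; "contact_force": force on the tool from outside, world axes, zero at the start; "wrist_torque": the same for the moment, N m; "gripper_width": finger opening in mm.
Only numpy, scipy, OpenCV 4.12 (cv2) and the standard library are available. Lean on these libraries where they do the work, as an engineer would, in place of code of your own. Each camera call takes 0.05 s, during which the arm holds its last target.

## Working session

There is one attempt and no reset: what is moved stays moved. The work goes in short steps, Python scripts to look and compute and a tool call to move; the robot and the scene stay as the last step left them, time stands still between calls to the robot, and variables do not carry over. Pictures are saved under pics/ and viewed, and the job is handed in when it is done.

Besides the shell and the picture viewer there is one more tool, called after "Emit:" as name(argument=value, ...), one argument or row to a line, values as JSON. step_arm: Moves the arm, as the interface text tells. Shifts and turns lie within -1 to 1; 1 stands for 400 mm of shift or pi/2 rad of turn. Its arguments: {"type":"object","properties":{"series":{"type":"array","items":{"type":"array","items":{"type":"number","minimum":-1,"maximum":1}}},"jaw":{"type":"number"}},"required":["series"]}

```bash
mkdir -p pics; ls
cat > h.py <<'E'
import numpy as np, cv2
from bench import arm
def snap(n,f):
    d=arm.get_image(n); cv2.imwrite('pics/'+f,d['image'][:,:,::-1]); np.savez('pics/'+f+'.npz',**{k:np.array(v) for k,v in d.items()}); return d
def load(f): return dict(np.load('pics/'+f+'.npz'))
def ray(d,u,v):
    K=d['camera_matrix'];k1=float(d['k1'])
    p=np.array([(u-K[0,2])/K[0,0],(v-K[1,2])/K[1,1]]);q=p.copy()
    for _ in range(30): q=p/(1+k1*(q@q))
    T=d['world_from_camera']; r=T[:3,:3]@np.array([q[0],-q[1],-1]); return T[:3,3],r
def onz(d,u,v,z):
    o,r=ray(d,u,v); return o+r*(z-o[2])/r[2]
def proj(d,P):
    T=d['world_from_camera'];c=T[:3,:3].T@(np.array(P)-T[:3,3]);q=np.array([c[0],-c[1]])/-c[2]
    q=q*(1+float(d['k1'])*(q@q));K=d['camera_matrix'];return K[0,0]*q[0]+K[0,2],K[1,1]*q[1]+K[1,2]
E
python3 - <<'E'
from h import *
for n in ['side','top','wrist']:
    d=snap(n,n+'0.png'); print(n,d['world_from_camera'].round(2).tolist(),d['camera_matrix'].tolist(),d['k1'])
print(arm.read_state(),arm.hold_point_z)
E
```

```text
pics
side [[0.98, 0.11, -0.16, 326.1], [-0.2, 0.47, -0.86, -919.51], [-0.02, 0.87, 0.49, 674.3], [0.0, 0.0, 0.0, 1.0]] [[465.8509666490765, 0.0, 253.13220118568714], [0.0, 465.8509666490765, 194.27215124677193], [0.0, 0.0, 1.0]] -0.1879554461353806
top [[0.01, 0.98, -0.19, 376.37], [-1.0, 0.01, 0.01, 149.01], [0.01, 0.19, 0.98, 996.46], [0.0, 0.0, 0.0, 1.0]] [[373.87385856851654, 0.0, 257.8523023026464], [0.0, 373.87385856851654, 195.34905302084334], [0.0, 0.0, 1.0]] 0.00447631100159144
wrist [[-0.44, 0.86, 0.25, 340.7], [-0.9, -0.43, -0.12, 528.77], [0.0, -0.28, 0.96, 372.59], [0.0, 0.0, 0.0, 1.0]] [[335.9373744998934, 0.0, 251.82745140289967], [0.0, 335.9373744998934, 189.19514631197742], [0.0, 0.0, 1.0]] -0.021962765454888695
{'clock': 0.15, 'joints': array([ 1.37159810e+00,  3.85367925e-01,  6.96471001e-03, -3.77540576e-04,
       -1.19397442e+00, -2.58571397e-01]), 'joint_vel': array([ 3.92354925e-04, -2.17687845e-03,  5.09564884e-03,  1.04596499e-03,
       -1.00731091e-03,  9.59528396e-05]), 'joint_efforts': array([ 6.37070807e-04, -3.92681015e+01,  1.88582146e+01,  4.18853000e+00,
       -3.41450163e-03, -2.64240683e-06]), 'position': array([276.00328435, 560.22919208, 201.68613111]), 'ee_rot': array([ 9.73903914e-01, -2.26959272e-01, -1.51925232e-04,  7.95515312e-04]), 'contact_force': array([ 0.5192805 , -0.45423183,  0.73583741]), 'wrist_torque': array([-0.04513392, -0.02771465,  0.00406903]), 'gripper_width': 85.29163565241383} 18.700000000000003
```

View pics/top0.png

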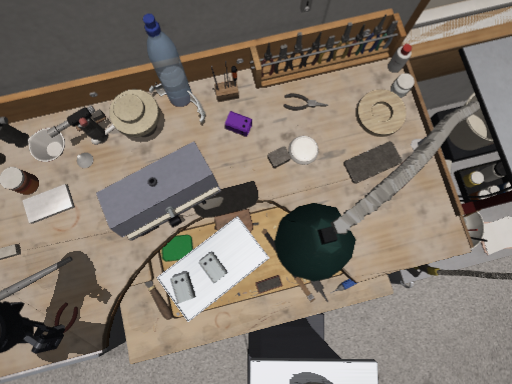

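View pics/side0.png

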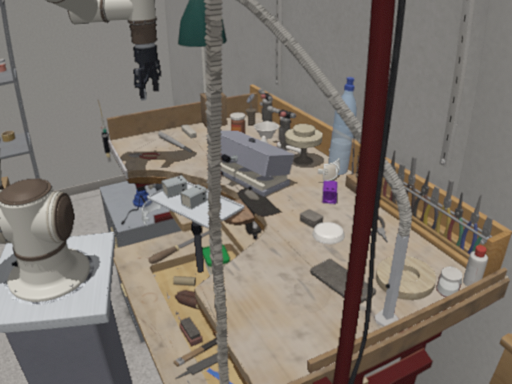

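View pics/wrist0.png

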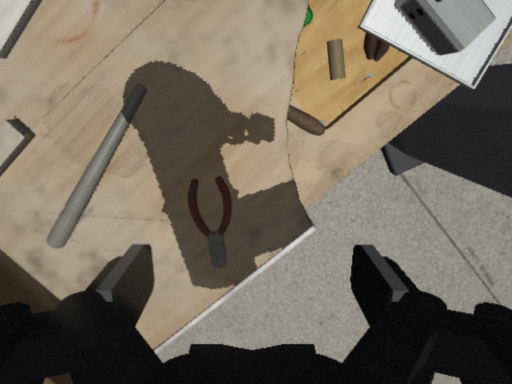

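Run:
```python
from h import *
d=load('top0.png');im=d['image'][:,:,::-1]
c=im[130:330,80:300]; cv2.imwrite('pics/c0.png',cv2.resize(c,None,fx=3.5,fy=3,interpolation=cv2.INTER_CUBIC)[:600,:800] if 0 else cv2.resize(c,(660,600),interpolation=cv2.INTER_CUBIC))
d=load('side0.png');im=d['image'][:,:,::-1]
c=im[110:260,130:330]; cv2.imwrite('pics/c1.png',cv2.resize(c,(800,600),interpolation=cv2.INTER_CUBIC))
```

```text
(no output)
```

View pics/c0.png

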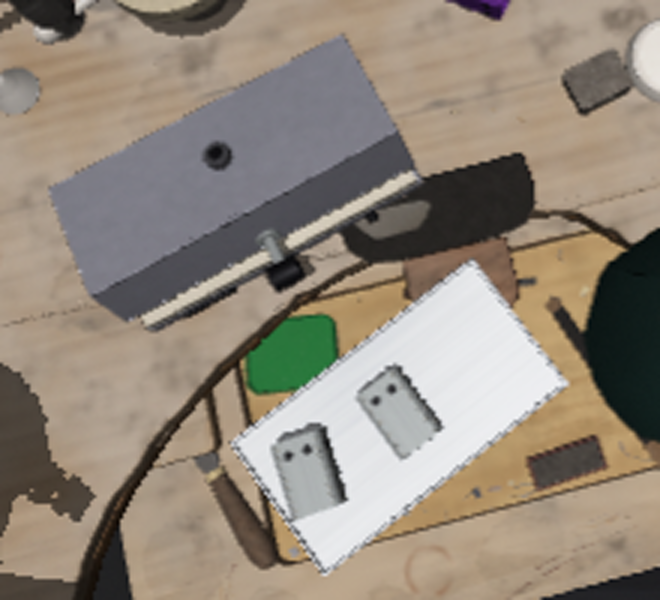

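View pics/c1.png

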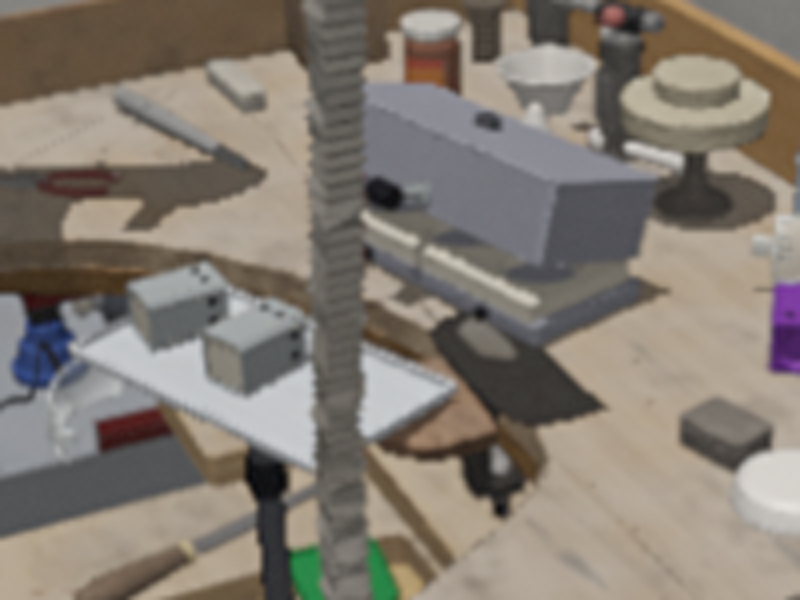

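Run:
```python
from h import *
d=load('top0.png')
g=lambda u,v,z: onz(d,u/3+80,v/3+130,z).round(1)
print('tray',[g(*p,9) for p in [(232,442),(474,262),(568,382),(325,574)]])
print('kilnfront z38',g(145,325,38),g(420,180,38))
e=g(145,325,38)-g(420,180,38);print(np.linalg.norm(e),np.arctan2(e[1],e[0]))
print('fl L top', [g(*p,46) for p in [(274,440),(328,428),(345,500),(292,518)]])
print('fl M top', [g(*p,46) for p in [(358,392),(395,367),(440,428),(405,458)]])
print('knob px',g(287,272,54), g(287,272,90))
s=load('side0.png')
print('side knob onto', [onz(s,130+380/4,110+192/4,z).round(1) for z in (54,80,100,120)])
print('lamp', [g(700,335,z) for z in (0,300,500)], [onz(s,203,35,z).round(0) for z in (100,300,500)])
```

```text
tray [array([348.1, 399.2,   9. ]), array([506.1, 195.1,   9. ]), array([402.2, 111.2,   9. ]), array([240.7, 314.5,   9. ])]
kilnfront z38 [445.1 471.5  38. ] [573.7 242.3  38. ]
262.81286117692184 2.0821079779636467
fl L top [array([351.1, 355.4,  46. ]), array([361.3, 311.3,  46. ]), array([303.8, 294.7,  46. ]), array([289.1, 337.3,  46. ])]
fl M top [array([391. , 287.7,  46. ]), array([411.9, 257.6,  46. ]), array([362.3, 218.6,  46. ]), array([337.8, 246.7,  46. ])]
knob px [489.8 350.3  54. ] [485.4 342.6  90. ]
side knob onto [array([495.8, 431.9,  54. ]), array([488.7, 375.3,  80. ]), array([483.3, 331.7, 100. ]), array([477.8, 288.1, 120. ])]
lamp [array([444.8,  -5.7,   0. ]), array([424.2,  40.9, 300. ]), array([410.4,  71.9, 500. ])] [array([ 633., 2471.,  100.]), array([ 526., 1290.,  300.]), array([419., 109., 500.])]
```

```bash
cat >> h.py <<'E'
from scipy.spatial.transform import Rotation as R
def tri(*prs):
    A=np.zeros((3,3));b=np.zeros(3)
    for d,u,v in prs:
        o,r=ray(d,u,v);r=r/np.linalg.norm(r);M=np.eye(3)-np.outer(r,r);A+=M;b+=M@o
    return np.linalg.solve(A,b)
def ori(az,tilt):
    "tool z tilted forward by tilt (deg) from down toward azimuth az(rad); tool y = horizontal perp"
    t=np.radians(tilt);k=np.array([np.cos(az),np.sin(az),0]);z=np.sin(t)*k+np.array([0,0,-np.cos(t)])
    out=[]
    for s in(1,-1):
        y=s*np.array([-np.sin(az),np.cos(az),0]);x=np.cross(y,z);out.append(R.from_matrix(np.c_[x,y,z]))
    return out
def go(tcp=None,rots=None,grasp=None):
    s=arm.read_state();R0=R.from_quat(s['ee_rot'])
    v=np.zeros(3);Rt=R0
    if rots is not None:
        c=[(r*R0.inv()).as_rotvec() for r in rots];i=np.argmin([np.linalg.norm(a) for a in c]);v=c[i];Rt=rots[i]
    if grasp is not None: tcp=np.array(grasp)+18.7*Rt.as_matrix()[:,2]
    if tcp is None: tcp=s['position']
    print('shift',((np.array(tcp)-s['position'])/400).round(4),'turn',(v/(np.pi/2)).round(4),'|',np.round(tcp,1))
KAZ=0.511
E
python3 - <<'E'
from h import *
t=load('top0.png');s=load('side0.png')
k=tri((t,175.7,220.7),(s,225.3,158));print(k,proj(t,k),proj(s,k))
r=ori(KAZ,35);z=r[0].as_matrix()[:,2]
go(grasp=k-100*z,rots=r)
print(arm.read_state()['clock'])
E
```

```text
[485.04051615 341.3744535   95.43511989] (np.float64(175.7149168800733), np.float64(220.56407959548528)) (np.float64(225.19119116685954), np.float64(158.0174357104366))
shift [ 0.4209 -0.6041 -0.0991] turn [ 0.0118 -0.4039  0.5972] | [444.4 318.6 162. ]
0.15
```

Emit:
step_arm(
  series=[
    [0.1, -0.15, 0, 0, -0.1, 0.15],
    [0.2, -0.3, 0, 0, -0.2, 0.3],
    [0.3, -0.45, 0, 0, -0.3, 0.45],
    [0.42, -0.604, -0.05, 0.012, -0.404, 0.597],
    [0.42, -0.604, -0.05, 0.012, -0.404, 0.597],
    [0.42, -0.604, -0.05, 0.012, -0.404, 0.597],
    [0.42, -0.604, -0.05, 0.012, -0.404, 0.597],
    [0.42, -0.604, -0.05, 0.012, -0.404, 0.597],
    [0.42, -0.604, -0.05, 0.012, -0.404, 0.597],
    [0.42, -0.604, -0.05, 0.012, -0.404, 0.597],
    [0.42, -0.604, -0.05, 0.012, -0.404, 0.597],
    [0.42, -0.604, -0.05, 0.012, -0.404, 0.597],
  ],
  jaw=1,
)

```text
clock: 1.15
position: [440.8, 317.9, 196.1]
ee_rot: [0.926, 0.24, 0.283, -0.069]
contact_force: [-0.1, 0.4, 0.1]
gripper_width: 85.1
```

Run:
```python
from h import *
s=arm.read_state();print(s['joints'].round(3),s['position'],s['contact_force'])
d=snap('wrist','w1.png'); t=snap('top','top1.png')
k=np.array([485,341.4,95.4]);print(proj(d,k))
go(grasp=k-100*ori(KAZ,35)[0].as_matrix()[:,2],rots=ori(KAZ,35))
```

```text
[ 0.78  -0.01  -0.977  1.366 -0.161 -0.018] [440.84106278 317.93988405 196.13345795] [-0.10717668  0.36126826  0.10022808]
(np.float64(250.49952310473998), np.float64(193.90732709204676))
shift [ 0.007  -0.0045 -0.0875] turn [ 0.0081 -0.0095  0.004 ] | [444.3 318.6 162. ]
```

View pics/w1.png

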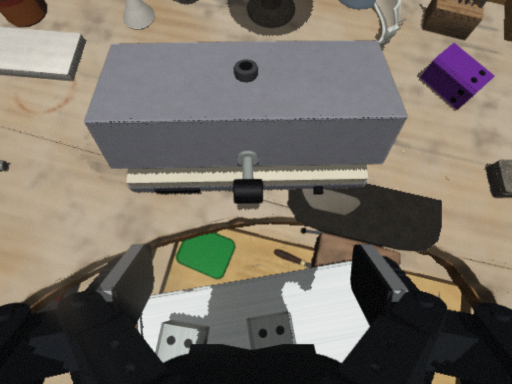

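Run:
```python
from h import *
t=load('top0.png');s=load('side0.png');w=load('w1.png')
k=tri((t,175.7,220.7),(s,225.3,158),(w,248,190.5));print(k)
print('kiln front edge z38 wrist',onz(w,127,180,38),onz(w,367,178,38))
r=ori(KAZ,20);z=r[0].as_matrix()[:,2]
go(grasp=k-60*z,rots=r)
```

```text
[485.72817939 343.25025932  94.68452621]
kiln front edge z38 wrist [449.80841923 472.68506184  38.        ] [577.13151441 248.46454312  38.        ]
shift [ 0.0797  0.0398 -0.1587] turn [-0.0729  0.1361  0.0037] | [473.4 336.3 133.5]
```

Emit:
step_arm(
  series=[
    [0.02, 0.01, -0.04, -0.02, 0.04, 0],
    [0.04, 0.02, -0.08, -0.04, 0.08, 0],
    [0.06, 0.03, -0.12, -0.06, 0.12, 0],
    [0.08, 0.04, -0.159, -0.073, 0.136, 0.004],
    [0.08, 0.04, -0.159, -0.073, 0.136, 0.004],
    [0.08, 0.04, -0.159, -0.073, 0.136, 0.004],
    [0.08, 0.04, -0.159, -0.073, 0.136, 0.004],
  ],
)

```text
clock: 1.83
position: [473.3, 341.0, 131.7]
ee_rot: [0.953, 0.251, 0.167, -0.045]
contact_force: [0.6, -0.4, 0.3]
gripper_width: 85.3
```

Run:
```python
from h import *
s=arm.read_state();print(s['joints'].round(3),s['position'],s['contact_force'])
d=snap('wrist','w2.png'); snap('side','s2.png')
k=np.array([485.7,343.2,94.7]);print(proj(d,k))
go(grasp=k,rots=ori(KAZ,20))
```

```text
[ 0.972  0.219 -0.607  0.347 -0.454  0.823] [473.26366346 340.96382154 131.69212007] [ 0.64086455 -0.44461057  0.30226919]
(np.float64(256.48306969959566), np.float64(206.97712262026351))
shift [ 0.0458  0.0206 -0.1388] turn [ 0.0007  0.0002 -0.0023] | [491.3 346.3  77.1]
```

View pics/w2.png

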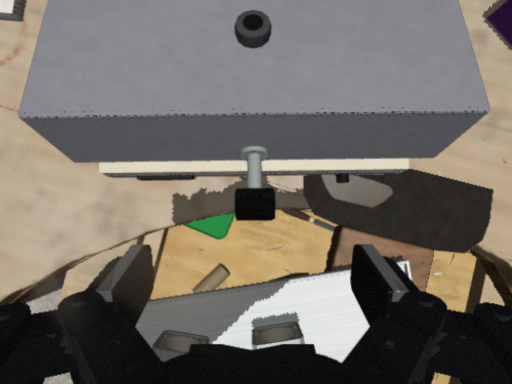

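Emit:
step_arm(
  series=[
    [0.011, 0.005, -0.035, 0, 0, 0],
    [0.023, 0.01, -0.07, 0, 0, 0],
    [0.034, 0.015, -0.105, 0, 0, 0],
    [0.045, 0.02, -0.138, 0, 0, 0],
    [0.045, 0.02, -0.138, 0, 0, 0],
  ],
)

```text
clock: 2.35
position: [489.9, 342.5, 75.5]
ee_rot: [0.953, 0.25, 0.166, -0.042]
contact_force: [-0.2, -0.8, 0.2]
gripper_width: 85.4
```

Emit:
step_arm(
  series=[
    [0, 0, 0, 0, 0, 0],
    [0, 0, 0, 0, 0, 0],
    [0, 0, 0, 0, 0, 0],
    [0, 0, 0, 0, 0, 0],
    [0, 0, 0, 0, 0, 0],
    [0, 0, 0, 0, 0, 0],
    [0, 0, 0, 0, 0, 0],
    [0, 0, 0, 0, 0, 0],
    [0, 0, 0, 0, 0, 0],
  ],
  jaw=-1,
)

```text
clock: 3.1
position: [491.2, 344.7, 77.9]
ee_rot: [0.952, 0.25, 0.168, -0.044]
contact_force: [-0.1, 0.1, 0.0]
gripper_width: 0.1
```

Run:
```python
from h import *
s=arm.read_state();print(s['joints'].round(3),s['position'],s['contact_force'],s['gripper_width'])
snap('wrist','w3.png')
z=R.from_quat(s['ee_rot']).as_matrix()[:,2]; g=s['position']-18.7*z; print('grasp',g)
k=np.array([np.cos(KAZ),np.sin(KAZ),0]); h=np.array([607,412,38.]); 
h=np.array([554.8,382.3,38])+60*k; print(h)
a=np.arctan2(g[2]-38,-(g-h)@k);r=np.hypot(g[2]-38,(g-h)@k);print(a,r, 'hood',a-.106)
# arc rows
```

```text
[ 0.924  0.316 -0.685  0.513 -0.283  0.688] [491.16764417 344.71401437  77.87816484] [-0.1060694   0.06153761  0.03022357] 0.14922706405527197
grasp [485.59318605 341.58916198  95.45231387]
[607.13535365 411.64298483  38.        ]
0.3887266454067326 151.58507104709585 hood 0.2827266454067326
```

View pics/w3.png

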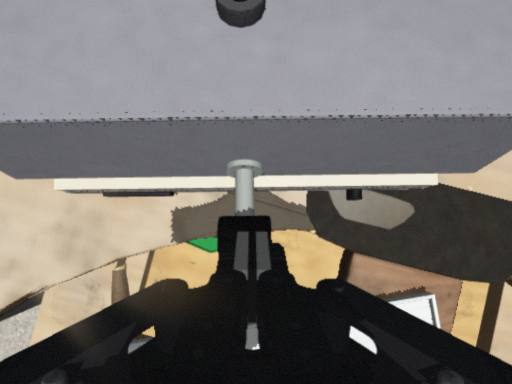

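Run:
```python
from h import *
d=load('w3.png');s=arm.read_state();z=R.from_quat(s['ee_rot']).as_matrix()[:,2]
print(proj(d,s['position']),proj(d,s['position']-18.7*z))
d=snap('side','s3.png');print(proj(d,s['position']))
c=d['image'][120:210,180:300,::-1];cv2.imwrite('pics/c3.png',cv2.resize(c,(800,600),interpolation=cv2.INTER_CUBIC))
c=snap('top','t3.png')['image'][190:250,140:220,::-1];cv2.imwrite('pics/c4.png',cv2.resize(c,(800,600),interpolation=cv2.INTER_CUBIC))
```

```text
(np.float64(249.86101148267983), np.float64(227.92745352264598)) (np.float64(249.6822159541046), np.float64(242.5966805195043))
(np.float64(227.29837275099197), np.float64(162.6816065968221))
```

View pics/c3.png

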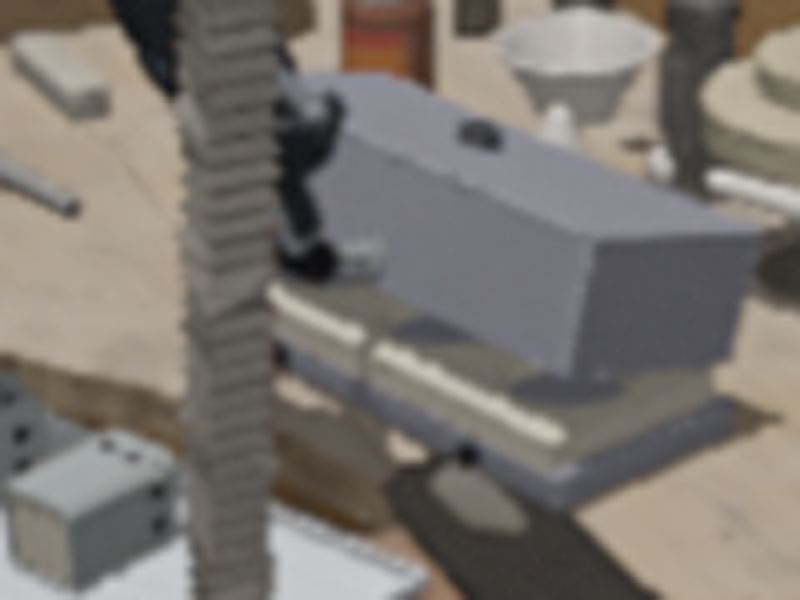

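View pics/c4.png

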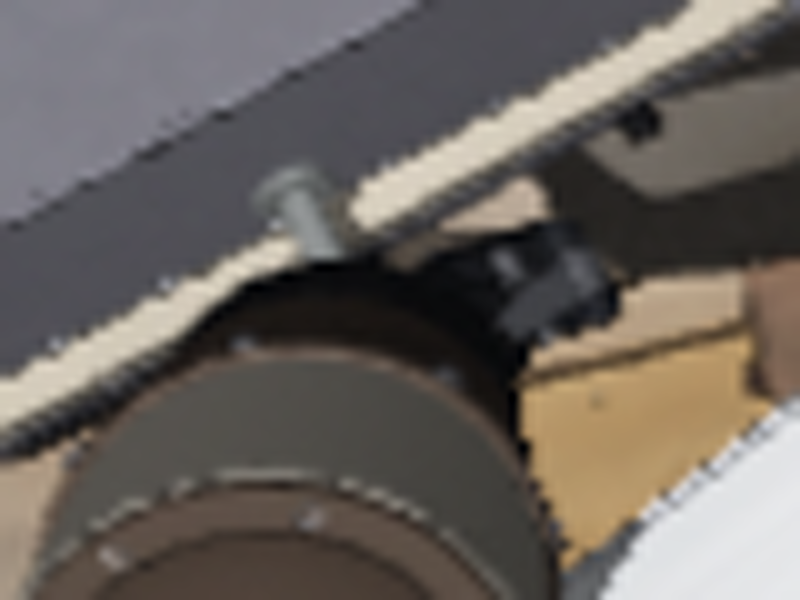

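Run:
```python
from h import *
t=load('top0.png');s=load('side0.png');w=load('w1.png');w2=load('w2.png')
def blob(d,x0,y0,x1,y1):
    g=d['image'].max(2)[y0:y1,x0:x1]; m=(g<42).astype(np.uint8)
    n,l,st,c=cv2.connectedComponentsWithStats(m); i=1+np.argmax(st[1:,4]); print(st[i],c[i]+[x0,y0])
blob(w,228,165,270,215);blob(w2,230,170,285,230);blob(t,165,210,190,232);blob(s,205,145,240,170)
print(tri((t,175.7,220.7),(w,248,190.5)),tri((t,175.7,220.7),(w2,255,205)),tri((t,175.7,220.7),(w,248,190.5),(w2,255,205)),tri((w,248,190.5),(w2,255,205)))
```

```text
[  5  14  30  24 509] [247.69941061 190.95088409]
[   5   18   40   32 1222] [254.58674304 203.69803601]
[ 4  5 13 12 76] [174.85526316 220.39473684]
[17 10  8  7 40] [225.375 158.35 ]
[485.04209365 342.55745596  98.52872607] [486.63546736 344.73732464  79.69926302] [486.44277485 344.1549595   91.35584054] [486.32448802 344.66969327  96.63271379]
```

Run:
```python
from h import *
for f in ['w1.png','w2.png','w3.png']:
    w=load(f);T=w['world_from_camera'];k=np.array([486.4,344.2,93]);print(T[:3,3],-(T[:3,:3].T@(k-T[:3,3]))[2], proj(w,k))
s=arm.read_state();print(s['position'],s['joints'].round(3),s['contact_force'])
im=load('w3.png')['image'][150:384,100:400,::-1];cv2.imwrite('pics/c5.png',cv2.resize(im,(750,585),interpolation=cv2.INTER_CUBIC))
```

```text
[409.24162128 300.9710719  377.50568353] 297.91121314454665 (np.float64(248.489572356714), np.float64(191.9077473435278))
[481.69691602 344.25121592 316.56043548] 223.33720080163414 (np.float64(255.65652175329737), np.float64(205.3530065831099))
[499.10793942 348.33600377 262.78082572] 168.49660222480676 (np.float64(245.91380397203423), np.float64(238.17948398685735))
[491.16870948 344.67958787  77.80247358] [ 0.924  0.316 -0.685  0.513 -0.283  0.688] [-0.6482148   0.14843018 -0.3871469 ]
```

View pics/c5.png

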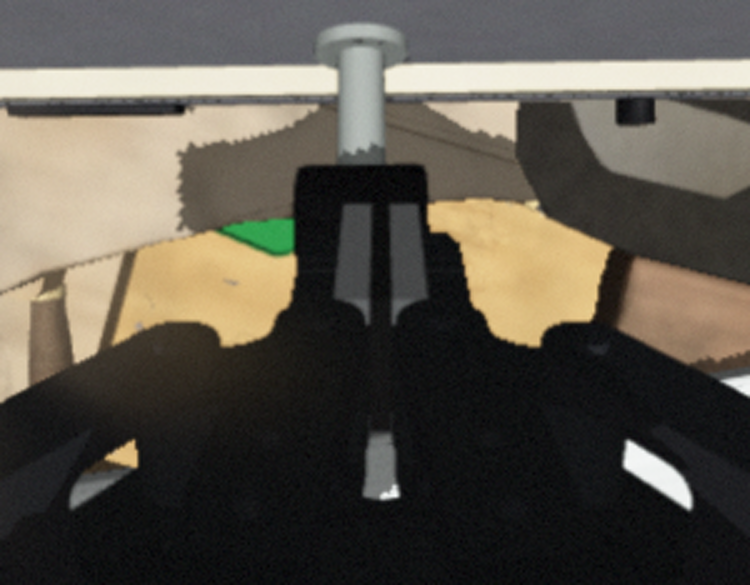

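Run:
```python
from h import *
t=load('top0.png');s=load('side0.png');w=load('w1.png');w2=load('w2.png')
for k in [np.array([486,344,95.]),np.array([490,350,70.])]:
    e=k+[6.4,-11.3,0]
    for d in (t,s,w,w2): print(np.round(proj(d,k),1),np.round(proj(d,e),1))
s3=load('s3.png'); S2=load('s2.png')
for n,d in (('a',s),('b',S2),('c',s3)):
    c=d['image'][140:176,200:248,::-1];cv2.imwrite(f'pics/k{n}.png',cv2.resize(c,(384,288),interpolation=cv2.INTER_NEAREST))
cv2.imwrite('pics/kk.png',np.hstack([cv2.resize(d['image'][140:176,200:233,::-1],(264,288),interpolation=cv2.INTER_NEAREST) for d in (s,S2,s3)]))
```

```text
[174.7 220.2] [179.5 217.6]
[225.4 157.8] [228.1 159.1]
[248.5 191.7] [263.2 191.6]
[255.7 206. ] [275.4 206. ]
[174.5 219.8] [179.2 217.3]
[226.8 164.3] [229.4 165.7]
[245.  193.1] [258.6 193. ]
[250.9 197.8] [268.5 197.7]
```

View pics/kk.png

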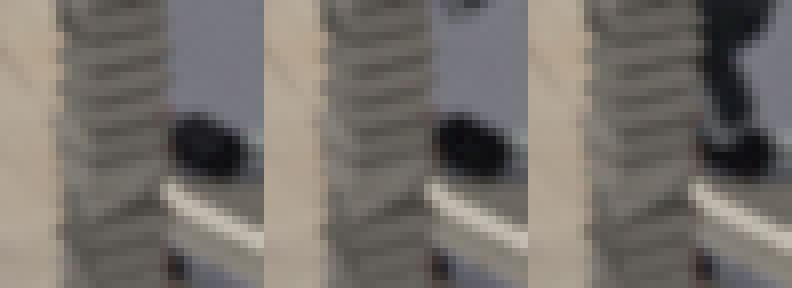

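Run:
```python
from h import *
im=load('w3.png')['image'][205:300,190:315,::-1].astype(float);im=255*(im/255)**.4
cv2.imwrite('pics/c6.png',cv2.resize(im.astype(np.uint8),(760,578),interpolation=cv2.INTER_CUBIC))
im=load('s3.png')['image'][100:175,195:260,::-1].astype(float);im=255*(im/255)**.5
cv2.imwrite('pics/c7.png',cv2.resize(im.astype(np.uint8),(520,600),interpolation=cv2.INTER_CUBIC))
```

```text
(no output)
```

View pics/c6.png

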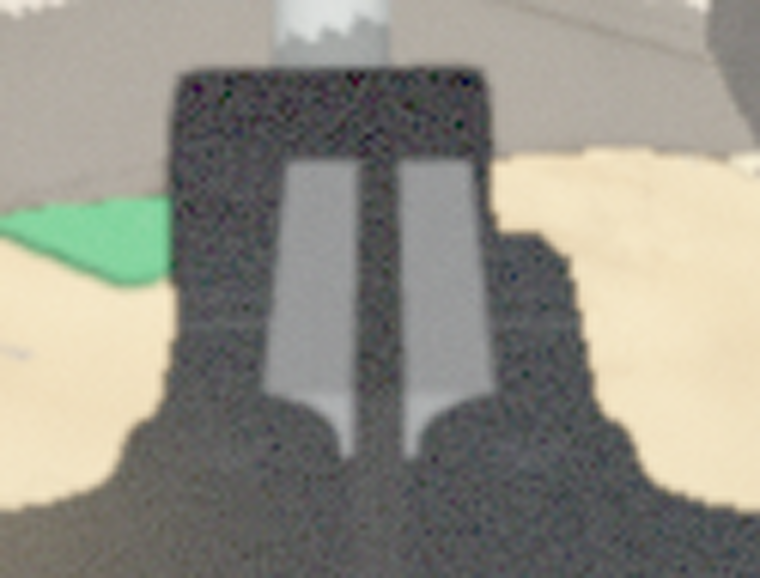

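View pics/c7.png

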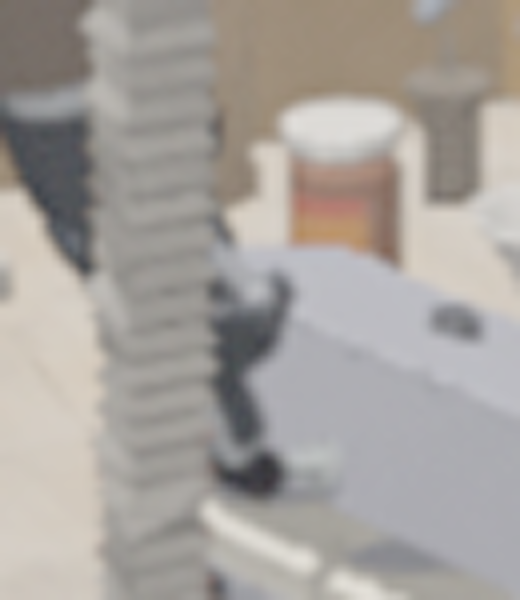

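Run:
```python
from h import *
w=load('w3.png');s=arm.read_state();M=R.from_quat(s['ee_rot']).as_matrix();p=s['position']
print(M.round(2))
for b in (0,10,20,30,54):
    print(b,[np.round(proj(w,p+M@np.array([x,y,-b])),0).tolist() for x in(-11,11) for y in (-14,14)])
T=w['world_from_camera'];print('cam in tool',M.T@(T[:3,3]-p))
```

```text
[[ 0.82  0.49  0.3 ]
 [ 0.46 -0.87  0.17]
 [ 0.34  0.   -0.94]]
0 [[225.0, 246.0], [275.0, 246.0], [224.0, 209.0], [276.0, 209.0]]
10 [[223.0, 255.0], [276.0, 255.0], [222.0, 216.0], [277.0, 216.0]]
20 [[222.0, 264.0], [278.0, 264.0], [221.0, 223.0], [279.0, 223.0]]
30 [[220.0, 274.0], [279.0, 274.0], [219.0, 231.0], [280.0, 231.0]]
54 [[215.0, 305.0], [284.0, 305.0], [213.0, 256.0], [286.0, 256.0]]
cam in tool [  71.37977772    0.94003875 -170.87256997]
```

Emit:
step_arm(
  series=[
    [-0.02, -0.01, 0.05, 0, 0, 0],
    [-0.02, -0.01, 0.05, 0, 0, 0],
    [-0.02, -0.01, 0.05, 0, 0, 0],
    [-0.02, -0.01, 0.05, 0, 0, 0],
    [-0.02, -0.01, 0.05, 0, 0, 0],
  ],
)

```text
clock: 3.67
position: [483.0, 340.3, 97.2]
ee_rot: [0.953, 0.25, 0.168, -0.043]
contact_force: [-0.4, -0.2, 0.3]
gripper_width: 0.0
```

Run:
```python
from h import *
s=arm.read_state();print(s['joints'].round(3),s['position'],s['contact_force'],s['gripper_width'])
w=snap('wrist','w4.png');snap('side','s4.png');t=snap('top','t4.png')
print(proj(w,s['position']))
im=w['image'][180:300,180:320,::-1].astype(float);im=255*(im/255)**.4
cv2.imwrite('pics/c8.png',cv2.resize(im.astype(np.uint8),(700,600),interpolation=cv2.INTER_CUBIC))
```

```text
[ 0.944  0.276 -0.662  0.437 -0.346  0.75 ] [483.04719977 340.32828789  97.15326987] [-0.37019155 -0.24985156  0.25129094] 0.019215705395462374
(np.float64(249.8307247548047), np.float64(227.90994096100607))
```

View pics/c8.png

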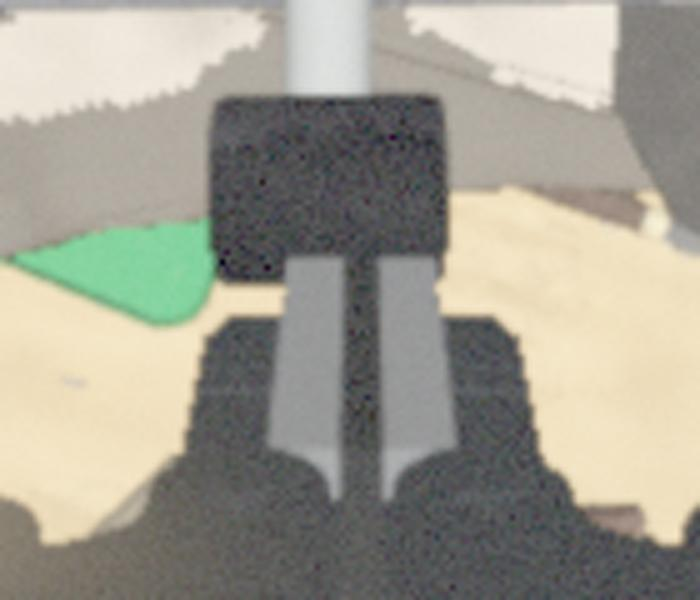

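Emit:
step_arm(
  series=[
    [0, 0, 0, 0, 0, 0],
    [0, 0, 0, 0, 0, 0],
    [0, 0, 0, 0, 0, 0],
    [0, 0, 0, 0, 0, 0],
    [0, 0, 0, 0, 0, 0],
    [0, 0, 0, 0, 0, 0],
    [0.01, 0.005, -0.03, 0, 0, 0],
    [0.018, 0.01, -0.06, 0, 0, 0],
    [0.025, 0.014, -0.08, 0, 0, 0],
    [0.032, 0.018, -0.1, 0, 0, 0],
    [0.036, 0.02, -0.11, 0, 0, 0],
    [0.036, 0.02, -0.11, 0, 0, 0],
  ],
  jaw=1,
)

```text
clock: 4.82
position: [497.3, 347.7, 52.5]
ee_rot: [0.953, 0.251, 0.167, -0.043]
contact_force: [0.7, -1.0, 0.8]
gripper_width: 85.3
```

Run:
```python
from h import *
s=arm.read_state();print(s['joints'].round(3),s['position'],s['contact_force'],s['gripper_width'])
w=snap('wrist','w5.png');print(proj(w,s['position']))
```

```text
[ 0.875  0.359 -0.749  0.729 -0.184  0.509] [497.30077527 347.6878899   52.45959644] [ 0.71785518 -0.96464374  0.80525192] 85.33918534047459
(np.float64(249.80115400379114), np.float64(227.945178168506))
```

View pics/w5.png

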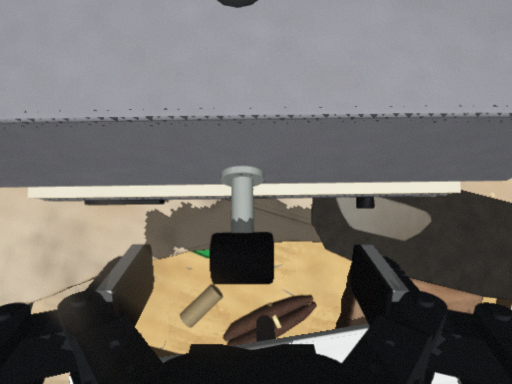

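Emit:
step_arm(
  series=[
    [0, 0, 0, 0, 0, 0],
    [0, 0, 0, 0, 0, 0],
    [0, 0, 0, 0, 0, 0],
    [0, 0, 0, 0, 0, 0],
    [0, 0, 0, 0, 0, 0],
    [0, 0, 0, 0, 0, 0],
    [0, 0, 0, 0, 0, 0],
    [0, 0, 0, 0, 0, 0],
  ],
  jaw=-1,
)

```text
clock: 5.53
position: [496.4, 352.0, 54.7]
ee_rot: [0.951, 0.253, 0.169, -0.046]
contact_force: [-8.4, 5.5, 1.1]
gripper_width: 24.4
```

Run:
```python
from h import *
s=arm.read_state();print(s['joints'].round(3),s['position'],s['contact_force'],s['gripper_width'])
w=snap('wrist','w6.png')
im=w['image'][180:320,160:340,::-1].astype(float);im=255*(im/255)**.4
cv2.imwrite('pics/c8.png',cv2.resize(im.astype(np.uint8),(720,560),interpolation=cv2.INTER_CUBIC))
```

```text
[ 0.879  0.357 -0.748  0.729 -0.179  0.51 ] [496.44514554 352.01901846  54.69006634] [-8.40383265  5.48670985  1.11749348] 24.449321087203035
```

View pics/c8.png

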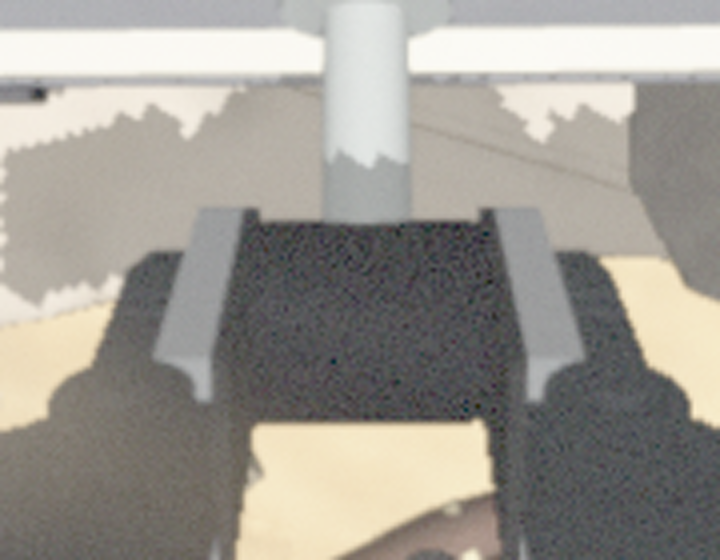

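```bash
cat >> h.py <<'E'
def arc(a0,a1,n,r=151.,az=KAZ):
    for a in np.linspace(a0,a1,n+1)[1:]:
        dx=r*(np.cos(a0)-np.cos(a));dz=r*(np.sin(a)-np.sin(a0));print(list(np.round([dx*np.cos(az)/400,dx*np.sin(az)/400,dz/400],3)),end=' ')
E
python3 -c "
from h import *
arc(.389,1.05,12)"
```

```text
[np.float64(0.007), np.float64(0.004), np.float64(0.019)] [np.float64(0.016), np.float64(0.009), np.float64(0.038)] [np.float64(0.025), np.float64(0.014), np.float64(0.056)] [np.float64(0.035), np.float64(0.019), np.float64(0.073)] [np.float64(0.045), np.float64(0.025), np.float64(0.09)] [np.float64(0.057), np.float64(0.032), np.float64(0.106)] [np.float64(0.069), np.float64(0.039), np.float64(0.121)] [np.float64(0.082), np.float64(0.046), np.float64(0.135)] [np.float64(0.096), np.float64(0.054), np.float64(0.149)] [np.float64(0.11), np.float64(0.062), np.float64(0.162)] [np.float64(0.125), np.float64(0.07), np.float64(0.173)] [np.float64(0.141), np.float64(0.079), np.float64(0.184)]
```

Emit:
step_arm(
  series=[
    [0.007, 0.004, 0.019, 0, 0, 0],
    [0.016, 0.009, 0.038, 0, 0, 0],
    [0.025, 0.014, 0.056, 0, 0, 0],
    [0.035, 0.019, 0.073, 0, 0, 0],
    [0.045, 0.025, 0.09, 0, 0, 0],
    [0.057, 0.032, 0.106, 0, 0, 0],
    [0.057, 0.032, 0.106, 0, 0, 0],
  ],
)

```text
clock: 6.17
position: [519.5, 365.3, 96.3]
ee_rot: [0.952, 0.252, 0.168, -0.045]
contact_force: [-6.5, 8.6, -1.8]
gripper_width: 24.7
```

Run:
```python
from h import *
s=arm.read_state();print(s['joints'].round(3),s['position'],s['contact_force'],s['gripper_width'])
w=snap('wrist','w7.png');d=snap('side','s7.png')
```

```text
[ 0.922  0.343 -0.539  0.362 -0.386  0.852] [519.47047764 365.2802695   96.33117628] [-6.52804213  8.64437029 -1.79829818] 24.671346047054687
```

View pics/s7.png

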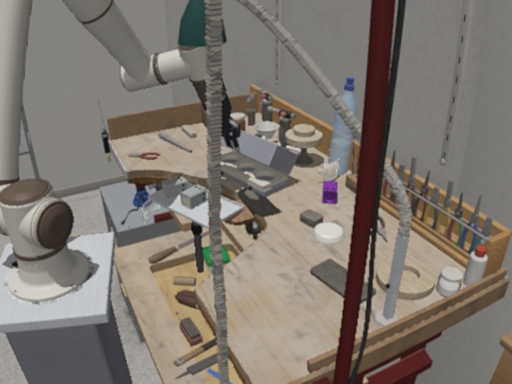

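```bash
python3 -c "
from h import *
arc(.7195,1.71,12)"
```

```text
[np.float64(0.019), np.float64(0.011), np.float64(0.023)] [np.float64(0.039), np.float64(0.022), np.float64(0.043)] [np.float64(0.061), np.float64(0.034), np.float64(0.062)] [np.float64(0.084), np.float64(0.047), np.float64(0.079)] [np.float64(0.108), np.float64(0.06), np.float64(0.093)] [np.float64(0.133), np.float64(0.075), np.float64(0.105)] [np.float64(0.159), np.float64(0.089), np.float64(0.115)] [np.float64(0.185), np.float64(0.104), np.float64(0.122)] [np.float64(0.212), np.float64(0.119), np.float64(0.127)] [np.float64(0.239), np.float64(0.134), np.float64(0.129)] [np.float64(0.266), np.float64(0.149), np.float64(0.128)] [np.float64(0.293), np.float64(0.164), np.float64(0.125)]
```

Emit:
step_arm(
  series=[
    [0.017, 0.014, 0.023, 0, 0, 0],
    [0.037, 0.026, 0.043, 0, 0, 0],
    [0.059, 0.038, 0.062, 0, 0, 0],
    [0.082, 0.051, 0.079, 0, 0, 0],
    [0.106, 0.064, 0.093, 0, 0, 0],
    [0.131, 0.079, 0.105, 0, 0, 0],
    [0.157, 0.093, 0.115, 0, 0, 0],
    [0.157, 0.093, 0.115, 0, 0, 0],
  ],
)

```text
clock: 6.93
position: [582.6, 402.0, 142.3]
ee_rot: [0.952, 0.251, 0.168, -0.045]
contact_force: [-3.7, 6.5, -1.0]
gripper_width: 24.5
```

Emit:
step_arm(
  series=[
    [0.026, 0.015, 0.007, 0, 0, 0],
    [0.053, 0.03, 0.012, 0, 0, 0],
    [0.08, 0.045, 0.014, 0, 0, 0],
    [0.107, 0.06, 0.013, 0, 0, 0],
    [0.134, 0.075, 0.01, 0, 0, 0],
    [0.134, 0.075, 0.01, 0, 0, 0],
  ],
)

```text
clock: 7.43
position: [637.5, 434.0, 148.2]
ee_rot: [0.952, 0.251, 0.17, -0.047]
contact_force: [-2.9, 7.7, 2.9]
gripper_width: 24.5
```

Run:
```python
from h import *
s=arm.read_state();print(s['joints'].round(3),s['position'],s['contact_force'],s['gripper_width'])
w=snap('wrist','w8.png');d=snap('side','s8.png');t=snap('top','t8.png')
im=np.hstack([d['image'][90:240,180:330,::-1],t['image'][130:280,80:230,::-1]]);cv2.imwrite('pics/c9.png',cv2.resize(im,(800,400),interpolation=cv2.INTER_CUBIC))
```

```text
[ 0.852  0.495 -0.075  0.181 -0.671  1.113] [637.47415874 433.99320411 148.22535342] [-2.91900941  7.74229702  2.8565985 ] 24.49789493028015
```

View pics/c9.png

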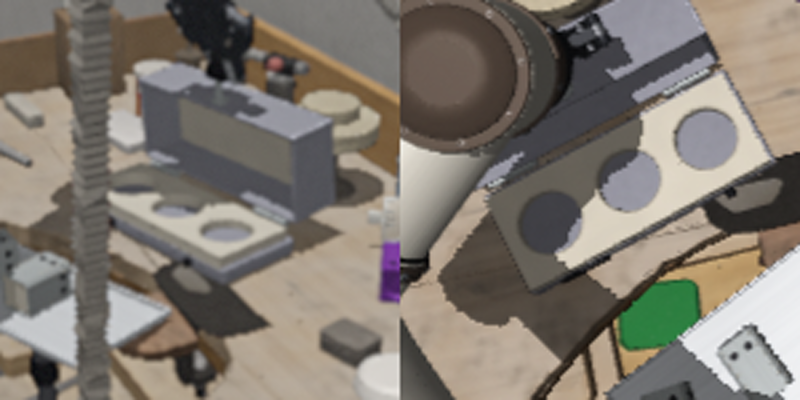

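View pics/w8.png

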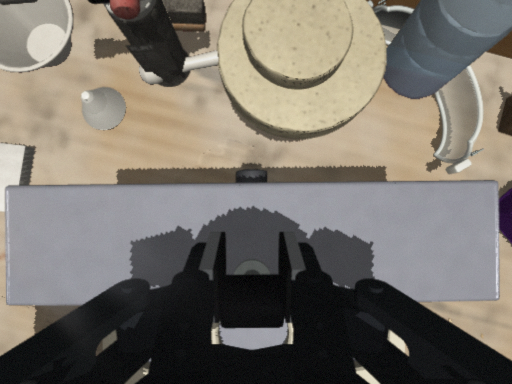

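Emit:
step_arm(
  series=[
    [0.008, 0.005, -0.001, 0, 0, 0],
    [0.016, 0.009, -0.003, 0, 0, 0],
    [0.022, 0.012, -0.004, 0, 0, 0],
    [0.022, 0.012, -0.004, 0, 0, 0],
  ],
)

```text
clock: 7.92
position: [645.0, 438.4, 147.2]
ee_rot: [0.952, 0.252, 0.17, -0.047]
contact_force: [-6.9, 8.5, 4.4]
gripper_width: 24.1
```

Run:
```python
from h import *
s=arm.read_state();print(s['position'],s['contact_force'])
k=np.array([np.cos(KAZ),np.sin(KAZ)])
# circle fit of tcp path in (kx,z)
P=np.array([[496.4,352,54.7],[519.5,365.3,96.3],[582.6,402,142.3],[637.5,434,148.2],s['position']])
X=P[:,:2]@k;Z=P[:,2]
A=np.c_[2*X,2*Z,np.ones(5)];c=np.linalg.lstsq(A,X*X+Z*Z,rcond=None)[0];r=np.sqrt(c[2]+c[0]**2+c[1]**2);print('circle',c[:2],r,'ang',np.arctan2(Z-c[1],c[0]-X))
# fixed radius 150.9 fit
from scipy.optimize import least_squares
q=least_squares(lambda q:np.hypot(X-q[0],Z-q[1])-150.85,[c[0],c[1]]).x
print(q,np.arctan2(Z-q[1],q[0]-X)-.106, 'hinge est along k',np.array([607.1,411.6])@k)
```

```text
[644.95345066 438.38701378 147.18446191] [-6.9263135   8.54423813  4.43334898]
circle [750.7876     -10.42268724] 159.65061083220954 ang [0.42044348 0.73105727 1.27815947 1.68082067 1.73534025]
[746.21545456  -1.37116061] [0.27229437 0.6005544  1.18397423 1.61145974 1.66885566] hinge est along k 730.8394292425876
```

Emit:
step_arm(
  series=[
    [0, 0, 0, 0, 0, 0],
    [0, 0, 0, 0, 0, 0],
    [0, 0, 0, 0, 0, 0],
    [0, 0, 0, 0, 0, 0],
    [0, 0, 0, 0, 0, 0],
    [0, 0, 0, 0, 0, 0],
    [-0.02, -0.01, 0.06, 0, 0, 0],
    [-0.05, -0.03, 0.16, 0, 0, 0],
    [-0.08, -0.045, 0.25, 0, 0, 0],
    [-0.08, -0.045, 0.25, 0, 0, 0],
    [-0.08, -0.045, 0.25, 0, 0, 0],
  ],
  jaw=1,
)

```text
clock: 8.83
position: [614.3, 416.1, 249.5]
ee_rot: [0.952, 0.25, 0.171, -0.046]
contact_force: [0.8, 0.3, 0.2]
gripper_width: 85.3
```

```bash
sed -i 's/18\.7\*Rt/HOLD*Rt/; s/^KAZ=.*/KAZ=0.511; HOLD=42.0/' h.py
python3 - <<'E'
from h import *
s=arm.read_state();print(s['position'],s['contact_force'],s['joints'].round(2))
# target: tool vertical over between tray & kiln for wrist view
go(tcp=[400,290,300],rots=ori(0.65,0))
E
```

```text
[614.34350271 416.1109617  249.49083038] [0.84798553 0.25299543 0.21821154] [ 0.86  0.37  0.    0.16 -0.87  1.14]
shift [-0.5359 -0.3153  0.1263] turn [-0.1253  0.1891  0.0857] | [400 290 300]
```

Emit:
step_arm(
  series=[
    [-0.1, -0.04, 0.02, -0.03, 0.05, 0.02],
    [-0.2, -0.08, 0.03, -0.06, 0.1, 0.04],
    [-0.3, -0.13, 0.03, -0.09, 0.15, 0.06],
    [-0.4, -0.18, 0.03, -0.125, 0.189, 0.086],
    [-0.5, -0.22, 0.03, -0.125, 0.189, 0.086],
    [-0.585, -0.265, 0.03, -0.125, 0.189, 0.086],
    [-0.585, -0.265, 0.03, -0.125, 0.189, 0.086],
    [-0.585, -0.265, 0.03, -0.125, 0.189, 0.086],
  ],
)

```text
clock: 9.5
position: [377.6, 307.8, 256.5]
ee_rot: [0.947, 0.32, -0.003, 0.002]
contact_force: [0.1, -0.1, -0.1]
gripper_width: 85.3
```

Run:
```python
from h import *
s=arm.read_state();print(s['position'],s['contact_force'],s['joints'].round(2))
w=snap('wrist','w9.png');t=snap('top','t9.png');d=snap('side','s9.png')
```

```text
[377.5644805  307.83665312 256.46992547] [ 0.08470758 -0.12229327 -0.06710044] [ 1.02  0.11 -0.22 -0.   -1.24  1.21]
```

View pics/w9.png

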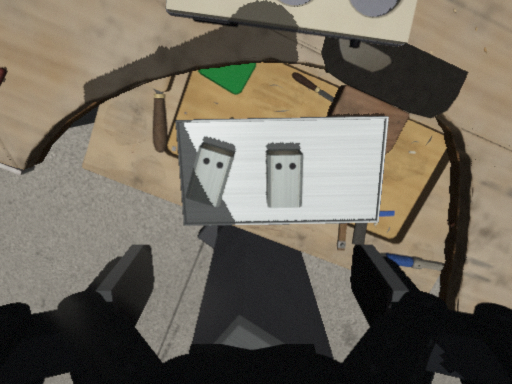

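View pics/s9.png

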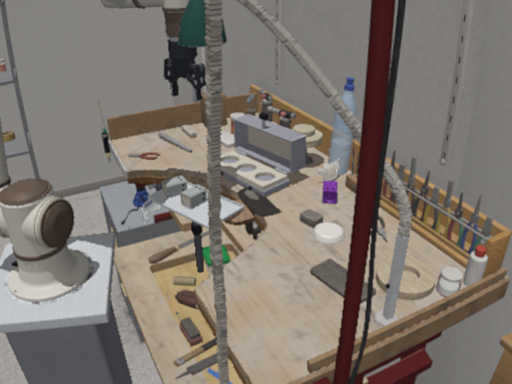

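View pics/t9.png

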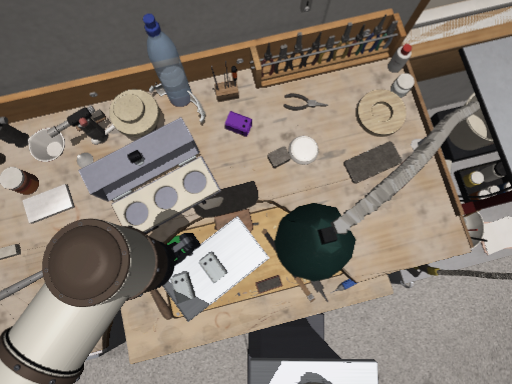

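Run:
```python
from h import *
w=load('w9.png');im=w['image'][105:235,170:330,::-1];cv2.imwrite('pics/c10.png',cv2.resize(im,(738,600),interpolation=cv2.INTER_CUBIC))
t=load('t9.png');im=t['image'][150:240,100:220,::-1];cv2.imwrite('pics/c11.png',cv2.resize(im,(800,600),interpolation=cv2.INTER_CUBIC))
```

```text
(no output)
```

View pics/c10.png

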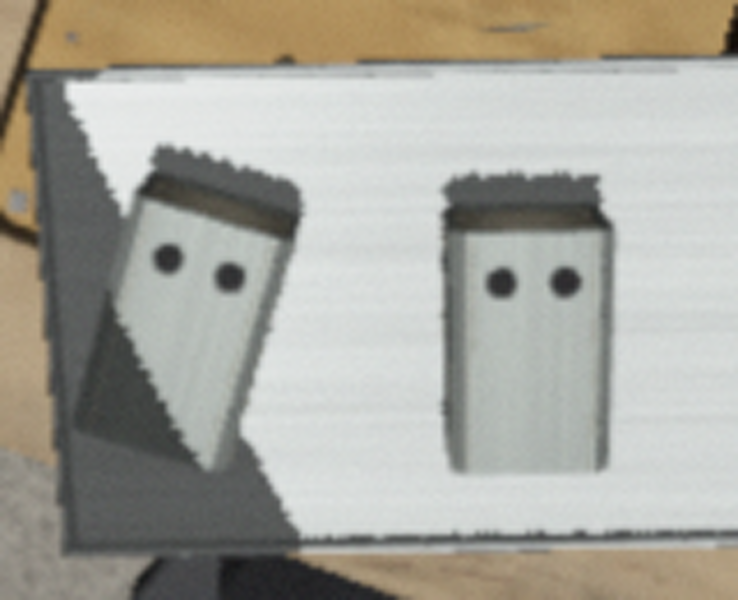

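View pics/c11.png

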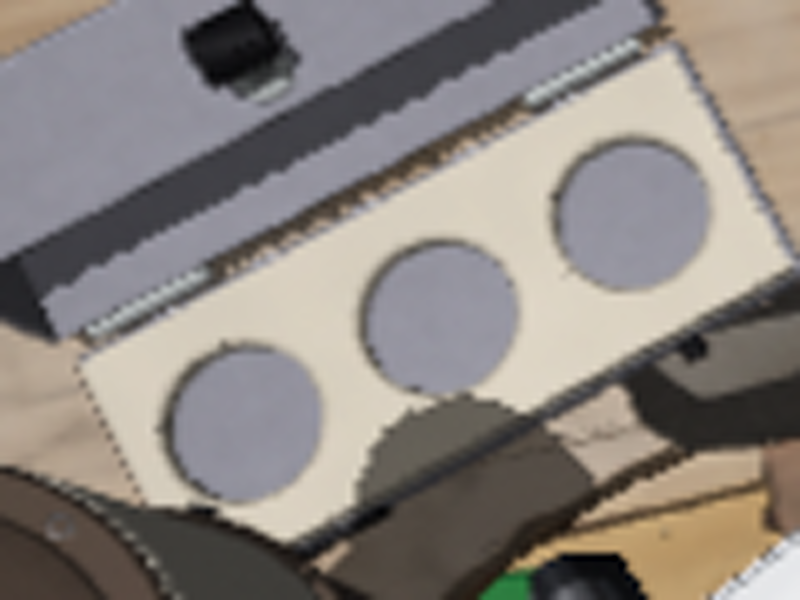

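Run:
```python
from h import *
w=load('w9.png');t=load('t9.png')
f=lambda x,y,z:onz(w,170+x/4.6125,105+y/4.615,z)
for n,a,b,v in (('M',(533,230),(531,470),(533,283)),('L',(214,217),(147,448),(199,267))):
    A,B,V=f(*a,46),f(*b,46),f(*v,46);d=A-B;print(n,'len',np.linalg.norm(d),'az',np.arctan2(d[1],d[0]),'ctr',((A+B)/2).round(1),'vent-from-far',np.linalg.norm(V-A), 'far',A.round(1))
P=[onz(t,100+x/6.667,150+y/6.667,38) for x,y in((242,423),(440,318),(632,213))];print(np.round(P,1))
d=P[0]-P[2];print(np.linalg.norm(d),np.arctan2(d[1],d[0])-np.pi/2)
P=[onz(w,u,v,38) for u,v in((376,-3),)];print(P)
```

```text
M len 63.335982739015684 az 0.6719601544103034 ctr [377.8 256.3  46. ] vent-from-far 13.501964425230803 far [402.6 276.   46. ]
L len 63.472568039809794 az 0.34438863911816875 ctr [327.2 330.4  46. ] vent-from-far 13.313532178172991 far [357.1 341.1  46. ]
[[509.2 456.   38. ]
 [551.4 382.   38. ]
 [594.4 309.   38. ]]
169.88410926926588 0.5255824251072765
[array([589.15127817, 304.24177332,  38.        ])]
```

```bash
cat > kin.py <<'E'
import numpy as np
from scipy.optimize import least_squares
from scipy.spatial.transform import Rotation as R
D=[([1.3716,.38537,.00696,-.0004,-1.194,-.2586],[276,560.23,201.69],[.9739,-.22696,-.00015,.0008]),
([.78,-.01,-.977,1.366,-.161,-.018],[440.84,317.94,196.13],[0.926,0.24,0.283,-0.069]),
([.972,.219,-.607,.347,-.454,.823],[473.26,340.96,131.69],[0.953,0.251,0.167,-0.045]),
([.924,.316,-.685,.513,-.283,.688],[491.17,344.71,77.88],[0.952,0.25,0.168,-0.044]),
([.944,.276,-.662,.437,-.346,.75],[483.05,340.33,97.15],[0.953,0.25,0.168,-0.043]),
([.922,.343,-.539,.362,-.386,.852],[519.47,365.28,96.33],[0.952,0.252,0.168,-0.045]),
([.852,.495,-.075,.181,-.671,1.113],[637.47,433.99,148.2],[0.952,0.251,0.17,-0.047]),
([1.02,.11,-.22,0,-1.24,1.21],[377.56,307.84,256.47],[0.947,0.32,-0.003,0.002])]
def res(q):
    r0,h,A,C,Dd,L=q;o=[]
    for j,p,qt in D:
        z=R.from_quat(qt).as_matrix()[:,2];pi=j[1]-j[2]
        r=r0+A*np.sin(j[1])+C*np.cos(pi)+Dd*np.sin(pi);zz=h+A*np.cos(j[1])-C*np.sin(pi)+Dd*np.cos(pi)
        W=np.array([r*np.cos(j[0]),r*np.sin(j[0]),zz]);o.extend(W+L*z-np.array(p))
    return np.array(o)
if __name__=='__main__':
    s=least_squares(res,[0,300,300,300,0,200]);print(s.x.round(1));print(res(s.x).reshape(-1,3).round(1))
E
python3 kin.py
```

```text
[ -64.9 1049.   493.2  548.9 -188.1  931.4]
[[-165.6  -11.6   -4.7]
 [  78.4  -11.2   14. ]
 [ -42.6   44.8   -8.2]
 [ -77.2   -7.8    1. ]
 [ -62.8   10.5   -3. ]
 [ -58.6   36.1   -1.3]
 [  -9.1  127.7    6.7]
 [-147.4   68.2   -4.5]]
```

```bash
sed -i 's/r0,h,A,C,Dd,L=q/r0,h,A,C,Dd,L,d=q/; s/W=np.array.*; *o.extend/W=0;o.extend/' kin.py; sed -i "s/W=np.array(\[r\*np.cos(j\[0\]),r\*np.sin(j\[0\]),zz\])/c,sn=np.cos(j[0]),np.sin(j[0]);W=np.array([r*c+d*sn,r*sn-d*c,zz])/; s/0,200\]/0,200,160]/" kin.py; python3 kin.py
```

```text
[  0.  335.6 300.  300.    0.   30.4 160. ]
[[-276.  -560.3 -232.1]
 [-425.9 -309.9 -221.4]
 [-464.3 -335.8 -160.3]
 [-482.1 -339.6 -106.4]
 [-474.  -335.3 -125.7]
 [-510.4 -360.1 -124.9]
 [-628.3 -428.7 -176.7]
 [-377.7 -308.  -286.9]]
```

```bash
sed -i 's/W=0;o.extend/c,sn=np.cos(j[0]),np.sin(j[0]);W=np.array([r*c+d*sn,r*sn-d*c,zz]);o.extend/' kin.py; python3 kin.py
```

```text
[137.5 222.5 467.8 293.8  20.7 363.  133.1]
[[-28.3  -4.8   2.1]
 [ 56.1 -94.1 -37.3]
 [ -0.5  20.2   4.3]
 [ -0.2   2.3  12.1]
 [  0.2  10.7   9.7]
 [ -4.9  12.7  12.1]
 [-21.3   7.2   4.5]
 [-17.9  24.   -7.5]]
```

```bash
sed -i 's/,L,d=q/,L,d,ps=q/; s/np.cos(j\[0\]),np.sin(j\[0\]);/np.cos(j[0]-ps),np.sin(j[0]-ps);/; s/200,160\]/200,10,.25]/' kin.py; python3 kin.py
```

```text
[ 1.071e+02  3.684e+02  4.999e+02  3.532e+02 -3.250e+01  4.689e+02
 -4.810e+01  4.000e-01]
[[  9.2 -18.3   0.4]
 [ 22.3 -38.8 -26.4]
 [ -8.3  24.4   2.1]
 [-16.3   1.   10.2]
 [-13.2  11.2   7.5]
 [ -3.    6.8   9. ]
 [ 32.1 -16.7   2.4]
 [-24.2  23.9  -5.2]]
```

Run:
```python
from h import *
az=.672;k=np.array([np.cos(az),np.sin(az),0]);r=ori(az,30);z=r[0].as_matrix()[:,2]
g=np.array([377.8,256.3,28])-8*k
go(grasp=g-90*z,rots=r)
```

```text
shift [-0.0685 -0.1838 -0.4669] turn [ 0.2085 -0.2658  0.0135] | [352.8 236.4  69.6]
```

Emit:
step_arm(
  series=[
    [-0.02, -0.05, -0.1, 0.05, -0.07, 0],
    [-0.04, -0.1, -0.2, 0.1, -0.13, 0.005],
    [-0.05, -0.14, -0.3, 0.15, -0.2, 0.01],
    [-0.068, -0.184, -0.35, 0.208, -0.266, 0.013],
    [-0.068, -0.184, -0.35, 0.208, -0.266, 0.013],
    [-0.068, -0.184, -0.35, 0.208, -0.266, 0.013],
    [-0.068, -0.184, -0.35, 0.208, -0.266, 0.013],
  ],
)

```text
clock: 10.23
position: [372.9, 232.0, 143.1]
ee_rot: [0.915, 0.321, 0.224, -0.091]
contact_force: [-0.8, 1.4, 0.3]
gripper_width: 85.2
```

Run:
```python
from h import *
s=arm.read_state();print(s['position'],s['contact_force'],s['joints'].round(3),R.from_quat(s['ee_rot']).as_matrix()[:,2])
az=.672;k=np.array([np.cos(az),np.sin(az),0]);r=ori(az,30);z=r[0].as_matrix()[:,2]
g=np.array([377.8,256.3,28])-8*k
go(grasp=g-90*z,rots=r)
```

```text
[372.85209436 231.98540314 143.05334158] [-0.75358108  1.42806282  0.31280831] [ 0.929 -0.108 -1.068  0.636 -0.161  0.711] [ 0.35214181  0.31169957 -0.88251885]
shift [-0.0502  0.011  -0.1837] turn [ 0.0023 -0.0263 -0.0061] | [352.8 236.4  69.6]
```

Run:
```python
from h import *
t=load('top0.png');s=load('side0.png')
for p in [(280,450,0),(300,470,0),(260,480,0),(330,480,0),(320,540,0),(390,625,0)]: print(p,np.round(proj(t,p)),np.round(proj(s,p)))
im=t['image'][180:360,0:200,::-1];cv2.imwrite('pics/c12.png',cv2.resize(im,(660,594),interpolation=cv2.INTER_CUBIC))
```

```text
(280, 450, 0) [137. 304.] [159. 178.]
(300, 470, 0) [129. 296.] [165. 174.]
(260, 480, 0) [124. 312.] [153. 174.]
(330, 480, 0) [126. 284.] [174. 172.]
(320, 540, 0) [103. 288.] [170. 165.]
(390, 625, 0) [ 73. 260.] [189. 153.]
```

View pics/c12.png

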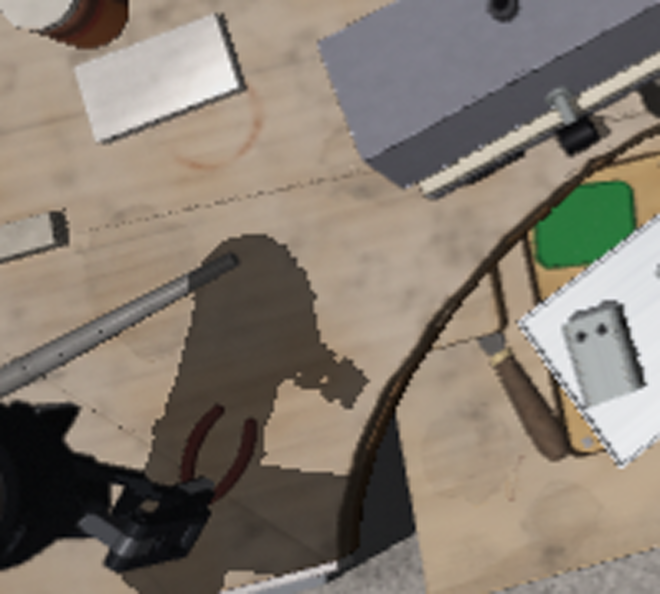

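Run:
```python
from h import *
az=.672;k=np.array([np.cos(az),np.sin(az),0]);r=ori(az,12);z=r[0].as_matrix()[:,2]
g=np.array([377.8,256.3,32])-12*k
go(grasp=g-70*z,rots=r)
```

```text
shift [-0.0225  0.033  -0.2092] turn [-0.1229  0.1297 -0.0038] | [363.9 245.2  59.4]
```

Emit:
step_arm(
  series=[
    [-0.01, 0.01, -0.02, -0.06, 0.065, 0],
    [-0.022, 0.033, -0.08, -0.123, 0.13, -0.004],
    [-0.022, 0.033, -0.15, -0.123, 0.13, -0.004],
    [-0.022, 0.033, -0.209, -0.123, 0.13, -0.004],
    [-0.022, 0.033, -0.209, -0.123, 0.13, -0.004],
    [-0.022, 0.033, -0.209, -0.123, 0.13, -0.004],
  ],
  jaw=0.41,
)

```text
clock: 10.73
position: [362.1, 246.6, 56.9]
ee_rot: [0.939, 0.329, 0.095, -0.034]
contact_force: [0.6, 0.0, 0.8]
gripper_width: 60.1
```

Run:
```python
from h import *
s=arm.read_state();print(s['position'],s['contact_force'],s['joints'].round(3),s['gripper_width'])
w=snap('wrist','w10.png')
az=.672;k=np.array([np.cos(az),np.sin(az),0]);r=ori(az,12);z=r[0].as_matrix()[:,2]
g=np.array([377.8,256.3,32])-12*k
go(grasp=g-70*z,rots=r)
go(grasp=g,rots=r)
c=np.array([377.8,256.3,46]);print(proj(w,c),proj(w,c+32*k),proj(w,c-32*k))
```

```text
[362.10896226 246.5567004   56.89979731] [0.60233303 0.04047897 0.80986704] [ 1.018  0.158 -0.852  0.183 -0.375  1.063] 60.139206601015815
shift [ 0.0038 -0.004   0.0033] turn [ 0.0004 -0.0028 -0.002 ] | [363.9 245.2  59.4]
shift [ 0.0323  0.0187 -0.1678] turn [ 0.0004 -0.0028 -0.002 ] | [375.2 254.3  -9.1]
(np.float64(253.49455286820117), np.float64(192.56904092707083)) (np.float64(253.64456003543313), np.float64(136.5117743223412)) (np.float64(253.3464283500128), np.float64(247.18502192602247))
```

View pics/w10.png

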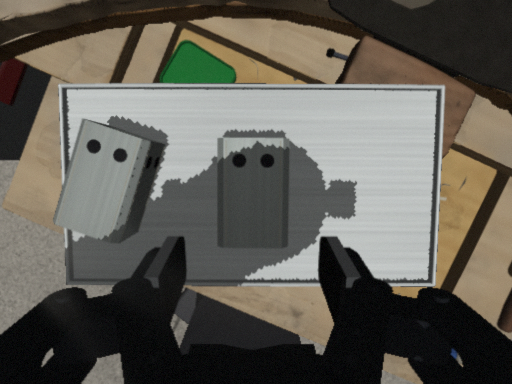

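Emit:
step_arm(
  series=[
    [0.008, 0.005, -0.04, 0, 0, 0],
    [0.016, 0.009, -0.08, 0, 0, 0],
    [0.024, 0.014, -0.12, 0, 0, 0],
    [0.024, 0.014, -0.12, 0, 0, 0],
  ],
)

```text
clock: 11.12
position: [371.3, 251.1, 9.6]
ee_rot: [0.939, 0.33, 0.096, -0.035]
contact_force: [-0.2, -1.6, 0.8]
gripper_width: 60.1
```

Run:
```python
from h import *
s=arm.read_state();print(s['position'],s['contact_force'],s['joints'].round(3),s['gripper_width'])
w=snap('wrist','w11.png');d=snap('side','s11.png')
c=d['image'][150:240,130:250,::-1];cv2.imwrite('pics/c13.png',cv2.resize(c,(800,600),interpolation=cv2.INTER_CUBIC))
```

```text
[371.30238404 251.11864098   9.60983039] [-0.17670635 -1.59650692  0.76743119] [ 0.982  0.272 -0.94   0.353 -0.174  0.922] 60.104769964445474
```

View pics/w11.png

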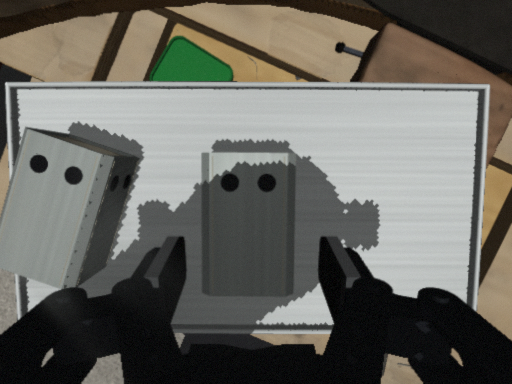

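View pics/c13.png

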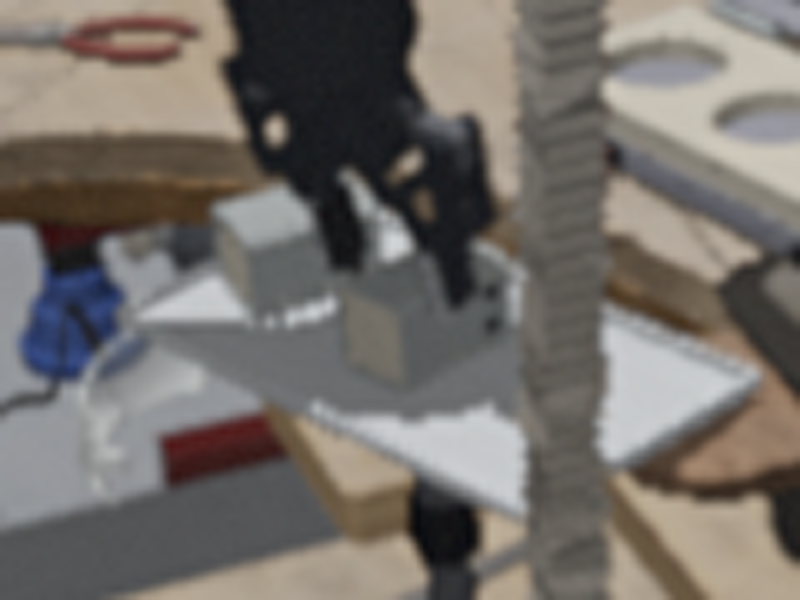

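Run:
```python
from h import *
s=arm.read_state();M=R.from_quat(s['ee_rot']).as_matrix();d=load('s11.png');print(M.round(2))
for b in(0,10,20,25,30,40):
  print(b,[np.round(proj(d,s['position']+M@np.array([x,y,-b])),1) for x in(-11,0,11) for y in (37,)],(s['position']+M@np.array([0,37,-b])).round(0))
az=.672;k=np.array([np.cos(az),np.sin(az),0])
for th in (0,4):
  r=ori(az,th)
  g=np.array([377.8,256.3,30])-12*k
  go(grasp=g,rots=r)
```

```text
[[ 0.76  0.62  0.16]
 [ 0.61 -0.78  0.13]
 [ 0.21 -0.   -0.98]]
0 [array([198.4, 207.4]), array([201.1, 205.2]), array([203.7, 203. ])] [395. 223.  11.]
10 [array([197.7, 204.7]), array([200.3, 202.5]), array([203. , 200.3])] [393. 222.  21.]
20 [array([196.9, 202. ]), array([199.6, 199.8]), array([202.3, 197.6])] [392. 221.  31.]
25 [array([196.5, 200.6]), array([199.2, 198.4]), array([201.9, 196.2])] [391. 220.  36.]
30 [array([196.1, 199.2]), array([198.8, 197. ]), array([201.5, 194.8])] [390. 219.  41.]
40 [array([195.3, 196.4]), array([198. , 194.2]), array([200.7, 192.1])] [389. 218.  50.]
shift [-0.0088 -0.0081 -0.0585] turn [-0.084   0.1024 -0.0015] | [368.4 248.8 -12. ]
shift [-0.0031 -0.0036 -0.0583] turn [-0.0563  0.0676 -0.0016] | [370.7 250.7 -11.9]
```

Emit:
step_arm(
  series=[
    [0, 0, -0.01, -0.028, 0.034, 0],
    [-0.003, -0.004, -0.025, -0.056, 0.068, -0.002],
    [-0.003, -0.004, -0.045, -0.056, 0.068, -0.002],
    [-0.003, -0.004, -0.063, -0.056, 0.068, -0.002],
    [-0.003, -0.004, -0.063, -0.056, 0.068, -0.002],
    [-0.003, -0.004, -0.063, -0.056, 0.068, -0.002],
  ],
)

```text
clock: 11.72
position: [369.3, 249.2, -14.9]
ee_rot: [0.944, 0.329, 0.032, -0.011]
contact_force: [0.2, 0.8, 0.4]
gripper_width: 60.4
```

Run:
```python
from h import *
s=arm.read_state();print(s['position'],s['contact_force'],s['joints'].round(3),s['gripper_width'],R.from_quat(s['ee_rot']).as_matrix()[:,2])
az=.672;k=np.array([np.cos(az),np.sin(az),0])
go(grasp=np.array([377.8,256.3,27])-12*k,rots=ori(az,4))
```

```text
[369.32497051 249.22037053 -14.86749791] [0.1717408  0.78135547 0.42388371] [ 0.976  0.367 -0.758  0.054 -0.382  1.218] 60.357558104796446 [ 0.05268859  0.04214372 -0.99772131]
shift [ 0.0034  0.0036 -0.0001] turn [ 0.0008 -0.0012  0.0001] | [370.7 250.7 -14.9]
```

Emit:
step_arm(
  series=[
    [0, 0, 0, 0, 0, 0],
    [0, 0, 0, 0, 0, 0],
    [0, 0, 0, 0, 0, 0],
    [0, 0, 0, 0, 0, 0],
    [0, 0, 0, 0, 0, 0],
    [0, 0, 0, 0, 0, 0],
    [0, 0, 0, 0, 0, 0],
    [0, 0, 0.02, 0, 0, 0],
    [0, 0, 0.05, 0, 0, 0],
    [0, 0, 0.12, 0, 0, 0],
    [0, 0, 0.2, 0, 0, 0],
    [0, 0, 0.2, 0, 0, 0],
  ],
  jaw=-1,
)

```text
clock: 12.72
position: [373.3, 254.5, 71.1]
ee_rot: [0.943, 0.33, 0.038, -0.015]
contact_force: [0.7, 0.8, -0.2]
gripper_width: 41.2
```

Run:
```python
from h import *
s=arm.read_state();print(s['position'],s['contact_force'],s['joints'].round(3),s['gripper_width'],R.from_quat(s['ee_rot']).as_matrix()[:,2])
w=snap('wrist','w12.png');d=snap('side','s12.png')
c=d['image'][120:240,130:250,::-1];c=np.hstack([cv2.resize(c,(400,400)),cv2.resize(w['image'][:,:,::-1],(400,400))]);cv2.imwrite('pics/c14.png',c)
# target above bench spot: az radial ~ .98
go(tcp=[330,480,250],rots=ori(.95,0))
go(tcp=[330,480,250],rots=ori(.95,-40))
```

```text
[373.34107426 254.5098848   71.10476058] [ 0.70826524  0.81345552 -0.21834177] [ 0.976  0.207 -0.657  0.036 -0.629  1.24 ] 41.22995954780925 [ 0.0614559   0.05352175 -0.99667377]
shift [-0.1023  0.5707  0.4578] turn [-0.0349  0.0309  0.1774] | [330 480 250]
shift [-0.1023  0.5707  0.4578] turn [-0.358   0.3382  0.1691] | [330 480 250]
```

View pics/c14.png

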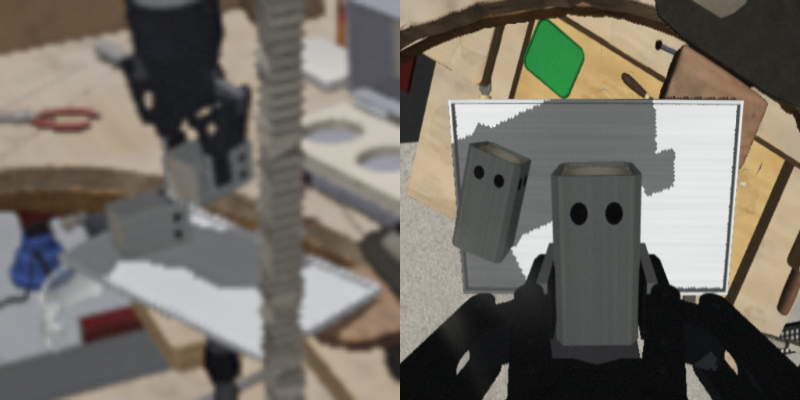

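Emit:
step_arm(
  series=[
    [0, 0, 0.1, 0, 0, 0],
    [0, 0, 0.2, 0, 0, 0],
    [0, 0.05, 0.3, 0, 0, 0.03],
    [-0.02, 0.15, 0.4, 0, 0, 0.06],
    [-0.04, 0.25, 0.42, 0, 0, 0.1],
    [-0.05, 0.35, 0.42, 0, 0, 0.13],
    [-0.07, 0.45, 0.42, -0.01, 0.01, 0.15],
    [-0.09, 0.52, 0.42, -0.02, 0.02, 0.17],
    [-0.1, 0.57, 0.42, -0.035, 0.031, 0.177],
    [-0.1, 0.57, 0.42, -0.035, 0.031, 0.177],
    [-0.1, 0.57, 0.42, -0.035, 0.031, 0.177],
  ],
)

```text
clock: 13.73
position: [329.6, 479.5, 230.2]
ee_rot: [0.889, 0.458, -0.004, 0.003]
contact_force: [-0.8, -1.1, -1.7]
gripper_width: 40.9
```

Run:
```python
from h import *
s=arm.read_state();print(s['position'],s['contact_force'],s['joints'].round(3),s['gripper_width'],R.from_quat(s['ee_rot']).as_matrix()[:,2])
for th in (-35,-70): go(grasp=[350,520,170],rots=ori(.95,th))
```

```text
[329.61327341 479.47408106 230.15277854] [-0.75552969 -1.1153227  -1.68512173] [ 1.246e+00  2.990e-01 -4.900e-02 -1.000e-03 -1.233e+00  1.275e+00] 40.91742627442895 [-0.00366157 -0.00901942 -0.99995262]
shift [ 0.0159  0.0523 -0.2364] turn [-0.3107  0.2237 -0.001 ] | [336.  500.4 135.6]
shift [-0.0064  0.0211 -0.1863] turn [-0.6272  0.4496 -0.0014] | [327.  487.9 155.6]
```

Emit:
step_arm(
  series=[
    [0.01, 0.02, 0, -0.06, 0.045, 0],
    [0.015, 0.04, 0, -0.12, 0.09, 0],
    [0.016, 0.05, -0.03, -0.19, 0.135, 0],
    [0.016, 0.052, -0.06, -0.25, 0.18, 0],
    [0.016, 0.052, -0.1, -0.31, 0.224, -0.001],
    [0.01, 0.045, -0.12, -0.37, 0.27, -0.001],
    [0.005, 0.04, -0.14, -0.44, 0.31, -0.001],
    [0, 0.03, -0.16, -0.5, 0.36, -0.001],
    [-0.003, 0.025, -0.18, -0.56, 0.4, -0.001],
    [-0.006, 0.021, -0.186, -0.627, 0.45, -0.001],
    [-0.006, 0.021, -0.186, -0.627, 0.45, -0.001],
    [-0.006, 0.021, -0.186, -0.627, 0.45, -0.001],
  ],
)

```text
clock: 14.73
position: [328.3, 486.4, 154.1]
ee_rot: [0.729, 0.373, -0.511, 0.262]
contact_force: [-0.8, 0.7, -1.5]
gripper_width: 41.0
```

Run:
```python
from h import *
s=arm.read_state();print(s['position'],s['contact_force'],s['joints'].round(3),s['gripper_width'],R.from_quat(s['ee_rot']).as_matrix()[:,2])
d=snap('side','s13.png')
c=d['image'][60:240,100:300,::-1];cv2.imwrite('pics/c15.png',cv2.resize(c,(660,594)))
snap('wrist','w13.png');snap('top','t13.png')
```

```text
[328.26621771 486.43048044 154.06005356] [-0.76035072  0.69947129 -1.45053036] [ 1.139  1.059  0.749 -0.288 -2.458  1.278] 41.03698937588516 [-0.54898698 -0.76327878 -0.34061534]
```

View pics/c15.png

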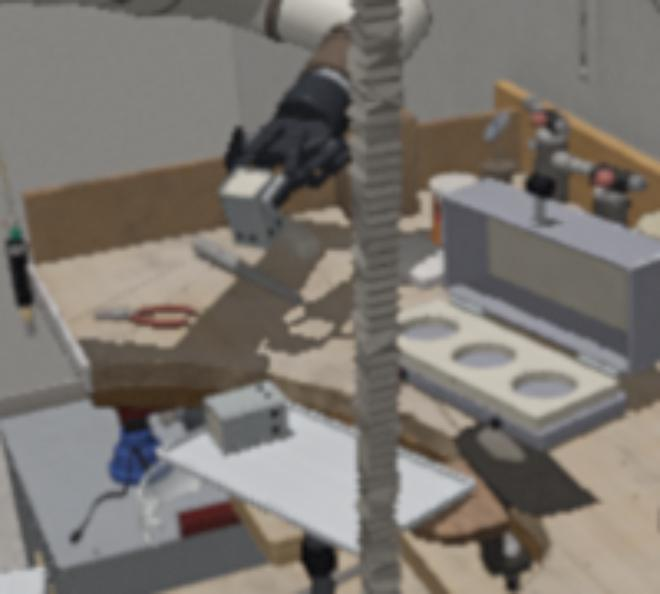

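View pics/t13.png

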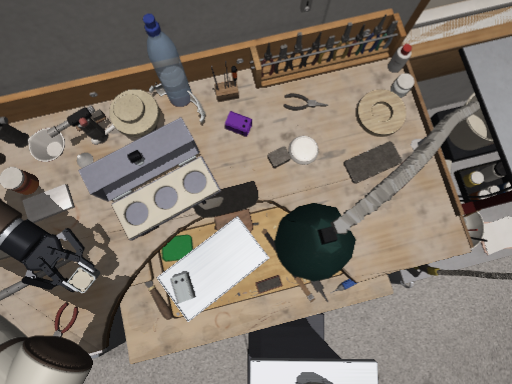

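View pics/w13.png

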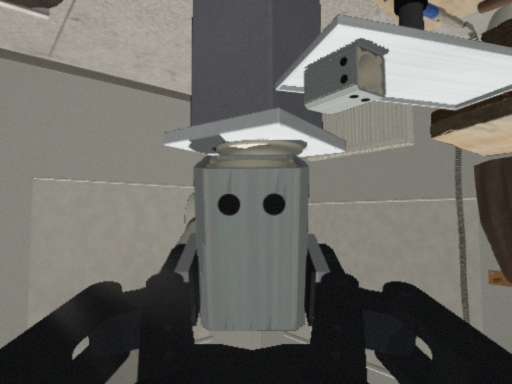

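Run:
```python
from h import *
go(grasp=[355,518,60],rots=ori(.95,-75))
go(grasp=[355,518,49],rots=ori(.95,-75))
```

```text
shift [ 0.0064 -0.0067 -0.2833] turn [-0.0524  0.0375  0.0006] | [331.4 485.   49.1]
shift [ 0.0064 -0.0067 -0.3108] turn [-0.0524  0.0375  0.0006] | [331.4 485.   38.1]
```

Emit:
step_arm(
  series=[
    [0, 0, -0.05, -0.03, 0.02, 0],
    [0, 0, -0.1, -0.052, 0.038, 0],
    [0.003, -0.003, -0.15, -0.052, 0.038, 0],
    [0.006, -0.006, -0.2, -0.052, 0.038, 0],
    [0.006, -0.006, -0.24, -0.052, 0.038, 0],
    [0.006, -0.006, -0.27, -0.052, 0.038, 0],
    [0.006, -0.006, -0.29, -0.052, 0.038, 0],
    [0.006, -0.006, -0.295, -0.052, 0.038, 0],
    [0.006, -0.006, -0.295, -0.052, 0.038, 0],
  ],
)

```text
clock: 15.63
position: [330.6, 485.4, 41.7]
ee_rot: [0.704, 0.362, -0.544, 0.279]
contact_force: [0.4, -0.8, -2.5]
gripper_width: 41.0
```

Run:
```python
from h import *
s=arm.read_state();print(s['position'],s['contact_force'],s['joints'].round(3),s['gripper_width'],R.from_quat(s['ee_rot']).as_matrix()[:,2])
d=snap('side','s14.png')
c=d['image'][90:210,120:240,::-1];cv2.imwrite('pics/c15.png',cv2.resize(c,(600,600),interpolation=cv2.INTER_CUBIC))
go(grasp=[355,518,47],rots=ori(.95,-75))
```

```text
[330.63740428 485.3779541   41.68810576] [ 0.40659393 -0.77768078 -2.48532111] [ 1.136  1.227  0.763 -0.269 -2.4    1.323] 40.98031959921093 [-0.56376721 -0.78653448 -0.25205166]
shift [ 0.0014 -0.0013 -0.015 ] turn [ 0.0028 -0.0029  0.0005] | [331.4 485.   36.1]
```

View pics/c15.png

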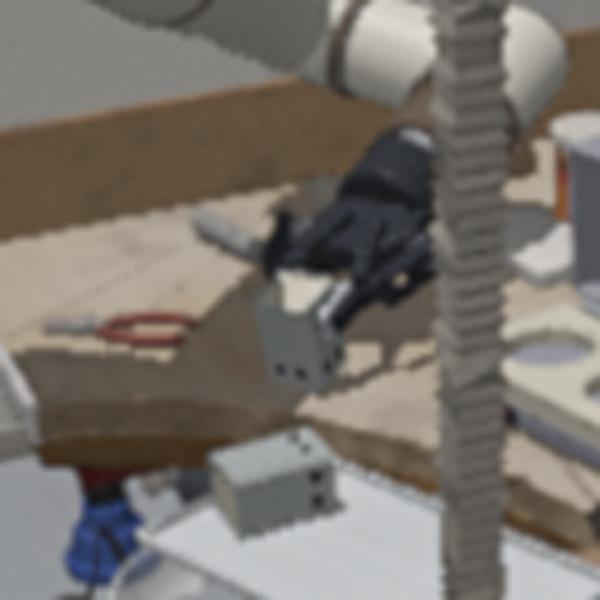

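Emit:
step_arm(
  series=[
    [0.015, 0.02, 0, 0, 0, 0],
    [0.03, 0.04, 0, 0, 0, 0],
    [0.03, 0.04, -0.007, 0, 0, 0],
    [0.03, 0.04, -0.012, 0, 0, 0],
    [0.03, 0.04, -0.015, 0, 0, 0],
    [0.03, 0.04, -0.015, 0, 0, 0],
  ],
)

```text
clock: 16.18
position: [342.8, 501.1, 37.1]
ee_rot: [0.703, 0.362, -0.544, 0.28]
contact_force: [1.0, 1.8, 3.4]
gripper_width: 41.3
```

Emit:
step_arm(
  series=[
    [0, 0, -0.003, 0, 0, 0],
    [0, 0, -0.006, 0, 0, 0],
    [0, 0, -0.006, 0, 0, 0],
  ],
)

```text
clock: 16.43
position: [342.9, 501.2, 37.0]
ee_rot: [0.702, 0.362, -0.545, 0.281]
contact_force: [-0.4, 3.3, 9.2]
gripper_width: 41.0
```

Emit:
step_arm(
  series=[
    [0, 0, 0.004, 0, 0, 0],
    [0, 0, 0.004, 0, 0, 0],
    [0, 0, 0.004, 0, 0, 0],
    [0, 0, 0.004, 0, 0, 0],
    [0, 0, 0.004, 0, 0, 0],
    [0, 0, 0.004, 0, 0, 0],
    [0, 0, 0.004, 0, 0, 0],
  ],
  jaw=0.6,
)

```text
clock: 17.02
position: [342.6, 501.0, 34.0]
ee_rot: [0.703, 0.361, -0.545, 0.279]
contact_force: [0.4, -1.0, -0.3]
gripper_width: 68.3
```

Run:
```python
from h import *
s=arm.read_state();print(s['position'],s['contact_force'],s['gripper_width'])
d=snap('side','s15.png')
c=d['image'][90:210,120:240,::-1];cv2.imwrite('pics/c15.png',cv2.resize(c,(600,600),interpolation=cv2.INTER_CUBIC))
z=R.from_quat(s['ee_rot']).as_matrix()[:,2];print(-z*110/400)
```

```text
[342.57440535 501.04474155  33.98209096] [ 0.44858871 -1.03401988 -0.31379546] 68.31035795090466
[0.15519366 0.21632068 0.06888606]
```

View pics/c15.png

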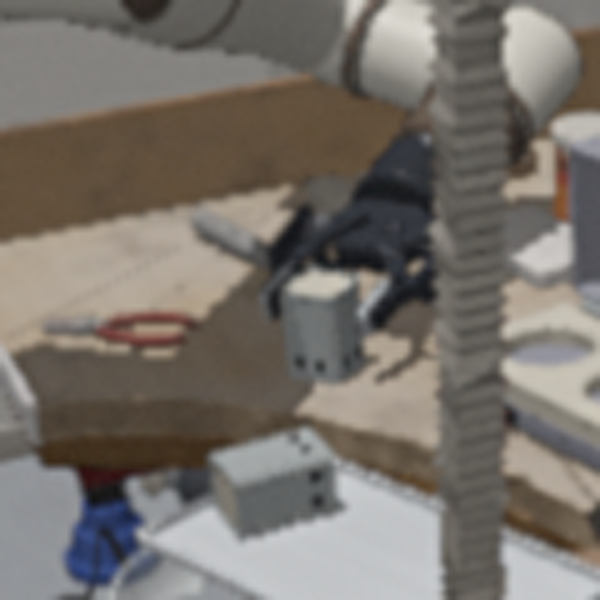

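Emit:
step_arm(
  series=[
    [0.03, 0.04, 0.013, 0, 0, 0],
    [0.07, 0.1, 0.035, 0, 0, 0],
    [0.11, 0.16, 0.06, 0, 0, 0],
    [0.155, 0.216, 0.08, 0, 0, 0],
    [0.155, 0.216, 0.16, 0, 0, 0],
    [0.155, 0.216, 0.25, 0, 0, 0],
    [0.155, 0.216, 0.35, 0, 0, 0],
    [0.155, 0.216, 0.45, 0, 0, 0],
    [0.155, 0.216, 0.5, 0, 0, 0],
    [0.155, 0.216, 0.5, 0, 0, 0],
  ],
  jaw=0.6,
)

```text
clock: 17.9
position: [376.4, 543.0, 216.4]
ee_rot: [0.71, 0.366, -0.535, 0.275]
contact_force: [-0.2, 0.1, 1.1]
gripper_width: 68.3
```

Run:
```python
from h import *
s=arm.read_state();print(s['position'],s['contact_force'],s['joints'].round(2))
t=snap('top','t16.png');d=snap('side','s16.png')
c=np.hstack([cv2.resize(t['image'][220:320,40:140,::-1],(400,400)),cv2.resize(d['image'][120:200,140:220,::-1],(400,400))]);cv2.imwrite('pics/c16.png',c)
go(tcp=[340,495,230],rots=ori(.95,0))
```

```text
[376.4188665  543.03459292 216.36298571] [-0.18310958  0.0984521   1.10258478] [ 1.07  1.23  1.41 -0.83 -2.99  0.71]
shift [-0.0903 -0.121   0.0414] turn [ 0.6713 -0.4799 -0.0012] | [340 495 230]
```

View pics/c16.png

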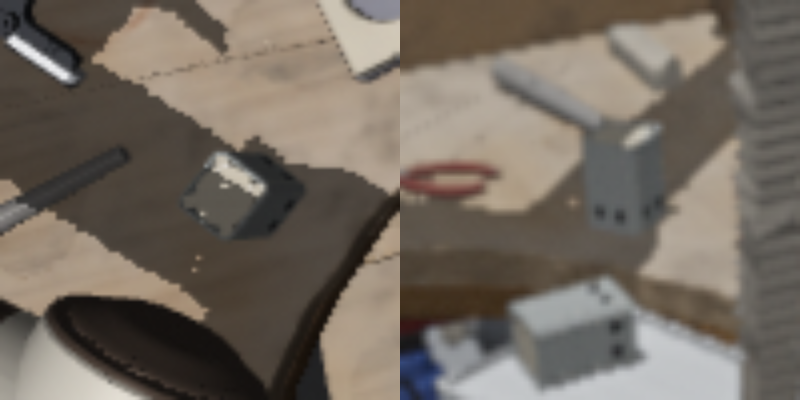

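Emit:
step_arm(
  series=[
    [-0.03, -0.04, 0.01, 0.07, -0.05, 0],
    [-0.05, -0.06, 0.02, 0.13, -0.1, 0],
    [-0.07, -0.09, 0.03, 0.2, -0.15, 0],
    [-0.09, -0.121, 0.04, 0.27, -0.2, 0],
    [-0.09, -0.121, 0.041, 0.34, -0.24, 0],
    [-0.09, -0.121, 0.041, 0.4, -0.29, 0],
    [-0.09, -0.121, 0.041, 0.47, -0.34, 0],
    [-0.09, -0.121, 0.041, 0.54, -0.39, 0],
    [-0.09, -0.121, 0.041, 0.6, -0.43, 0],
    [-0.09, -0.121, 0.041, 0.671, -0.48, 0],
    [-0.09, -0.121, 0.041, 0.671, -0.48, 0],
    [-0.09, -0.121, 0.041, 0.671, -0.48, 0],
  ],
  jaw=0.6,
)

```text
clock: 19.0
position: [339.8, 494.6, 229.1]
ee_rot: [0.889, 0.458, 0.002, -0.0]
contact_force: [-0.9, 0.2, 0.3]
gripper_width: 67.7
```

Run:
```python
from h import *
s=arm.read_state();print(s['position'],s['contact_force'],s['joints'].round(2),R.from_quat(s['ee_rot']).as_matrix().round(3))
w=snap('wrist','w17.png');t=snap('top','t17.png')
```

```text
[339.82930177 494.63733205 229.14905682] [-0.88111822  0.19111955  0.30238543] [ 1.24  0.32 -0.02  0.   -1.23  1.28] [[ 0.581  0.814  0.003]
 [ 0.814 -0.581  0.002]
 [ 0.004  0.001 -1.   ]]
```

View pics/w17.png

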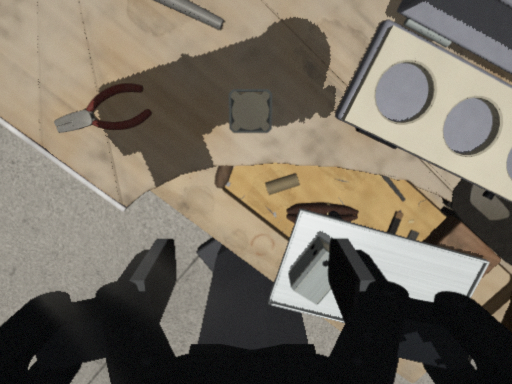

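Run:
```python
from h import *
w=load('w17.png')
c=[onz(w,u,v,64) for u,v in((231,92),(270,90),(271,131),(232,132))];print(np.round(c,1),np.mean(c,0)); C=np.mean(c,0)
d=c[1]-c[0];print(np.linalg.norm(d),np.arctan2(d[1],d[0])+np.pi/2)
print(onz(w,404,92,38),onz(w,470,125,38))
im=w['image'][20:170,320:512,::-1];cv2.imwrite('pics/c17.png',cv2.resize(im,(768,600),interpolation=cv2.INTER_CUBIC))
im=w['image'][80:145,220:285,::-1];cv2.imwrite('pics/c18.png',cv2.resize(im,(520,520),interpolation=cv2.INTER_CUBIC))
```

```text
[[366.7 563.8  64. ]
 [398.3 543.5  64. ]
 [376.8 510.7  64. ]
 [344.7 532.4  64. ]] [371.64999213 537.58565026  64.        ]
37.60563738935884 1.0002338403799178
[512.65530075 460.27709168  38.        ] [554.88672933 388.72839504  38.        ]
```

View pics/c17.png

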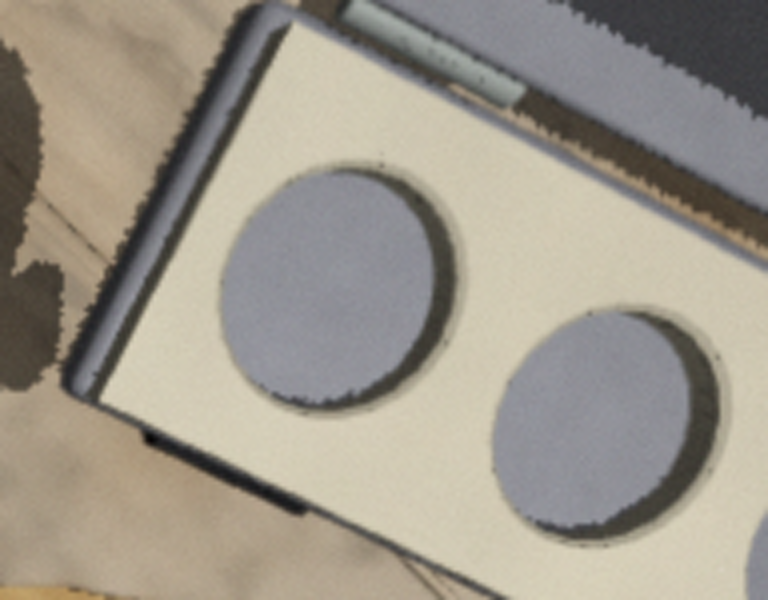

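View pics/c18.png

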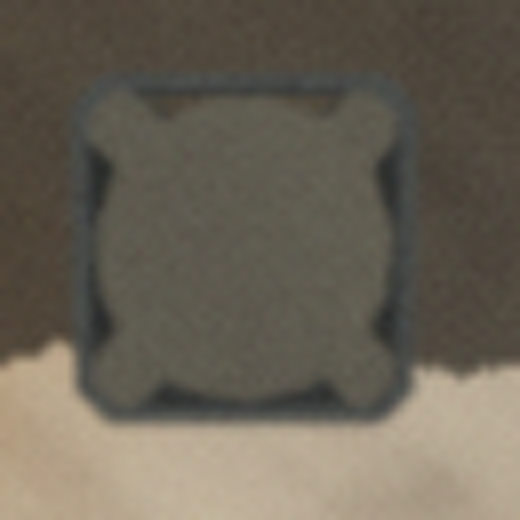

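Run:
```python
from h import *
w=load('w17.png')
C=onz(w,250.5,110.9,64);a=onz(w,250.5,95,64)-onz(w,250.8,127,64);az=np.arctan2(a[1],a[0]);print('flask',C,az)
p1,p2=onz(w,405.5,92.5,38),onz(w,472.5,126,38);print(p1,p2,np.linalg.norm(p1-p2),np.arctan2(*(p1-p2)[1::-1])-np.pi/2)
go(grasp=[C[0],C[1],120],rots=ori(az,0))
go(grasp=[C[0],C[1],50],rots=ori(az,0))
```

```text
flask [371.6162684  538.37736593  64.        ] 0.9595725472782878
[513.70405593 458.92145341  38.        ] [556.66434999 386.17131762  38.        ] 84.48768622520403 0.5334185669228835
shift [ 0.084   0.1178 -0.3766] turn [ 0.0026 -0.0005  0.0049] | [371.6 538.4  78. ]
shift [ 0.084   0.1178 -0.5516] turn [ 0.0026 -0.0005  0.0049] | [371.6 538.4   8. ]
```

Emit:
step_arm(
  series=[
    [0.04, 0.06, -0.05, 0, 0, 0],
    [0.084, 0.117, -0.12, 0.003, 0, 0.005],
    [0.084, 0.117, -0.2, 0.003, 0, 0.005],
    [0.084, 0.117, -0.28, 0.003, 0, 0.005],
    [0.084, 0.117, -0.35, 0.003, 0, 0.005],
    [0.084, 0.117, -0.376, 0.003, 0, 0.005],
    [0.084, 0.117, -0.376, 0.003, 0, 0.005],
    [0.084, 0.117, -0.376, 0.003, 0, 0.005],
  ],
  jaw=0.6,
)

```text
clock: 19.77
position: [374.4, 542.2, 78.6]
ee_rot: [0.887, 0.461, 0.001, -0.001]
contact_force: [0.2, 0.4, 0.3]
gripper_width: 68.3
```

Run:
```python
from h import *
t=load('t17.png');print('top est',onz(load('t16.png'),96,268,64))
s=arm.read_state();print(s['position'],s['contact_force'])
w=snap('wrist','w18.png')
```

```text
top est [370.32792836 535.74461132  64.        ]
[374.35287111 542.22453787  78.58400961] [0.17695503 0.44892047 0.30117864]
```

View pics/w18.png

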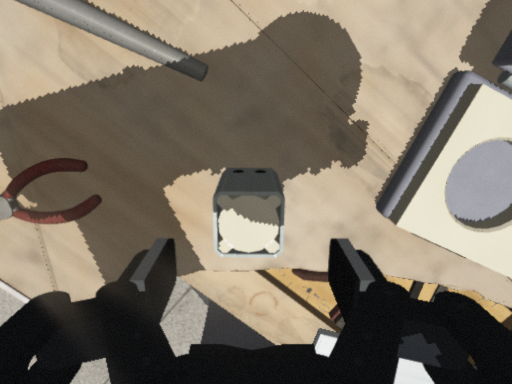

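Run:
```python
from h import *
w=load('w18.png');C=onz(w,249.2,223,64);print(C)
go(grasp=[C[0],C[1],50],rots=ori(.955,0))
```

```text
[372.241929   539.48744138  64.        ]
shift [-0.006  -0.0088 -0.1805] turn [-0.0029  0.0012 -0.0026] | [372.2 539.5   8. ]
```

Emit:
step_arm(
  series=[
    [-0.006, -0.009, -0.04, 0, 0, 0],
    [-0.006, -0.009, -0.09, 0, 0, 0],
    [-0.006, -0.009, -0.14, 0, 0, 0],
    [-0.006, -0.009, -0.18, 0, 0, 0],
    [-0.006, -0.009, -0.18, 0, 0, 0],
  ],
  jaw=0.6,
)

```text
clock: 20.23
position: [371.0, 537.4, 6.0]
ee_rot: [0.887, 0.461, -0.0, -0.001]
contact_force: [-0.8, -0.4, 0.5]
gripper_width: 68.0
```

Emit:
step_arm(
  series=[
    [0, 0, 0, 0, 0, 0],
    [0, 0, 0, 0, 0, 0],
    [0, 0, 0, 0, 0, 0],
    [0, 0, 0, 0, 0, 0],
    [0, 0, 0, 0, 0, 0],
    [0, 0, 0, 0, 0, 0],
    [0, 0, 0, 0, 0, 0],
    [0, 0, 0.05, 0, 0, 0],
    [0, 0, 0.14, 0, 0, 0],
    [0, 0, 0.23, 0, 0, 0],
    [0, 0, 0.32, 0, 0, 0],
    [0, 0, 0.32, 0, 0, 0],
  ],
  jaw=-1,
)

```text
clock: 21.23
position: [374.1, 542.2, 144.7]
ee_rot: [0.887, 0.462, 0.008, -0.006]
contact_force: [0.6, 1.6, 0.9]
gripper_width: 41.1
```

Run:
```python
from h import *
s=arm.read_state();print(s['position'],s['contact_force'],s['gripper_width'],s['joints'].round(2))
d=snap('side','s19.png');w=snap('wrist','w19.png')
c=np.hstack([cv2.resize(d['image'][80:220,110:310,::-1],(400,300)),cv2.resize(w['image'][:,:,::-1],(400,300))]);cv2.imwrite('pics/c19.png',c)
# above P1, jaw along kiln x? 
for az in (.53,.53+np.pi/2,.53-np.pi/2): go(tcp=[511.5,457.5,160],rots=ori(az,0))
```

```text
[374.14988912 542.22626178 144.71394424] [0.61047868 1.61150155 0.88697546] 41.130960637590874 [ 1.21  0.47 -0.    0.   -1.08  1.32]
shift [ 0.3498 -0.2031  0.0565] turn [-0.0044  0.0019 -0.2726] | [511.5 457.5 160. ]
shift [ 0.3498 -0.2031  0.0565] turn [-0.0047 -0.0018  0.7274] | [511.5 457.5 160. ]
shift [ 0.3498 -0.2031  0.0565] turn [-0.0047 -0.0018  0.7274] | [511.5 457.5 160. ]
```

View pics/c19.png

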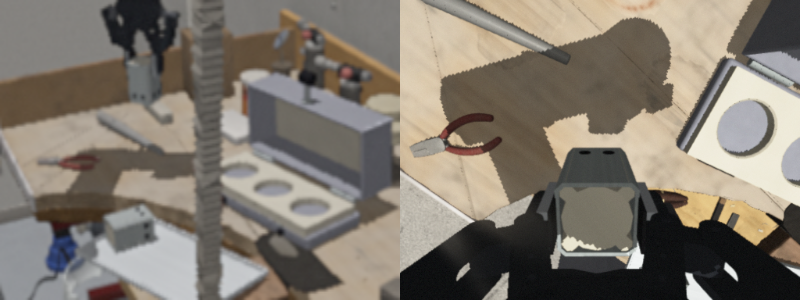

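```bash
cat >> h.py <<'E'
def rims(d,lo,hi):
    im=d['image'].astype(int);x0,y0=lo;x1,y1=hi
    r,g,b=im[...,0],im[...,1],im[...,2]
    cream=((r-b>12)&(r>95)).astype(np.uint8)*255
    m=255-cream; m=m[y0:y1,x0:x1]
    cs,_=cv2.findContours(m.copy(),cv2.RETR_LIST,cv2.CHAIN_APPROX_NONE);o=[]
    for c in cs:
        a=cv2.contourArea(c)
        if len(c)>20 and 300<a<8000:
            e=cv2.fitEllipse(cv2.convexHull(c));o.append((e[0][0]+x0,e[0][1]+y0,e[1],a))
    return o
E
python3 - <<'E'
from h import *
for f,lo,hi in(('w17.png',(340,20),(512,200)),('w18.png',(400,80),(512,280)),('w19.png',(350,60),(512,280)),('t16.png',(110,150),(225,240)),('w9.png',(160,0),(430,60))):
    d=load(f)
    for e in rims(d,lo,hi): 
        if .5<e[3]/(np.pi/4*e[2][0]*e[2][1])<1.1: print(f,np.round(e[:2],1),np.round(e[2],1),e[3],onz(d,e[0],e[1],38).round(1))
E
```

```text
w17.png [470.9 125.7] [51.7 60.9] 2403.5 [555.3 387.5  38. ]
w17.png [404.   91.9] [55.5 62.4] 2647.0 [512.7 460.4  38. ]
w18.png [490.  183.9] [79.7 96.2] 4679.0 [512.1 462.1  38. ]
w19.png [441.8 163.5] [66.1 75.8] 3796.0 [512.6 461.5  38. ]
t16.png [136.1 213. ] [22.6 24.3] 402.0 [510.4 456.7  38. ]
t16.png [165.6 197.2] [22.2 23.7] 392.0 [552.8 383.1  38. ]
t16.png [194.2 181.6] [22.2 23.4] 379.0 [595.4 310.5  38. ]
```

Run:
```python
from h import *
w=load('w19.png');im=w['image'][200:350,180:330,::-1];cv2.imwrite('pics/c20.png',cv2.resize(im,(600,600),interpolation=cv2.INTER_CUBIC))
```

```text
(no output)
```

View pics/c20.png

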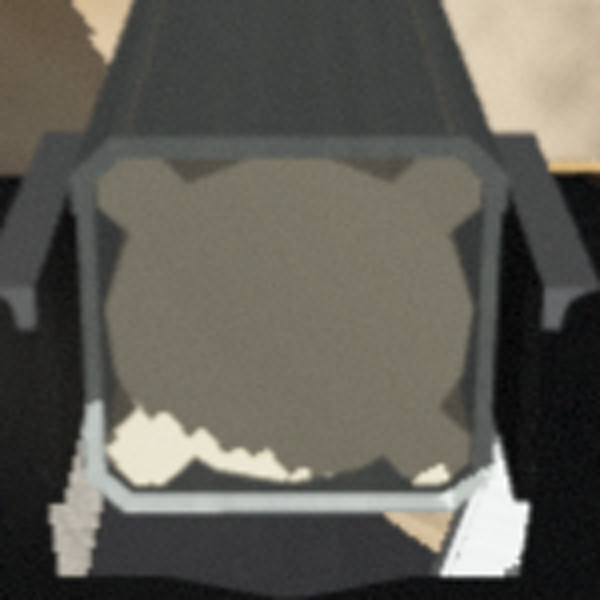

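Run:
```python
from h import *
w=load('w19.png');s=arm.read_state();p=s['position'];M=R.from_quat(s['ee_rot']).as_matrix()
for b in (50,54,56,58,62):
    a=onz(w,252.5,234.25,p[2]+b);c=onz(w,252.5,327.5,p[2]+b);l=onz(w,198.7,246,p[2]+b);r=onz(w,306.3,246,p[2]+b)
    print(b,np.linalg.norm(a-c),np.linalg.norm(l-r),(M.T@((a+c)/2-p)).round(1))
```

```text
50 44.06864711779745 43.72574381044593 [ -3.9   1.5 -50. ]
54 42.66262451260653 42.33066163190882 [ -1.5   1.5 -54. ]
56 41.95961321001099 41.633120542640235 [ -0.3   1.5 -56. ]
58 41.25660190741548 40.9355794533717 [  0.9   1.5 -58. ]
62 39.850579302224496 39.54049727483466 [  3.3   1.5 -62. ]
```

Emit:
step_arm(
  series=[
    [0, 0, 0.06, 0, 0, -0.04],
    [0.05, -0.03, 0.08, 0, 0, -0.08],
    [0.12, -0.07, 0.08, 0, 0, -0.13],
    [0.2, -0.11, 0.08, 0, 0, -0.18],
    [0.28, -0.16, 0.08, 0, 0, -0.23],
    [0.344, -0.206, 0.08, -0.004, 0.002, -0.273],
    [0.344, -0.206, 0.08, -0.004, 0.002, -0.273],
    [0.344, -0.206, 0.08, -0.004, 0.002, -0.273],
    [0.344, -0.206, 0.08, -0.004, 0.002, -0.273],
  ],
)

```text
clock: 22.08
position: [508.3, 455.0, 165.2]
ee_rot: [0.965, 0.262, -0.003, 0.002]
contact_force: [-0.2, 1.1, -1.6]
gripper_width: 40.9
```

Run:
```python
from h import *
s=arm.read_state();print(s['position'],s['contact_force'],s['joints'].round(2))
w=snap('wrist','w20.png')
go(tcp=[511.5,459.5,100],rots=ori(.53,0))
```

```text
[508.29835752 454.99240619 165.19264566] [-0.19119809  1.09424992 -1.60790369] [ 0.97  0.51  0.12 -0.   -1.18  1.13]
shift [ 0.0088  0.0097 -0.1643] turn [ 0.0029 -0.0029 -0.0004] | [511.5 459.5 100. ]
```

View pics/w20.png

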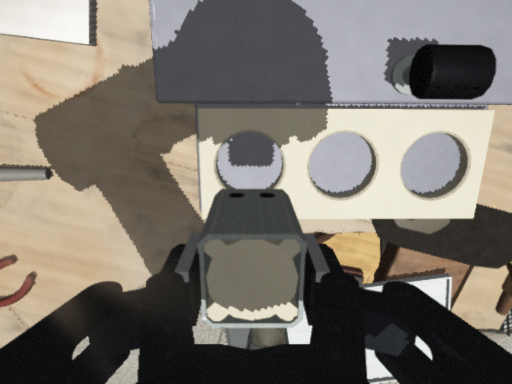

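Run:
```python
from h import *
w=load('w20.png')
for e in rims(w,(290,110),(480,215)): print(np.round(e[:2],1),np.round(e[2],1),e[3],onz(w,e[0],e[1],38).round(1))
im=w['image'][105:225,195:485,::-1];cv2.imwrite('pics/c21.png',cv2.resize(im,(797,330),interpolation=cv2.INTER_CUBIC))
```

```text
[433.5 164.6] [59.9 69.8] 3203.0 [599.4 314.6  38. ]
[341.7 164.1] [62.9 68. ] 3277.0 [557.2 387.6  38. ]
```

View pics/c21.png

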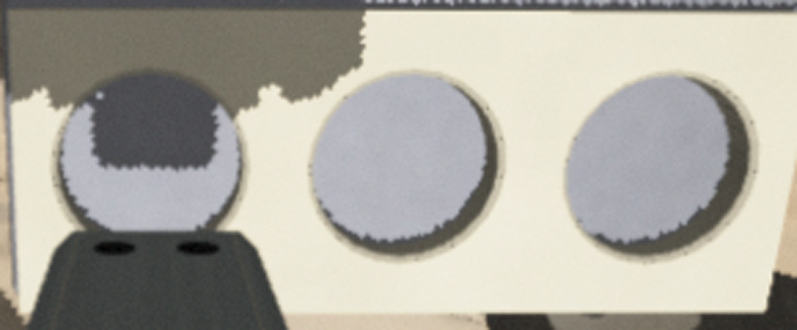

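Run:
```python
from h import *
w=load('w20.png');s=arm.read_state();M=R.from_quat(s['ee_rot']).as_matrix()
for u in (249.4,343.3,435.6):
    P=onz(w,u,165.4,38);print(P.round(1),(P-1.5*M[:,1]).round(1), (M.T@(P-s['position'])).round(1))
```

```text
[513.9 459.2  38. ] [513.2 460.5  38. ] [  7.7  -0.2 127.7]
[556.9 385.6  38. ] [556.2 386.9  38. ] [  7.6  85.  127.8]
[599.7 312.5  38. ] [599.  313.8  38. ] [  7.5 169.7 128. ]
```

Emit:
step_arm(
  series=[
    [0.012, 0.013, 0, 0.003, -0.003, 0],
    [0.012, 0.013, -0.06, 0.003, -0.003, 0],
    [0.012, 0.013, -0.12, 0.003, -0.003, 0],
    [0.012, 0.013, -0.18, 0.003, -0.003, 0],
    [0.012, 0.013, -0.24, 0.003, -0.003, 0],
    [0.012, 0.013, -0.265, 0.003, -0.003, 0],
    [0.012, 0.013, -0.265, 0.003, -0.003, 0],
  ],
)

```text
clock: 22.72
position: [511.8, 460.2, 57.7]
ee_rot: [0.965, 0.262, -0.001, 0.001]
contact_force: [0.1, -0.2, -1.8]
gripper_width: 41.1
```

Run:
```python
from h import *
s=arm.read_state();print(s['position'],s['contact_force'],s['joints'].round(2))
w=snap('wrist','w21.png');d=snap('side','s21.png')
cv2.imwrite('pics/c22.png',np.hstack([cv2.resize(w['image'][:,:,::-1],(400,300)),cv2.resize(d['image'][110:210,190:330,::-1],(400,300))]))
go(tcp=[513.2,460.2,33],rots=ori(.53,0))
```

```text
[511.81428525 460.18335885  57.73695633] [ 0.13478876 -0.21785393 -1.81001293] [ 0.97  0.61  0.01  0.   -0.97  1.14]
shift [-0.0023 -0.0045 -0.0724] turn [-0.0016  0.0022 -0.0008] | [513.2 460.2  33. ]
```

View pics/c22.png

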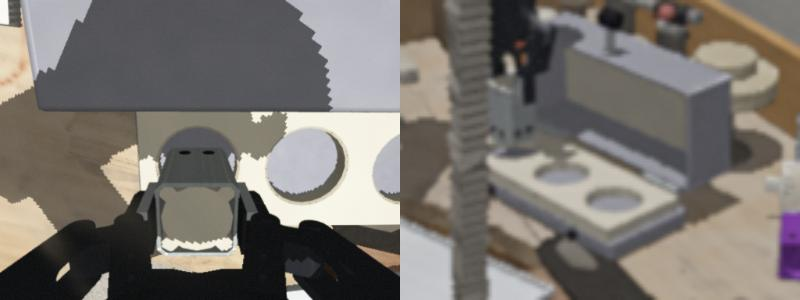

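Emit:
step_arm(
  series=[
    [-0.002, -0.003, -0.015, 0, 0, 0],
    [-0.002, -0.003, -0.03, 0, 0, 0],
    [-0.002, -0.003, -0.045, 0, 0, 0],
    [-0.002, -0.003, -0.058, 0, 0, 0],
    [-0.002, -0.003, -0.068, 0, 0, 0],
    [-0.002, -0.003, -0.068, 0, 0, 0],
    [-0.002, -0.003, -0.068, 0, 0, 0],
  ],
)

```text
clock: 23.4
position: [513.2, 459.8, 34.1]
ee_rot: [0.965, 0.262, 0.001, -0.001]
contact_force: [-0.3, 0.7, 0.0]
gripper_width: 41.2
```

Run:
```python
from h import *
w=snap('wrist','w22.png');d=snap('side','s22.png')
s=arm.read_state();print(s['position'],s['contact_force'],s['joints'].round(2))
cv2.imwrite('pics/c22.png',np.hstack([cv2.resize(w['image'][:,:,::-1],(400,300)),cv2.resize(d['image'][110:210,190:330,::-1],(400,300))]))
go(tcp=[513.2,460.2,31],rots=ori(.53,0))
```

```text
[513.20777865 459.75940841  34.14438972] [-1.06272519 -0.41735755  0.07333261] [ 0.96  0.63 -0.02  0.   -0.92  1.14]
shift [-0.      0.0011 -0.0079] turn [-0.0014  0.0015  0.0002] | [513.2 460.2  31. ]
```

View pics/c22.png

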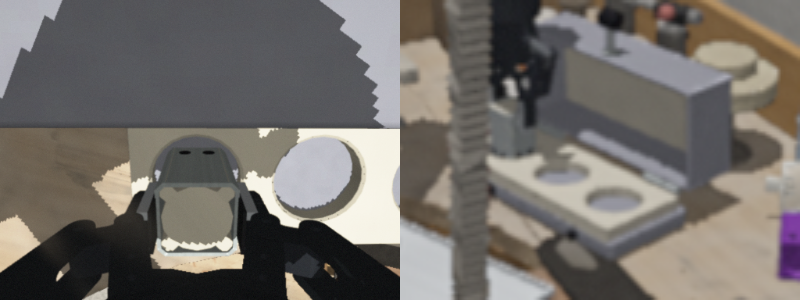

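Emit:
step_arm(
  series=[
    [0, 0, -0.004, 0, 0, 0],
    [0, 0, -0.008, 0, 0, 0],
    [0, 0, -0.01, 0, 0, 0],
    [0, 0, -0.01, 0, 0, 0],
  ],
)

```text
clock: 23.83
position: [513.3, 459.9, 34.0]
ee_rot: [0.965, 0.262, 0.002, -0.001]
contact_force: [-6.2, -3.0, 14.5]
gripper_width: 40.8
```

Emit:
step_arm(
  series=[
    [0, 0, 0.002, 0, 0, 0],
    [0, 0, 0.002, 0, 0, 0],
    [0, 0, 0.002, 0, 0, 0],
    [0, 0, 0.002, 0, 0, 0],
    [0, 0, 0.002, 0, 0, 0],
    [0, 0, 0.002, 0, 0, 0],
    [0, 0, 0.04, 0, 0, 0],
    [0, 0, 0.12, 0, 0, 0],
    [0, 0, 0.22, 0, 0, 0],
    [0, 0, 0.32, 0, 0, 0],
    [0, 0, 0.42, 0, 0, 0],
    [0, 0, 0.42, 0, 0, 0],
  ],
  jaw=0.5,
)

```text
clock: 24.83
position: [517.0, 462.8, 209.0]
ee_rot: [0.965, 0.262, 0.01, -0.005]
contact_force: [0.5, 0.3, 3.0]
gripper_width: 64.1
```

Run:
```python
from h import *
s=arm.read_state();print(s['position'],s['contact_force'],s['joints'].round(2))
w=snap('wrist','w23.png');d=snap('side','s23.png');t=snap('top','t23.png')
cv2.imwrite('pics/c23.png',np.hstack([cv2.resize(w['image'][:,:,::-1],(400,300)),cv2.resize(d['image'][110:210,190:330,::-1],(400,300))]))
```

```text
[517.00604815 462.84050811 209.04213303] [0.45628701 0.2601604  3.00508503] [ 0.96  0.49  0.19  0.01 -1.25  1.14]
```

View pics/c23.png

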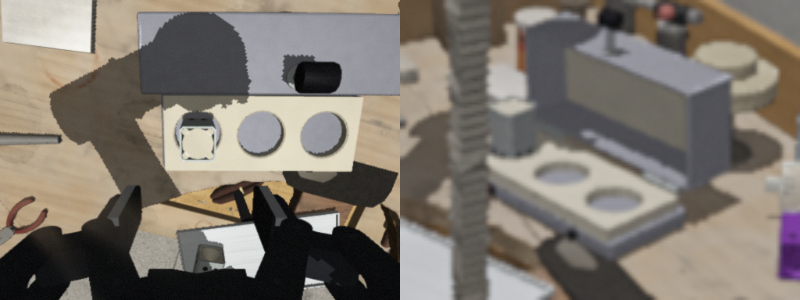

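View pics/t23.png

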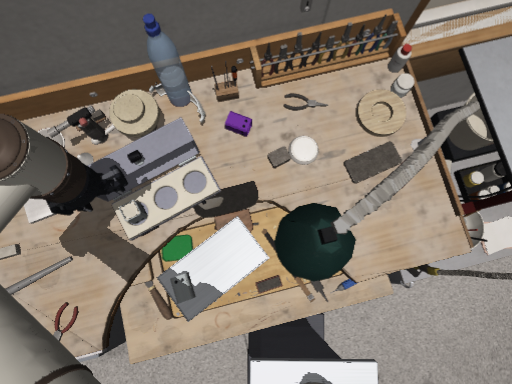

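Run:
```python
from h import *
w=load('w23.png');im=w['image'][130:220,205:305,::-1];cv2.imwrite('pics/c24.png',cv2.resize(im,(660,594),interpolation=cv2.INTER_CUBIC))
t=load('t23.png');im=t['image'][180:240,105:165,::-1];cv2.imwrite('pics/c25.png',cv2.resize(im,(600,600),interpolation=cv2.INTER_CUBIC))
```

```text
(no output)
```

View pics/c24.png

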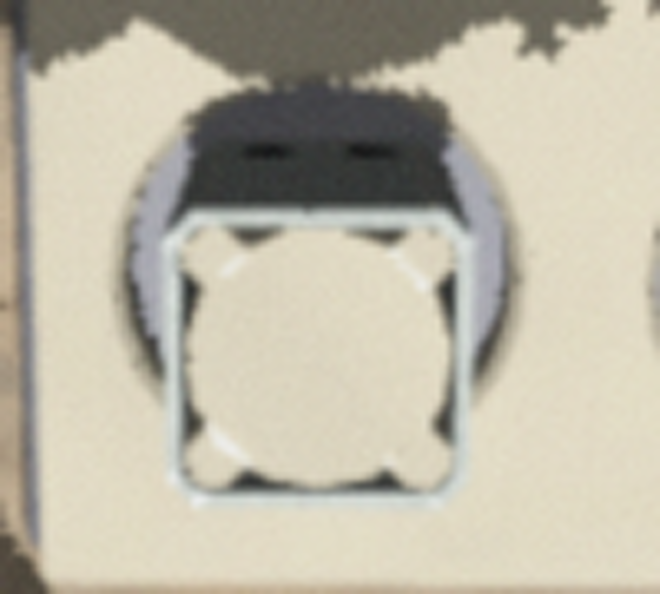

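View pics/c25.png

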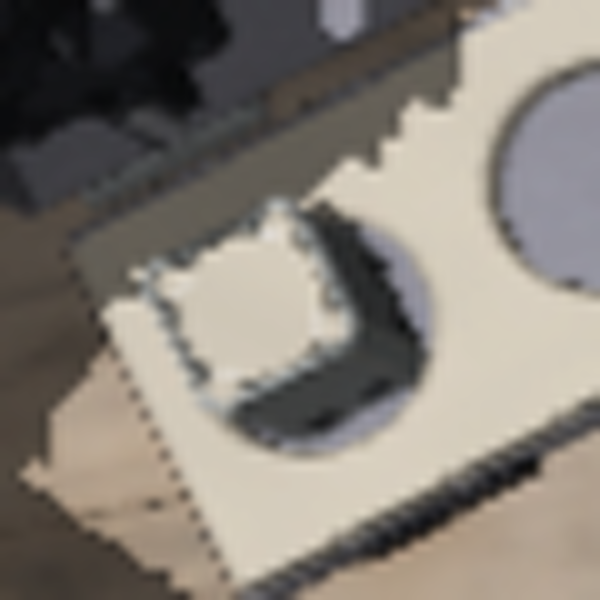

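Run:
```python
from h import *
go(tcp=[360,320,240],rots=ori(.5,0))
```

```text
shift [-0.3821 -0.3492  0.105 ] turn [-0.0017  0.0012 -0.0187] | [360 320 240]
```

Emit:
step_arm(
  series=[
    [0, 0, 0.06, 0, 0, 0],
    [-0.08, -0.07, 0.105, 0, 0, 0],
    [-0.16, -0.14, 0.105, 0, 0, 0],
    [-0.23, -0.21, 0.105, 0, 0, 0],
    [-0.31, -0.28, 0.105, 0, 0, 0],
    [-0.382, -0.35, 0.105, -0.002, 0.001, -0.019],
    [-0.382, -0.35, 0.105, -0.002, 0.001, -0.019],
    [-0.382, -0.35, 0.105, -0.002, 0.001, -0.019],
  ],
  jaw=0.41,
)

```text
clock: 25.65
position: [358.6, 317.5, 239.0]
ee_rot: [0.969, 0.248, -0.001, 0.001]
contact_force: [1.0, 0.9, 0.2]
gripper_width: 60.2
```

Run:
```python
from h import *
s=arm.read_state();print(s['position'],s['contact_force'],s['joints'].round(2))
w=snap('wrist','w24.png')
```

```text
[358.58879287 317.5052057  238.99432529] [0.95471448 0.86202927 0.23390138] [ 1.07  0.11 -0.27  0.   -1.19  1.01]
```

View pics/w24.png

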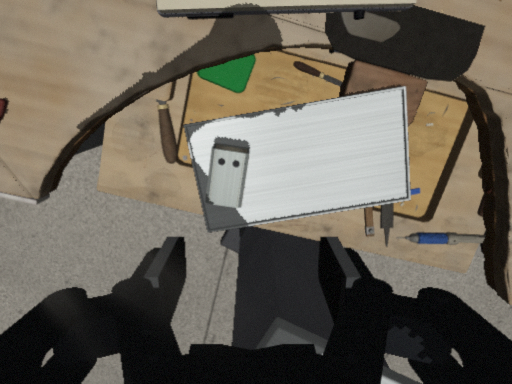

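Run:
```python
from h import *
w=load('w24.png');im=w['image'][130:220,190:265,::-1];cv2.imwrite('pics/c26.png',cv2.resize(im,(500,600),interpolation=cv2.INTER_CUBIC))
```

```text
(no output)
```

View pics/c26.png

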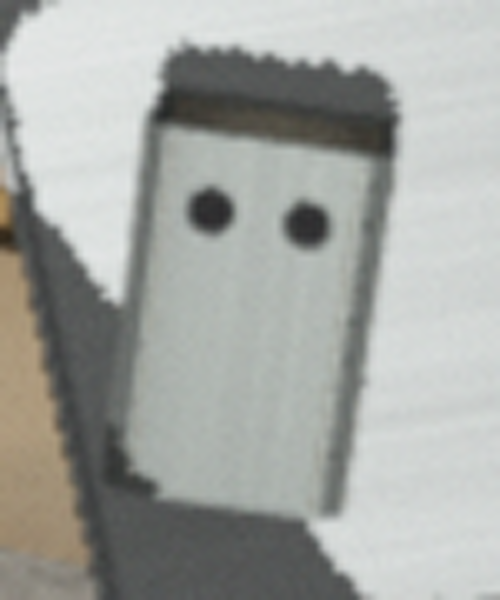

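Run:
```python
from h import *
w=load('w24.png');f=lambda x,y:onz(w,190+x/6.667,130+y/6.667,46)
A,B=f(266,138),f(226,504);v=f(211,211)-f(307,224);d=A-B;C=(A+B)/2
print(np.linalg.norm(d),np.arctan2(d[1],d[0]),np.arctan2(v[1],v[0])-np.pi/2,C)
az=.5*(np.arctan2(d[1],d[0])+np.arctan2(v[1],v[0])-np.pi/2);k=np.array([np.cos(az),np.sin(az),0]);M=R.from_quat(arm.read_state()['ee_rot']).as_matrix();C=C-1.5*M[:,1];C[2]=27;print(az,C)
go(grasp=C-12*k+[0,0,70],rots=ori(az,4));go(grasp=C-12*k,rots=ori(az,4))
```

```text
63.8227217791061 0.3742649265365433 0.3619158343817912 [326.81493167 330.13954422  46.        ]
0.3680903804591673 [326.09504412 331.45550499  27.        ]
shift [-0.1056  0.0227 -0.4605] turn [ 0.0201 -0.0403 -0.0843] | [317.6 328.2  55.1]
shift [-0.1056  0.0227 -0.6355] turn [ 0.0201 -0.0403 -0.0843] | [317.6 328.2 -14.9]
```

Emit:
step_arm(
  series=[
    [-0.03, 0.01, -0.08, 0.01, -0.02, -0.03],
    [-0.06, 0.015, -0.17, 0.02, -0.04, -0.06],
    [-0.09, 0.02, -0.26, 0.02, -0.04, -0.084],
    [-0.106, 0.023, -0.35, 0.02, -0.04, -0.084],
    [-0.106, 0.023, -0.43, 0.02, -0.04, -0.084],
    [-0.106, 0.023, -0.46, 0.02, -0.04, -0.084],
    [-0.106, 0.023, -0.46, 0.02, -0.04, -0.084],
  ],
  jaw=0.35,
)

```text
clock: 26.28
position: [317.2, 327.2, 51.7]
ee_rot: [0.983, 0.183, 0.032, -0.003]
contact_force: [-0.5, -0.7, 0.5]
gripper_width: 58.0
```

Run:
```python
from h import *
w=snap('wrist','w25.png')
s=arm.read_state();print(s['position'],s['contact_force'],s['joints'].round(2),s['gripper_width'])
az=.368;k=np.array([np.cos(az),np.sin(az),0]);C=np.array([326.1,331.5,31])
go(grasp=C-12*k,rots=ori(az,4))
```

```text
[318.05947212 328.69428267  53.70472864] [-0.48189243  0.28654557  0.28595798] [ 1.2   0.25 -0.67  0.09 -0.61  0.67] 57.41521070984838
shift [-0.0011 -0.0011 -0.1615] turn [ 0.0028 -0.0011 -0.    ] | [317.6 328.2 -10.9]
```

View pics/w25.png

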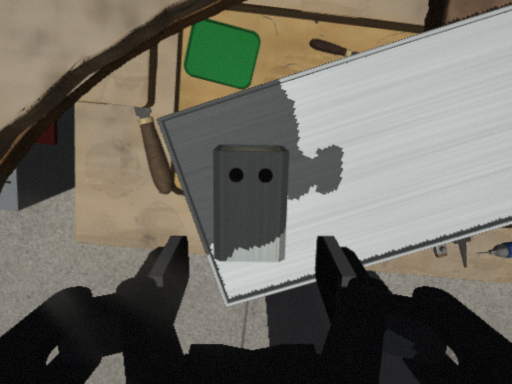

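Emit:
step_arm(
  series=[
    [0, 0, -0.04, 0, 0, 0],
    [0, 0, -0.08, 0, 0, 0],
    [0, 0, -0.12, 0, 0, 0],
    [-0.001, -0.001, -0.145, 0.003, -0.001, 0],
    [-0.001, -0.001, -0.161, 0.003, -0.001, 0],
    [-0.001, -0.001, -0.161, 0.003, -0.001, 0],
  ],
  jaw=0.35,
)

```text
clock: 26.83
position: [318.0, 329.0, -8.9]
ee_rot: [0.983, 0.183, 0.035, -0.009]
contact_force: [-0.7, -0.0, -0.2]
gripper_width: 57.5
```

Emit:
step_arm(
  series=[
    [0, 0, 0, 0, 0, 0],
    [0, 0, 0, 0, 0, 0],
    [0, 0, 0, 0, 0, 0],
    [0, 0, 0, 0, 0, 0],
    [0, 0, 0, 0, 0, 0],
    [0, 0, 0, 0, 0, 0],
    [0, 0, 0, 0, 0, 0],
  ],
  jaw=-1,
)

```text
clock: 27.42
position: [318.2, 329.7, -7.4]
ee_rot: [0.982, 0.183, 0.037, -0.01]
contact_force: [1.0, 0.4, 6.4]
gripper_width: 40.7
```

Emit:
step_arm(
  series=[
    [0, 0, 0.02, 0, 0, 0],
    [0, 0, 0.08, 0, 0, 0],
    [0, 0, 0.18, 0, 0, 0],
    [0, 0, 0.28, 0, 0, 0],
    [0, 0, 0.38, 0, 0, 0],
    [0, 0, 0.48, 0, 0, 0],
    [0, 0, 0.58, 0, 0, 0],
    [0, 0, 0.58, 0, 0, 0],
  ],
)

```text
clock: 28.08
position: [319.9, 332.4, 231.9]
ee_rot: [0.982, 0.183, 0.041, -0.015]
contact_force: [0.4, 1.5, -2.7]
gripper_width: 40.8
```

Run:
```python
from h import *
w=snap('wrist','w26.png');d=snap('side','s26.png')
s=arm.read_state();print(s['position'],s['contact_force'],s['joints'].round(2),s['gripper_width'])
cv2.imwrite('pics/c27.png',np.hstack([cv2.resize(w['image'][:,:,::-1],(400,300)),cv2.resize(d['image'][60:210,110:310,::-1],(400,300))]))
go(tcp=[330,480,230],rots=ori(.95,0))
```

```text
[316.96106854 328.50971894 224.2307103 ] [-0.86025303 -0.70020805 -4.47975686] [ 1.2   0.03 -0.42  0.06 -1.07  0.71] 41.049806812316895
shift [0.0326 0.3787 0.0144] turn [-0.0329  0.0348  0.371 ] | [330 480 230]
```

View pics/c27.png

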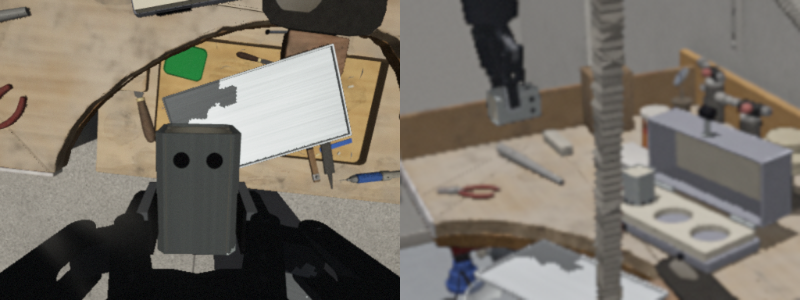

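Gripped. To the bench spot, then flip as before.

Emit:
step_arm(
  series=[
    [0, 0.06, 0.01, 0, 0, 0.07],
    [0.01, 0.12, 0.014, 0, 0, 0.14],
    [0.015, 0.19, 0.014, -0.01, 0.01, 0.21],
    [0.02, 0.26, 0.014, -0.02, 0.02, 0.28],
    [0.03, 0.32, 0.014, -0.03, 0.03, 0.34],
    [0.033, 0.379, 0.014, -0.033, 0.035, 0.371],
    [0.033, 0.379, 0.014, -0.033, 0.035, 0.371],
    [0.033, 0.379, 0.014, -0.033, 0.035, 0.371],
  ],
)

```text
clock: 28.85
position: [329.7, 479.5, 224.7]
ee_rot: [0.889, 0.458, -0.003, 0.004]
contact_force: [0.1, -0.6, -2.4]
gripper_width: 40.8
```

Run:
```python
from h import *
s=arm.read_state();print(s['position'],s['contact_force'],s['joints'].round(2),s['gripper_width'])
go(grasp=[367,534,160],rots=ori(.95,-75))
```

```text
[329.70986962 479.45336776 224.74569056] [ 0.10383109 -0.63015636 -2.40279589] [ 1.25  0.3  -0.06  0.   -1.22  1.27] 40.83629881754475
shift [ 0.0342  0.0539 -0.189 ] turn [-0.6722  0.4829 -0.0018] | [343.4 501.  149.1]
```

Emit:
step_arm(
  series=[
    [0.01, 0.02, 0, -0.06, 0.045, 0],
    [0.02, 0.04, 0, -0.12, 0.09, 0],
    [0.034, 0.06, -0.03, -0.19, 0.135, 0],
    [0.034, 0.06, -0.06, -0.25, 0.18, 0],
    [0.034, 0.06, -0.1, -0.31, 0.224, 0],
    [0.034, 0.06, -0.12, -0.37, 0.27, 0],
    [0.034, 0.06, -0.14, -0.44, 0.31, 0],
    [0.034, 0.058, -0.16, -0.5, 0.36, 0],
    [0.034, 0.056, -0.18, -0.56, 0.4, 0],
    [0.034, 0.054, -0.189, -0.62, 0.45, 0],
    [0.034, 0.054, -0.189, -0.672, 0.483, -0.002],
    [0.034, 0.054, -0.189, -0.672, 0.483, -0.002],
  ],
)

```text
clock: 29.85
position: [343.2, 500.5, 143.6]
ee_rot: [0.704, 0.36, -0.545, 0.278]
contact_force: [-0.8, 0.8, -7.4]
gripper_width: 41.0
```

Run:
```python
from h import *
s=arm.read_state();print(s['position'],s['contact_force'],s['joints'].round(2),s['gripper_width'])
go(grasp=[367,534,52],rots=ori(.95,-75))
```

```text
[343.21514877 500.54516545 143.63285137] [-0.79111383  0.82552693 -7.38256543] [ 1.13  1.16  0.89 -0.34 -2.59  1.23] 40.973340205960184
shift [ 0.0005  0.0011 -0.2563] turn [ 0.0043 -0.0037  0.0031] | [343.4 501.   41.1]
```

Emit:
step_arm(
  series=[
    [0, 0, -0.05, 0, 0, 0],
    [0, 0, -0.1, 0, 0, 0],
    [0, 0, -0.15, 0, 0, 0],
    [0, 0, -0.2, 0, 0, 0],
    [0, 0, -0.23, 0, 0, 0],
    [0, 0, -0.25, 0, 0, 0],
    [0, 0, -0.25, 0, 0, 0],
  ],
)

```text
clock: 30.43
position: [343.9, 501.2, 51.9]
ee_rot: [0.707, 0.363, -0.539, 0.277]
contact_force: [-1.5, 0.2, -3.6]
gripper_width: 40.5
```

Emit:
step_arm(
  series=[
    [0, 0, -0.004, 0, 0, 0],
    [0, 0, -0.008, 0, 0, 0],
    [0, 0, -0.012, 0, 0, 0],
    [0, 0, -0.012, 0, 0, 0],
  ],
)

```text
clock: 30.77
position: [344.4, 501.9, 49.3]
ee_rot: [0.708, 0.364, -0.538, 0.276]
contact_force: [-0.5, 0.6, -2.5]
gripper_width: 40.7
```

Run:
```python
from h import *
d=snap('side','s27.png');t=snap('top','t27.png')
s=arm.read_state();print(s['position'],s['contact_force'],s['joints'].round(3),s['joint_vel'].round(3),s['joint_efforts'].round(1),s['gripper_width'])
cv2.imwrite('pics/c28.png',np.hstack([cv2.resize(t['image'][180:330,0:200,::-1],(400,300)),cv2.resize(d['image'][60:210,110:310,::-1],(400,300))]))
```

```text
[344.40688881 501.8399219   49.23051695] [ 0.57546229  1.03906525 -3.26929881] [ 1.129  1.253  0.864 -0.278 -2.458  1.305] [ 0.001  0.002 -0.     0.001  0.002  0.001] [  0.  -69.8  16.7   4.   -2.7   0. ] 40.91026763154281
```

View pics/c28.png

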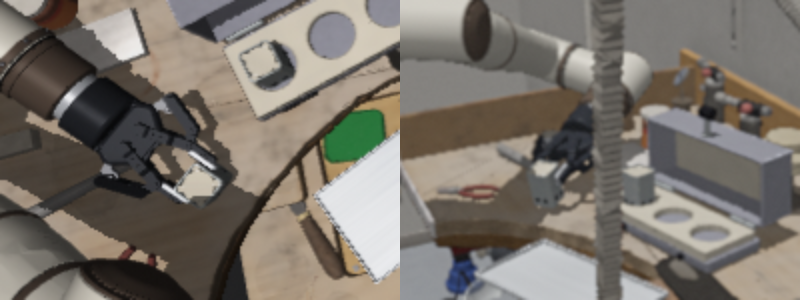

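Emit:
step_arm(
  series=[
    [0, 0, 0.015, 0, 0, 0],
    [0, 0, 0.03, 0, 0, 0],
    [0, 0, 0.03, 0, 0, 0],
    [0, 0, 0.03, 0, 0, 0],
  ],
)

```text
clock: 31.2
position: [344.5, 502.0, 61.8]
ee_rot: [0.708, 0.364, -0.538, 0.276]
contact_force: [-0.3, -0.5, -3.4]
gripper_width: 40.7
```

Run:
```python
from h import *
d=snap('side','s28.png');w=snap('wrist','w28.png')
s=arm.read_state();print(s['position'],s['contact_force'],s['joints'].round(3),s['joint_efforts'].round(1),R.from_quat(s['ee_rot']).as_matrix()[:,2].round(3))
cv2.imwrite('pics/c29.png',np.hstack([cv2.resize(w['image'][:,:,::-1],(400,300)),cv2.resize(d['image'][110:185,150:250,::-1],(400,300),interpolation=cv2.INTER_CUBIC)]))
```

```text
[344.29044616 501.73100191  60.93011332] [ 0.72867054  0.29058183 -3.9690551 ] [ 1.129  1.239  0.864 -0.283 -2.472  1.299] [ -0.  -70.3  17.    4.   -2.7  -0. ] [-0.562 -0.783 -0.267]
```

View pics/c29.png

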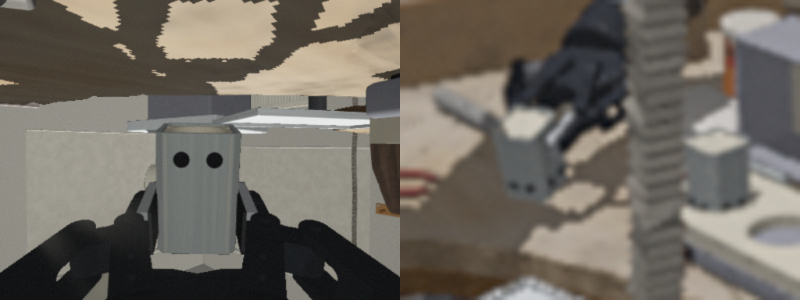

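Emit:
step_arm(
  series=[
    [0, 0, -0.015, 0, 0, 0],
    [0, 0, -0.03, 0, 0, 0],
    [0, 0, -0.042, 0, 0, 0],
    [0, 0, -0.05, 0, 0, 0],
    [0, 0, -0.05, 0, 0, 0],
    [0, 0, -0.05, 0, 0, 0],
  ],
)

```text
clock: 31.8
position: [344.3, 501.5, 40.1]
ee_rot: [0.708, 0.363, -0.539, 0.277]
contact_force: [-0.6, 0.2, -3.1]
gripper_width: 40.9
```

Emit:
step_arm(
  series=[
    [0, 0, -0.003, 0, 0, 0],
    [0, 0, -0.006, 0, 0, 0],
    [0, 0, -0.009, 0, 0, 0],
    [0, 0, -0.009, 0, 0, 0],
  ],
)

```text
clock: 32.13
position: [344.3, 501.6, 37.0]
ee_rot: [0.708, 0.364, -0.539, 0.276]
contact_force: [-0.8, 0.8, -2.5]
gripper_width: 41.0
```

Emit:
step_arm(
  series=[
    [0, 0, -0.003, 0, 0, 0],
    [0, 0, -0.006, 0, 0, 0],
    [0, 0, -0.006, 0, 0, 0],
  ],
)

```text
clock: 32.38
position: [344.5, 501.8, 36.0]
ee_rot: [0.708, 0.364, -0.539, 0.277]
contact_force: [0.4, 0.4, 0.9]
gripper_width: 40.9
```

Emit:
step_arm(
  series=[
    [0, 0, 0, 0, 0, 0],
    [0, 0, 0, 0, 0, 0],
    [0, 0, 0, 0, 0, 0],
    [0, 0, 0, 0, 0, 0],
    [0, 0, 0, 0, 0, 0],
    [0, 0, 0, 0, 0, 0],
    [0, 0, 0, 0, 0, 0],
  ],
  jaw=0.6,
)

```text
clock: 32.97
position: [344.3, 501.6, 34.8]
ee_rot: [0.708, 0.364, -0.539, 0.276]
contact_force: [-0.3, -0.9, -0.4]
gripper_width: 68.5
```

Run:
```python
from h import *
d=snap('side','s29.png')
s=arm.read_state();print(s['position'],s['contact_force'],s['gripper_width'])
cv2.imwrite('pics/c30.png',cv2.resize(d['image'][110:185,150:250,::-1],(400,300),interpolation=cv2.INTER_CUBIC))
```

```text
[344.31731826 501.64666392  34.73619014] [ 0.15269936  0.68684491 -0.56203571] 68.4522719342066
```

View pics/c30.png

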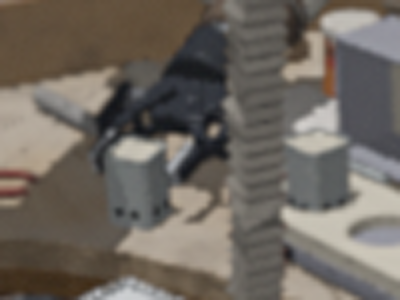

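Emit:
step_arm(
  series=[
    [0.03, 0.04, 0.013, 0, 0, 0],
    [0.07, 0.1, 0.035, 0, 0, 0],
    [0.11, 0.16, 0.06, 0, 0, 0],
    [0.15, 0.21, 0.08, 0, 0, 0],
    [0.15, 0.21, 0.16, 0, 0, 0],
    [0.15, 0.21, 0.25, 0, 0, 0],
    [0.15, 0.21, 0.35, 0, 0, 0],
    [0.15, 0.21, 0.45, 0, 0, 0],
    [0.15, 0.21, 0.5, 0, 0, 0],
    [0.15, 0.21, 0.5, 0, 0, 0],
  ],
)

```text
clock: 33.85
position: [377.0, 542.0, 222.9]
ee_rot: [0.713, 0.367, -0.531, 0.274]
contact_force: [-0.2, -0.3, 0.4]
gripper_width: 68.5
```

Run:
```python
from h import *
s=arm.read_state();print(s['position'],s['contact_force'],s['joints'].round(2))
go(tcp=[340,495,230],rots=ori(.95,0))
```

```text
[376.97161751 542.01499073 222.89625496] [-0.2397457 -0.3389244  0.3978157] [ 1.07  1.22  1.41 -0.83 -2.99  0.71]
shift [-0.0924 -0.1175  0.0178] turn [ 0.6643 -0.4739 -0.0009] | [340 495 230]
```

Emit:
step_arm(
  series=[
    [-0.03, -0.04, 0.01, 0.07, -0.05, 0],
    [-0.05, -0.06, 0.02, 0.13, -0.1, 0],
    [-0.07, -0.09, 0.02, 0.2, -0.15, 0],
    [-0.092, -0.118, 0.018, 0.27, -0.2, 0],
    [-0.092, -0.118, 0.018, 0.34, -0.24, 0],
    [-0.092, -0.118, 0.018, 0.4, -0.29, 0],
    [-0.092, -0.118, 0.018, 0.47, -0.34, 0],
    [-0.092, -0.118, 0.018, 0.54, -0.39, 0],
    [-0.092, -0.118, 0.018, 0.6, -0.43, 0],
    [-0.092, -0.118, 0.018, 0.664, -0.474, 0],
    [-0.092, -0.118, 0.018, 0.664, -0.474, 0],
    [-0.092, -0.118, 0.018, 0.664, -0.474, 0],
  ],
)

```text
clock: 34.85
position: [339.4, 494.7, 227.0]
ee_rot: [0.889, 0.458, -0.0, 0.0]
contact_force: [0.0, -0.4, 0.1]
gripper_width: 68.5
```

Run:
```python
from h import *
s=arm.read_state();print(s['position'],s['contact_force'],s['joints'].round(2))
w=snap('wrist','w30.png')
cv2.imwrite('pics/c31.png',np.hstack([cv2.resize(w['image'][:,:,::-1],(400,300)),cv2.resize(w['image'][80:155,210:310,::-1],(400,300),interpolation=cv2.INTER_CUBIC)]))
```

```text
[339.39663103 494.72654476 226.95206777] [ 0.00782438 -0.43537987  0.13085008] [ 1.24  0.33 -0.02  0.   -1.23  1.28]
```

View pics/c31.png

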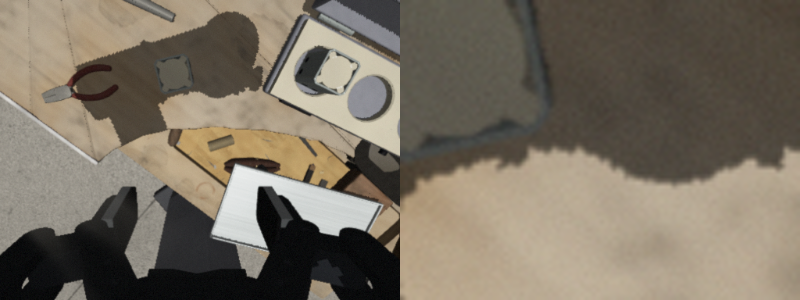

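Run:
```python
from h import *
w=load('w30.png')
cv2.imwrite('pics/c32.png',cv2.resize(w['image'][60:130,185:265,::-1],(640,560),interpolation=cv2.INTER_CUBIC))
```

```text
(no output)
```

View pics/c32.png

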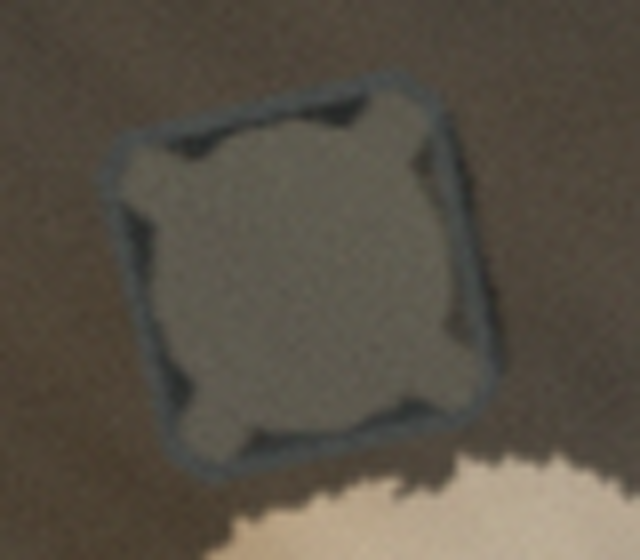

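Run:
```python
from h import *
w=load('w30.png');f=lambda x,y:onz(w,185+x/8,60+y/8,64)
C=f(301,276);e=[f(440,105)-f(495,375),f(108,185)-f(165,450)];l=f(130,130)-f(385,77);l2=f(210,475)-f(480,415)
print(C,[np.arctan2(v[1],v[0]) for v in e],[np.arctan2(v[1],v[0])-np.pi/2 for v in (l,l2)])
az=np.mean([np.arctan2(v[1],v[0]) for v in e]+[np.arctan2(v[1],v[0])-np.pi/2 for v in (l,l2)]);print(az)
M=R.from_quat(arm.read_state()['ee_rot']).as_matrix();C=C-1.5*M[:,1];print(C)
go(grasp=[C[0],C[1],125],rots=ori(az,0))
```

```text
[357.97821555 566.1264542   64.        ] [np.float64(1.1533550901917247), np.float64(1.1316948622518577)] [np.float64(1.1438995685154034), np.float64(1.1642128052456737)]
1.1482905815511648
[356.75651728 566.99677205  63.99957284]
shift [ 0.0482  0.1894 -0.3591] turn [ 0.0014 -0.0006  0.1251] | [356.8 567.   83. ]
```

Emit:
step_arm(
  series=[
    [0.02, 0.06, -0.05, 0, 0, 0.04],
    [0.04, 0.13, -0.12, 0, 0, 0.08],
    [0.048, 0.189, -0.2, 0, 0, 0.125],
    [0.048, 0.189, -0.28, 0, 0, 0.125],
    [0.048, 0.189, -0.35, 0, 0, 0.125],
    [0.048, 0.189, -0.35, 0, 0, 0.125],
    [0.048, 0.189, -0.35, 0, 0, 0.125],
  ],
  jaw=0.6,
)

```text
clock: 35.48
position: [358.9, 569.6, 83.7]
ee_rot: [0.84, 0.543, -0.005, 0.004]
contact_force: [-0.5, 0.0, 1.1]
gripper_width: 68.4
```

Run:
```python
from h import *
w=snap('wrist','w31.png')
s=arm.read_state();print(s['position'],s['contact_force'],s['joints'].round(2))
cv2.imwrite('pics/c33.png',cv2.resize(w['image'][160:270,190:310,::-1],(600,550),interpolation=cv2.INTER_CUBIC))
```

```text
[359.63862896 571.15040334  86.47217368] [-0.37511792  0.52925929  0.74485762] [ 1.25  0.56 -0.    0.   -1.01  1.47]
```

View pics/c33.png

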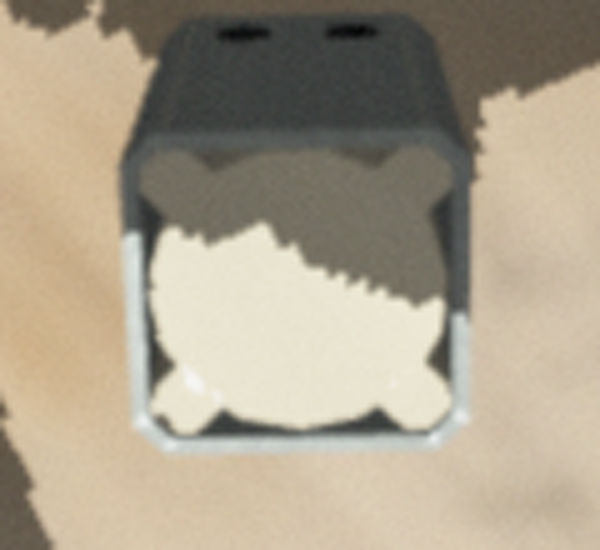

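Run:
```python
from h import *
w=load('w31.png');C=onz(w,249.5,218.5,64);M=R.from_quat(arm.read_state()['ee_rot']).as_matrix();C=C-1.5*M[:,1];print(C)
go(grasp=[C[0],C[1],50])
go(tcp=[C[0],C[1],8],rots=ori(1.148,0))
```

```text
[356.26042247 567.30761453  63.99726267]
shift [-0.0086 -0.0103 -0.1962] turn [0. 0. 0.] | [356.2 567.    8. ]
shift [-0.0084 -0.0096 -0.1962] turn [ 0.0044 -0.0007  0.0001] | [356.3 567.3   8. ]
```

Emit:
step_arm(
  series=[
    [-0.008, -0.01, -0.05, 0.004, 0, 0],
    [-0.008, -0.01, -0.1, 0.004, 0, 0],
    [-0.008, -0.01, -0.15, 0.004, 0, 0],
    [-0.008, -0.01, -0.196, 0.004, 0, 0],
    [-0.008, -0.01, -0.196, 0.004, 0, 0],
    [-0.008, -0.01, -0.196, 0.004, 0, 0],
  ],
  jaw=0.6,
)

```text
clock: 36.03
position: [356.6, 567.7, 9.9]
ee_rot: [0.84, 0.543, 0.0, -0.001]
contact_force: [0.1, 0.3, 0.8]
gripper_width: 68.4
```

Emit:
step_arm(
  series=[
    [0, 0, 0, 0, 0, 0],
    [0, 0, 0, 0, 0, 0],
    [0, 0, 0, 0, 0, 0],
    [0, 0, 0, 0, 0, 0],
    [0, 0, 0, 0, 0, 0],
    [0, 0, 0, 0, 0, 0],
    [0, 0, 0, 0, 0, 0],
    [0, 0, 0.05, 0, 0, 0],
    [0, 0, 0.14, 0, 0, 0],
    [0, 0, 0.23, 0, 0, 0],
    [0, 0, 0.32, 0, 0, 0],
    [0, 0, 0.42, 0, 0, 0],
  ],
  jaw=-1,
)

```text
clock: 37.03
position: [355.1, 565.2, 176.1]
ee_rot: [0.84, 0.542, -0.002, 0.0]
contact_force: [0.2, 0.2, -4.8]
gripper_width: 40.7
```

Run:
```python
from h import *
w=snap('wrist','w32.png')
s=arm.read_state();print(s['position'],s['contact_force'],s['joints'].round(2),s['gripper_width'])
cv2.imwrite('pics/c34.png',cv2.resize(w['image'][:,:,::-1],(400,300)))
go(tcp=[560,270,180],rots=ori(.53,0))
```

```text
[358.40270789 569.7676505  187.61277751] [1.32917831 1.76491894 7.19885178] [ 1.25  0.47  0.1   0.   -1.19  1.47] 41.01686305887301
shift [ 0.504  -0.7494 -0.019 ] turn [-0.0065  0.0064 -0.3938] | [560 270 180]
```

View pics/c34.png

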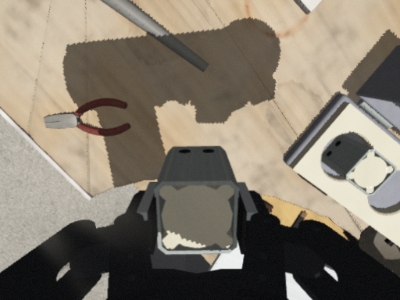

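Emit:
step_arm(
  series=[
    [0.05, -0.075, 0, 0, 0, -0.04],
    [0.1, -0.15, 0, 0, 0, -0.08],
    [0.15, -0.225, 0, 0, 0, -0.12],
    [0.2, -0.3, 0, 0, 0, -0.16],
    [0.25, -0.375, 0, 0, 0, -0.2],
    [0.3, -0.45, 0, 0, 0, -0.24],
    [0.35, -0.525, 0, 0, 0, -0.28],
    [0.4, -0.6, 0, 0, 0, -0.32],
    [0.45, -0.675, 0, 0, 0, -0.36],
    [0.504, -0.749, 0, -0.006, 0.006, -0.394],
    [0.504, -0.749, 0, -0.006, 0.006, -0.394],
    [0.504, -0.749, 0, -0.006, 0.006, -0.394],
  ],
)

```text
clock: 38.08
position: [558.0, 265.0, 175.1]
ee_rot: [0.966, 0.259, -0.008, 0.001]
contact_force: [0.0, 0.0, -3.2]
gripper_width: 41.0
```

Run:
```python
from h import *
w=snap('wrist','w33.png')
s=arm.read_state();print(s['position'],s['contact_force'],s['joints'].round(2),s['gripper_width'])
go(tcp=[598,313.8,170],rots=ori(.53,0))
```

```text
[557.37923687 266.1907397  175.22623   ] [-0.16920978  0.33338702 -3.52452007] [ 0.7   0.4  -0.04 -0.01 -1.15  1.4 ] 41.02538391774986
shift [ 0.1016  0.119  -0.0131] turn [ 0.0032 -0.0091  0.0023] | [598.  313.8 170. ]
```

View pics/w33.png

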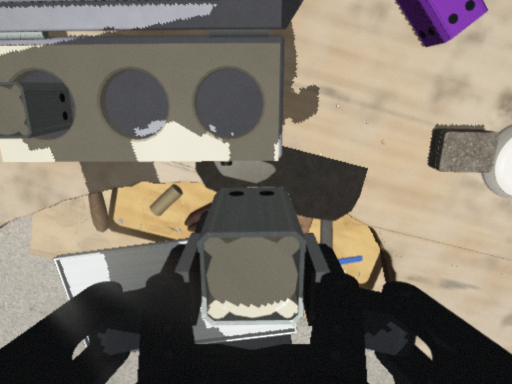

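Emit:
step_arm(
  series=[
    [0.03, 0.04, 0, 0, 0, 0],
    [0.06, 0.08, 0, 0.003, -0.009, 0.002],
    [0.09, 0.1, 0, 0.003, -0.009, 0.002],
    [0.09, 0.1, -0.03, 0.003, -0.009, 0.002],
    [0.09, 0.1, -0.05, 0.003, -0.009, 0.002],
    [0.09, 0.1, -0.05, 0.003, -0.009, 0.002],
  ],
)

```text
clock: 38.63
position: [590.9, 307.3, 152.9]
ee_rot: [0.965, 0.263, -0.002, 0.001]
contact_force: [-0.5, 0.4, -4.1]
gripper_width: 40.8
```

Run:
```python
from h import *
w33=load('w33.png');print(onz(w33,229.5,102,38),onz(w33,135,102,38))
w=snap('wrist','w34.png')
s=arm.read_state();print(s['position'],s['contact_force'],s['joints'].round(2),s['gripper_width'])
cv2.imwrite('pics/c35.png',cv2.resize(w['image'][90:240,90:330,::-1],(800,500),interpolation=cv2.INTER_CUBIC))
```

```text
[601.56670999 312.11162762  38.        ] [559.65541241 385.05038363  38.        ]
[591.7232751  307.20019065 154.27769937] [-1.31725471 -0.49230521 -2.94803198] [ 0.72  0.49  0.05  0.   -1.14  1.38] 41.192134882771434
```

View pics/c35.png

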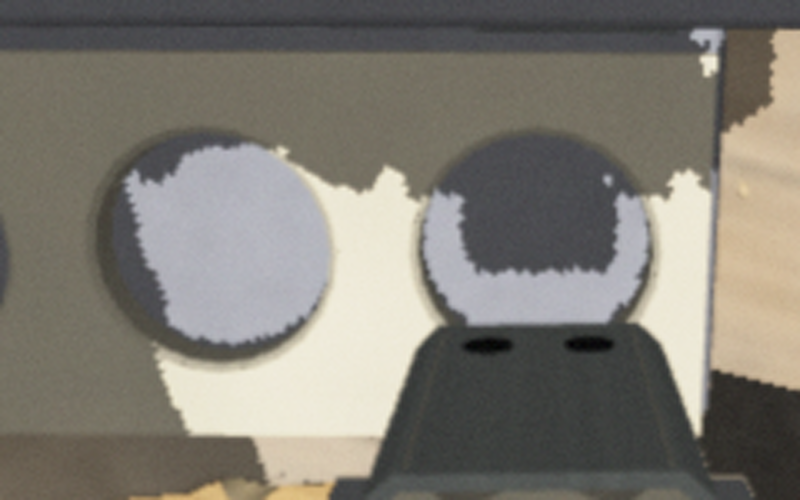

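Run:
```python
from h import *
w=load('w34.png');s=arm.read_state();M=R.from_quat(s['ee_rot']).as_matrix()
P=onz(w,251,164.4,38);print(P,onz(w,90+216/3.333,90+247/3.333,38));P=P-1.5*M[:,1];print(P)
go(tcp=[P[0],P[1],60],rots=ori(.53,0))
```

```text
[600.50925393 312.35756585  38.        ] [558.39080453 384.50560834  38.        ]
[599.74734293 313.64965325  37.99866302]
shift [ 0.0201  0.0161 -0.2357] turn [ 0.0015 -0.0014 -0.0018] | [599.7 313.6  60. ]
```

Emit:
step_arm(
  series=[
    [0.019, 0.016, 0, 0, 0, 0],
    [0.019, 0.016, -0.06, 0, 0, 0],
    [0.019, 0.016, -0.12, 0, 0, 0],
    [0.019, 0.016, -0.18, 0, 0, 0],
    [0.019, 0.016, -0.235, 0, 0, 0],
    [0.019, 0.016, -0.235, 0, 0, 0],
    [0.019, 0.016, -0.235, 0, 0, 0],
  ],
)

```text
clock: 39.27
position: [600.6, 313.2, 61.8]
ee_rot: [0.965, 0.263, -0.0, 0.001]
contact_force: [0.5, -0.1, -2.0]
gripper_width: 40.9
```

Run:
```python
from h import *
w=snap('wrist','w35.png');d=snap('side','s35.png')
s=arm.read_state();print(s['position'],s['contact_force'],s['joints'].round(2),s['gripper_width'])
go(tcp=[599.3,313.6,33],rots=ori(.53,0))
cv2.imwrite('pics/c36.png',np.hstack([cv2.resize(w['image'][:,:,::-1],(400,300)),cv2.resize(d['image'][110:210,190:330,::-1],(400,300))]))
```

```text
[602.46074588 314.47939119  64.52320343] [ 0.40733862 -0.68052419 -2.3220966 ] [ 0.72  0.59 -0.02  0.   -0.96  1.38] 40.877811143796364
shift [-0.0079 -0.0022 -0.0788] turn [-0.0012  0.0032 -0.0015] | [599.3 313.6  33. ]
```

View pics/c36.png

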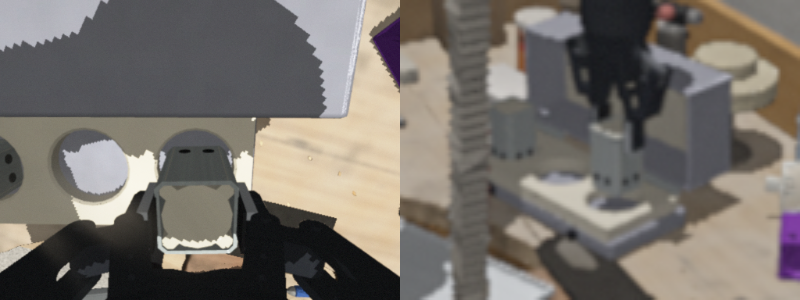

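Emit:
step_arm(
  series=[
    [-0.005, -0.001, -0.015, 0, 0, 0],
    [-0.005, -0.001, -0.03, 0, 0, 0],
    [-0.005, -0.001, -0.045, 0, 0, 0],
    [-0.005, -0.001, -0.058, 0, 0, 0],
    [-0.005, -0.001, -0.068, 0, 0, 0],
    [-0.005, -0.001, -0.072, 0, 0, 0],
    [-0.005, -0.001, -0.072, 0, 0, 0],
  ],
)

```text
clock: 39.95
position: [599.1, 313.0, 35.1]
ee_rot: [0.965, 0.263, 0.001, 0.001]
contact_force: [-4.2, -1.1, 5.5]
gripper_width: 40.9
```

Emit:
step_arm(
  series=[
    [0, 0, -0.003, 0, 0, 0],
    [0, 0, -0.006, 0, 0, 0],
    [0, 0, -0.006, 0, 0, 0],
  ],
)

```text
clock: 40.2
position: [599.2, 313.0, 35.1]
ee_rot: [0.965, 0.263, 0.001, 0.001]
contact_force: [-7.6, -2.3, 14.4]
gripper_width: 41.2
```

Run:
```python
from h import *
d=snap('side','s36.png');w=snap('wrist','w36.png')
s=arm.read_state();print(s['position'],s['contact_force'],s['gripper_width'])
cv2.imwrite('pics/c37.png',np.hstack([cv2.resize(w['image'][:,:,::-1],(400,300)),cv2.resize(d['image'][110:210,190:330,::-1],(400,300))]))
```

```text
[599.16698232 312.97950218  35.05226816] [-6.95671642 -1.88600759 14.12417351] 40.52819059329705
```

View pics/c37.png

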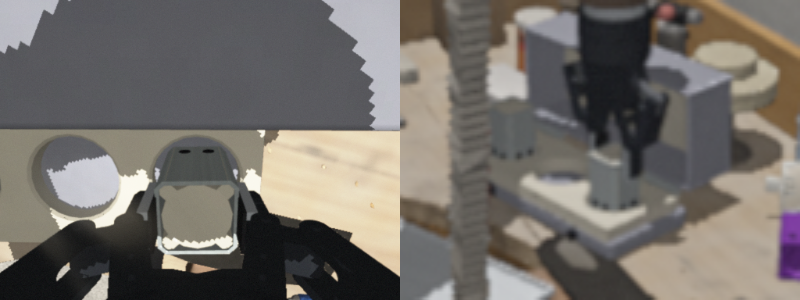

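Emit:
step_arm(
  series=[
    [0, 0, 0.004, 0, 0, 0],
    [0, 0, 0.004, 0, 0, 0],
    [0, 0, 0.004, 0, 0, 0],
    [0, 0, 0.004, 0, 0, 0],
    [0, 0, 0.004, 0, 0, 0],
    [0, 0, 0.004, 0, 0, 0],
    [0, 0, 0.04, 0, 0, 0],
    [0, 0, 0.12, 0, 0, 0],
    [0, 0, 0.22, 0, 0, 0],
    [0, 0, 0.32, 0, 0, 0],
    [0, 0, 0.42, 0, 0, 0],
    [0, 0, 0.42, 0, 0, 0],
  ],
  jaw=0.5,
)

```text
clock: 41.3
position: [603.8, 315.3, 209.9]
ee_rot: [0.965, 0.263, 0.01, -0.002]
contact_force: [0.9, 0.6, 2.5]
gripper_width: 64.1
```

Run:
```python
from h import *
s=arm.read_state();print(s['position'],s['contact_force'],s['joints'].round(2))
go(tcp=[500,310,240],rots=ori(.53,0))
w=snap('wrist','w37.png');d=snap('side','s37.png')
cv2.imwrite('pics/c38.png',np.hstack([cv2.resize(w['image'][:,:,::-1],(400,300)),cv2.resize(d['image'][110:210,190:330,::-1],(400,300))]))
```

```text
[603.83311696 315.31737548 209.89812327] [0.88814429 0.6112772  2.5083333 ] [ 0.72  0.47  0.15  0.01 -1.24  1.38]
shift [-0.2596 -0.0133  0.0753] turn [-0.0057  0.0114 -0.0017] | [500 310 240]
```

View pics/c38.png

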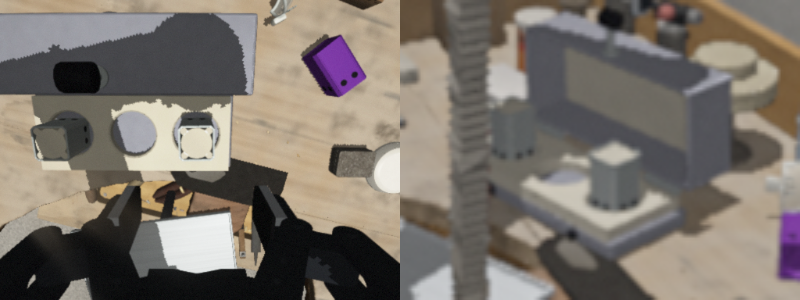

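Run:
```python
from h import *
d=load('s37.png');w=load('w37.png');t=snap('top','t37.png')
k=np.array([np.cos(.53),np.sin(.53),0]);l=np.array([-k[1],k[0],0])
for P in ([599.5,313,0],[513.4,459.8,0]):
  for z in (38,86,):
    print(z,[np.round(proj(d,np.array(P)+[0,0,z]+21*a*k+21*b*l),1).tolist() for a in(-1,1) for b in(-1,1)])
cv2.imwrite('pics/c39.png',cv2.resize(d['image'][140:190,210:290,::-1],(800,500),interpolation=cv2.INTER_CUBIC))
cv2.imwrite('pics/c40.png',cv2.resize(w['image'][110:220,30:310,::-1],(800,314),interpolation=cv2.INTER_CUBIC))
```

```text
38 [[264.4, 179.9], [255.0, 175.3], [274.5, 175.5], [265.1, 171.1]]
86 [[264.3, 165.3], [254.7, 161.0], [274.6, 161.2], [265.0, 156.9]]
38 [[228.3, 162.3], [220.3, 158.4], [238.3, 158.5], [230.2, 154.7]]
86 [[227.7, 148.6], [219.6, 144.9], [237.9, 145.0], [229.6, 141.4]]
```

View pics/c39.png

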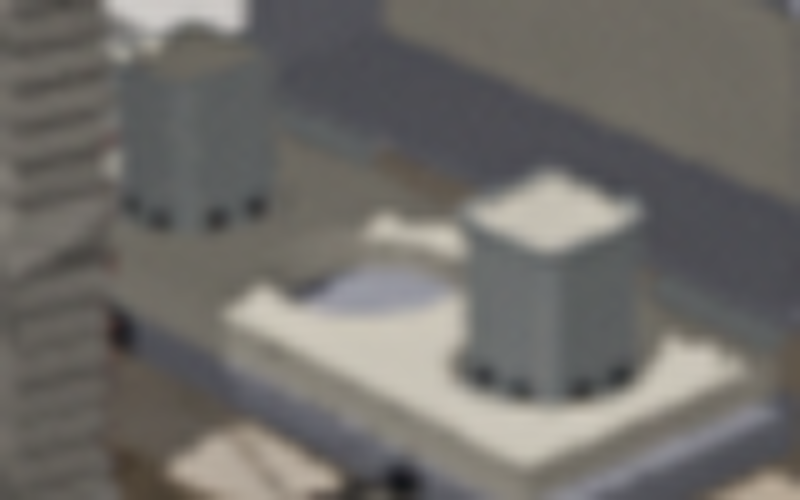

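View pics/c40.png

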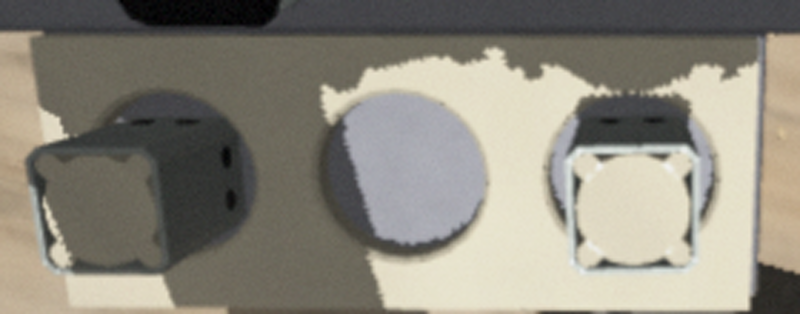

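Run:
```python
from h import *
s=arm.read_state();print(s['position'])
q=R.from_quat([0.952,0.251,0.17,-0.047]);q=[q,q*R.from_euler('z',np.pi)];z=q[0].as_matrix()[:,2];print(z,q[0].as_matrix()[:,1])
G=np.array([645,438.4,147.2])
go(tcp=G-100*z,rots=q)
```

```text
[598.98472366 313.18641131 199.02253948]
[ 0.29996182  0.17475565 -0.93780775] [ 0.49367962 -0.86963397 -0.00414628]
shift [0.04   0.2693 0.1049] turn [ 0.1146 -0.1932 -0.0098] | [615.  420.9 241. ]
```

Emit:
step_arm(
  series=[
    [0, 0, 0.1, 0, 0, 0],
    [0, 0, 0.16, 0.03, -0.05, 0],
    [0.01, 0.07, 0.16, 0.06, -0.1, 0],
    [0.02, 0.14, 0.16, 0.09, -0.15, 0],
    [0.03, 0.2, 0.16, 0.115, -0.193, -0.01],
    [0.03, 0.265, 0.15, 0.115, -0.193, -0.01],
    [0.03, 0.265, 0.13, 0.115, -0.193, -0.01],
    [0.03, 0.265, 0.13, 0.115, -0.193, -0.01],
  ],
  jaw=1,
)

```text
clock: 42.12
position: [609.3, 419.0, 245.6]
ee_rot: [0.952, 0.252, 0.166, -0.045]
contact_force: [-0.3, -1.3, -0.6]
gripper_width: 85.4
```

Run:
```python
from h import *
w=snap('wrist','w40.png');s=arm.read_state();print(s['position'],s['contact_force'],s['gripper_width'])
q=R.from_quat([0.952,0.251,0.17,-0.047]);q=[q,q*R.from_euler('z',np.pi)]
go(tcp=[645,438.4,147.2],rots=q)
g=np.array([645,438.4,147.2])-42*q[0].as_matrix()[:,2];print(g,proj(w,g))
```

```text
[610.11396647 418.60064377 247.14996967] [0.67775668 0.02540053 0.89796642] 85.43261414195877
shift [ 0.0872  0.0495 -0.2499] turn [ 0.0029 -0.0031 -0.0002] | [645.  438.4 147.2]
[632.40160374 431.06026265 186.5879254 ] (np.float64(251.71043214841563), np.float64(187.89726339493802))
```

View pics/w40.png

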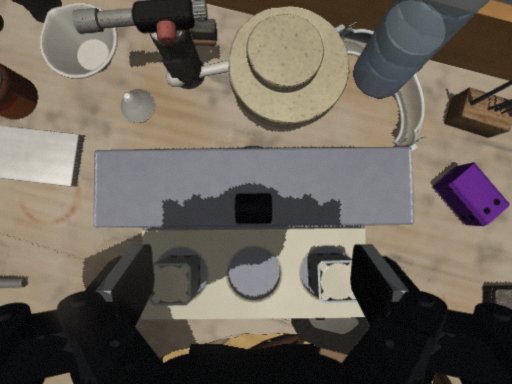

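Run:
```python
from h import *
w=load('w40.png')
for z in (180,187): print(onz(w,253,208,z))
t=snap('top','t40.png')
k=np.array([np.cos(.53),np.sin(.53)]);h=np.array([556.5,386.5])+60*k;print(h)
for f in('t9.png','t16.png','t37.png'):
    cv2.imwrite('pics/x.png',0*t['image']); d=load(f); g=d['image'].max(2)[135:175,115:155]; ys,xs=np.where(g<30); print(f,xs.mean()+115,ys.mean()+135,len(xs), onz(d,xs.mean()+115,ys.mean()+135,187))
for z in(187,): 
  P=onz(w,253,208,z)[:2]; print((P-h)@k)
```

```text
[620.22275886 423.04626718 180.        ]
[620.1601154  423.02625854 187.        ]
[608.26842423 416.83200047]
t9.png 135.0493827160494 156.2469135802469 81 [617.80159179 420.43279558 187.        ]
t16.png 135.08536585365854 156.29268292682926 82 [617.69617769 420.34465342 187.        ]
t37.png 143.94102564102565 156.18974358974359 390 [618.21522326 400.57349619 187.        ]
13.39163919634293
```

Run:
```python
from h import *
q=ori(.52,20)
go(grasp=[619.5,422.3,188],rots=q)
```

```text
shift [ 0.0526  0.0274 -0.2504] turn [-0.0021 -0.0002  0.0025] | [632.  429.4 148.5]
```

Emit:
step_arm(
  series=[
    [0.01, 0.005, -0.05, 0, 0, 0],
    [0.02, 0.01, -0.1, 0, 0, 0],
    [0.031, 0.016, -0.15, 0, 0, 0],
    [0.042, 0.022, -0.2, 0, 0, 0],
    [0.052, 0.027, -0.25, 0, 0, 0],
    [0.052, 0.027, -0.25, 0, 0, 0],
  ],
  jaw=1,
)

```text
clock: 42.72
position: [631.0, 427.1, 145.0]
ee_rot: [0.953, 0.25, 0.166, -0.045]
contact_force: [-0.8, -0.5, -1.2]
gripper_width: 85.5
```

Run:
```python
from h import *
w=snap('wrist','w41.png');s=arm.read_state();print(s['position'],s['contact_force'],s['gripper_width'],s['joints'].round(2))
```

```text
[631.78221592 427.96194017 147.89713251] [0.34017007 0.11794097 0.71723902] 85.70553118189481 [ 0.85  0.48 -0.09  0.18 -0.67  1.11]
```

View pics/w41.png

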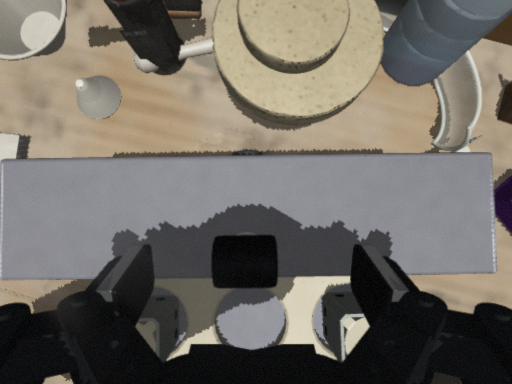

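Emit:
step_arm(
  series=[
    [0, 0, 0, 0, 0, 0],
    [0, 0, 0, 0, 0, 0],
    [0, 0, 0, 0, 0, 0],
    [0, 0, 0, 0, 0, 0],
    [0, 0, 0, 0, 0, 0],
    [0, 0, 0, 0, 0, 0],
    [0, 0, 0, 0, 0, 0],
    [0, 0, 0, 0, 0, 0],
  ],
  jaw=-1,
)

```text
clock: 43.43
position: [632.3, 431.3, 152.8]
ee_rot: [0.951, 0.251, 0.171, -0.048]
contact_force: [-3.7, 2.5, 3.9]
gripper_width: 24.8
```

Run:
```python
from h import *
s=arm.read_state();print(s['position'],s['contact_force'],s['gripper_width'])
z=R.from_quat(s['ee_rot']).as_matrix()[:,2];g=s['position']-42*z;k=np.array([np.cos(.525),np.sin(.525)]);h=np.array([608.3,416.8]);print(g,(g[:2]-h)@k)
arc(1.66,.9,12,az=.525)
```

```text
[632.26544326 431.2975455  152.75623006] [-3.74674967  2.4957687   3.93293257] 24.819128776316653
[619.59436016 423.86134234 192.10272337] 13.31251686781245
[np.float64(-0.021), np.float64(-0.012), np.float64(0.001)] [np.float64(-0.041), np.float64(-0.024), np.float64(0.001)] [np.float64(-0.062), np.float64(-0.036), np.float64(-0.0)] [np.float64(-0.082), np.float64(-0.048), np.float64(-0.004)] [np.float64(-0.103), np.float64(-0.06), np.float64(-0.008)] [np.float64(-0.123), np.float64(-0.071), np.float64(-0.014)] [np.float64(-0.142), np.float64(-0.082), np.float64(-0.022)] [np.float64(-0.162), np.float64(-0.094), np.float64(-0.031)] [np.float64(-0.18), np.float64(-0.104), np.float64(-0.041)] [np.float64(-0.198), np.float64(-0.115), np.float64(-0.053)] [np.float64(-0.216), np.float64(-0.125), np.float64(-0.066)] [np.float64(-0.232), np.float64(-0.134), np.float64(-0.08)]
```

Emit:
step_arm(
  series=[
    [-0.021, -0.012, 0.001, 0, 0, 0],
    [-0.041, -0.024, 0.001, 0, 0, 0],
    [-0.062, -0.036, 0, 0, 0, 0],
    [-0.082, -0.048, -0.004, 0, 0, 0],
    [-0.103, -0.06, -0.008, 0, 0, 0],
    [-0.123, -0.071, -0.014, 0, 0, 0],
    [-0.142, -0.082, -0.022, 0, 0, 0],
    [-0.162, -0.094, -0.031, 0, 0, 0],
    [-0.18, -0.104, -0.041, 0, 0, 0],
    [-0.18, -0.104, -0.041, 0, 0, 0],
  ],
)

```text
clock: 44.27
position: [561.4, 390.2, 137.3]
ee_rot: [0.951, 0.251, 0.173, -0.049]
contact_force: [-2.1, 2.7, 6.4]
gripper_width: 24.7
```

Run:
```python
from h import *
s=arm.read_state();print(s['position'],s['contact_force'],s['gripper_width'])
z=R.from_quat(s['ee_rot']).as_matrix()[:,2];g=s['position']-42*z;k=np.array([np.cos(.525),np.sin(.525)]);h=np.array([608.3,416.8]);x=(g[:2]-h)@k;print(g,x,np.arctan2(g[2]-38,-x),np.hypot(g[2]-38,x))
d=snap('side','s41.png');cv2.imwrite('pics/c41.png',cv2.resize(d['image'][90:210,180:330,::-1],(750,600)))
arc(1.09,.55,12,az=.525)
```

```text
[561.36648612 390.21127854 137.34444884] [-2.1061876   2.66860626  6.40058336] 24.663338678955796
[548.57802365 382.62775883 176.62479324] -68.80642764870356 1.1100729122057158 154.76161600289055
[np.float64(-0.013), np.float64(-0.007), np.float64(-0.008)] [np.float64(-0.025), np.float64(-0.015), np.float64(-0.017)] [np.float64(-0.038), np.float64(-0.022), np.float64(-0.027)] [np.float64(-0.049), np.float64(-0.029), np.float64(-0.037)] [np.float64(-0.061), np.float64(-0.035), np.float64(-0.047)] [np.float64(-0.072), np.float64(-0.042), np.float64(-0.059)] [np.float64(-0.082), np.float64(-0.048), np.float64(-0.071)] [np.float64(-0.092), np.float64(-0.053), np.float64(-0.083)] [np.float64(-0.102), np.float64(-0.059), np.float64(-0.096)] [np.float64(-0.111), np.float64(-0.064), np.float64(-0.109)] [np.float64(-0.119), np.float64(-0.069), np.float64(-0.123)] [np.float64(-0.127), np.float64(-0.074), np.float64(-0.137)]
```

View pics/c41.png

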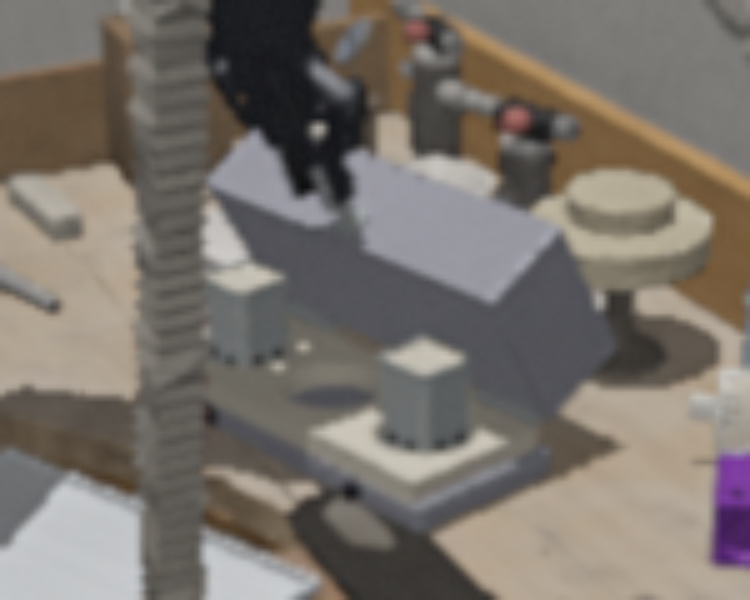

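```bash
cat >> h.py <<'E'
def arct(a0,a1,n,t0,t1,r=151.,az=.525):
    k=np.array([np.cos(az),np.sin(az),0]);zt=lambda t:np.sin(np.radians(t))*k+np.array([0,0,-np.cos(np.radians(t))])
    ax=np.array([-k[1],k[0],0])
    for i in range(1,n+1):
        a=a0+(a1-a0)*i/n;t=t0+(t1-t0)*i/n
        dd=r*(np.cos(a0)-np.cos(a))*k+np.array([0,0,r*(np.sin(a)-np.sin(a0))])+42*(zt(t)-zt(t0))
        tv=-ax*np.radians(t-t0)/(np.pi/2)  # check sign
        assert np.allclose(R.from_rotvec(tv*np.pi/2).apply(zt(t0)),zt(t),atol=1e-6)
        print([float(x) for x in np.round(np.r_[dd/400,tv],3)],end=', ')
E
python3 -c "
from h import *
arct(1.1,.55,12,20,14)"
```

```text
[-0.014, -0.008, -0.009, -0.003, 0.005, 0.0], [-0.028, -0.016, -0.018, -0.006, 0.01, 0.0], [-0.041, -0.024, -0.028, -0.008, 0.014, 0.0], [-0.054, -0.031, -0.038, -0.011, 0.019, 0.0], [-0.066, -0.038, -0.049, -0.014, 0.024, 0.0], [-0.078, -0.045, -0.061, -0.017, 0.029, 0.0], [-0.09, -0.052, -0.073, -0.019, 0.034, 0.0], [-0.101, -0.058, -0.086, -0.022, 0.038, 0.0], [-0.111, -0.064, -0.099, -0.025, 0.043, 0.0], [-0.121, -0.07, -0.113, -0.028, 0.048, 0.0], [-0.131, -0.076, -0.128, -0.031, 0.053, 0.0], [-0.139, -0.081, -0.142, -0.033, 0.058, 0.0],
```

Emit:
step_arm(
  series=[
    [-0.014, -0.008, -0.009, -0.003, 0.005, 0.0],
    [-0.028, -0.016, -0.018, -0.006, 0.01, 0.0],
    [-0.041, -0.024, -0.028, -0.008, 0.014, 0.0],
    [-0.054, -0.031, -0.038, -0.011, 0.019, 0.0],
    [-0.066, -0.038, -0.049, -0.014, 0.024, 0.0],
    [-0.078, -0.045, -0.061, -0.017, 0.029, 0.0],
    [-0.09, -0.052, -0.073, -0.019, 0.034, 0.0],
    [-0.101, -0.058, -0.086, -0.022, 0.038, 0.0],
    [-0.111, -0.064, -0.099, -0.025, 0.043, 0.0],
    [-0.121, -0.07, -0.113, -0.028, 0.048, 0.0],
    [-0.131, -0.076, -0.128, -0.031, 0.053, 0.0],
    [-0.139, -0.081, -0.142, -0.033, 0.058, 0.0],
  ],
)

```text
clock: 45.32
position: [504.1, 356.8, 80.6]
ee_rot: [0.959, 0.253, 0.121, -0.035]
contact_force: [-14.1, 0.4, 15.0]
gripper_width: 25.1
```

Run:
```python
from h import *
d=snap('side','s42.png');cv2.imwrite('pics/c42.png',cv2.resize(d['image'][90:210,180:330,::-1],(750,600)))
s=arm.read_state();print(s['position'],s['contact_force'],s['gripper_width'],s['joints'].round(2))
z=R.from_quat(s['ee_rot']).as_matrix()[:,2];g=s['position']-42*z;k=np.array([np.cos(.525),np.sin(.525)]);h=np.array([608.3,416.8]);x=(g[:2]-h)@k;a=np.arctan2(g[2]-38,-x);print(z,g,x,a,np.hypot(g[2]-38,x))
arct(.56,.24,8,14,9)
```

```text
[503.28945321 356.2436808   79.10304154] [-13.74055232   1.21589652  13.37065749] 24.695435405205508 [ 0.92  0.37 -0.46  0.19 -0.52  1.01]
[ 0.21262921  0.1265428  -0.9689044 ] [494.35902632 350.92888314 119.79702637] -131.61131285579955 0.556081764978289 154.9589984309167
[-0.008, -0.004, -0.013, -0.003, 0.006, 0.0], [-0.015, -0.009, -0.027, -0.007, 0.012, 0.0], [-0.022, -0.013, -0.041, -0.01, 0.018, 0.0], [-0.028, -0.016, -0.055, -0.014, 0.024, 0.0], [-0.034, -0.02, -0.069, -0.017, 0.03, 0.0], [-0.039, -0.023, -0.083, -0.021, 0.036, 0.0], [-0.044, -0.025, -0.098, -0.024, 0.042, 0.0], [-0.048, -0.028, -0.113, -0.028, 0.048, 0.0],
```

View pics/c42.png

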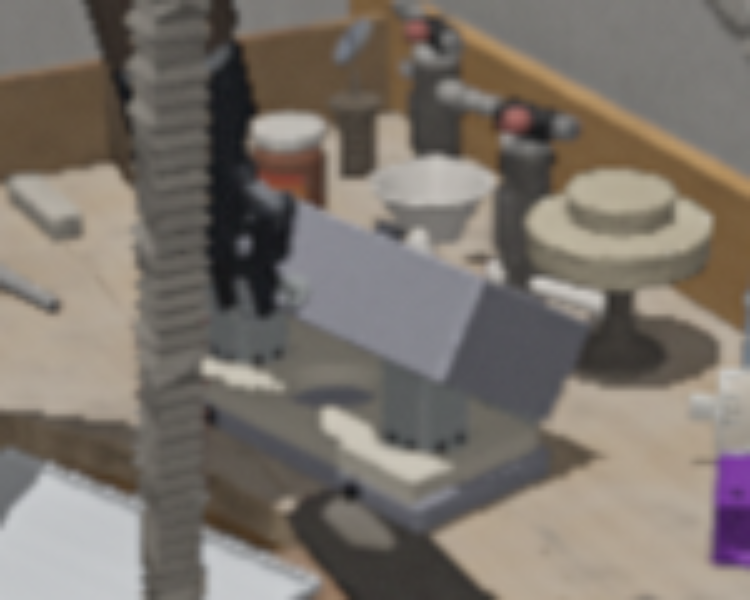

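Emit:
step_arm(
  series=[
    [-0.011, -0.006, -0.013, -0.003, 0.006, 0.0],
    [-0.021, -0.012, -0.027, -0.007, 0.012, 0.0],
    [-0.029, -0.017, -0.041, -0.01, 0.018, 0.0],
    [-0.035, -0.02, -0.055, -0.014, 0.024, 0.0],
    [-0.041, -0.024, -0.069, -0.017, 0.03, 0.0],
    [-0.046, -0.027, -0.083, -0.021, 0.036, 0.0],
    [-0.051, -0.029, -0.098, -0.024, 0.042, 0.0],
    [-0.051, -0.029, -0.098, -0.024, 0.042, 0.0],
  ],
)

```text
clock: 46.03
position: [483.4, 344.7, 38.4]
ee_rot: [0.963, 0.254, 0.083, -0.024]
contact_force: [-6.8, 1.4, 0.8]
gripper_width: 24.6
```

Run:
```python
from h import *
d=snap('side','s43.png');cv2.imwrite('pics/c43.png',cv2.resize(d['image'][90:210,180:330,::-1],(750,600)))
s=arm.read_state();print(s['position'],s['contact_force'],s['gripper_width'],s['joints'].round(2))
z=R.from_quat(s['ee_rot']).as_matrix()[:,2];g=s['position']-42*z;k=np.array([np.cos(.525),np.sin(.525)]);h=np.array([608.3,416.8]);x=(g[:2]-h)@k;a=np.arctan2(g[2]-38,-x);print(z,g,x,a,np.hypot(g[2]-38,x))
arct(.28,.1,6,10,7)
```

```text
[483.39848462 344.77266213  38.43277842] [-5.89248664  2.37761208  2.06098004] 24.60839376045338 [ 0.93  0.42 -0.47  0.13 -0.52  1.05]
[ 0.14766786  0.08884179 -0.98503875] [477.19643466 341.04130687  79.80440595] -151.41829613334124 0.26937517235982655 157.0831269132562
[-0.003, -0.002, -0.011, -0.003, 0.005, 0.0], [-0.006, -0.004, -0.022, -0.006, 0.01, 0.0], [-0.009, -0.005, -0.033, -0.008, 0.014, 0.0], [-0.012, -0.007, -0.045, -0.011, 0.019, 0.0], [-0.014, -0.008, -0.056, -0.014, 0.024, 0.0], [-0.016, -0.009, -0.067, -0.017, 0.029, 0.0],
```

View pics/c43.png

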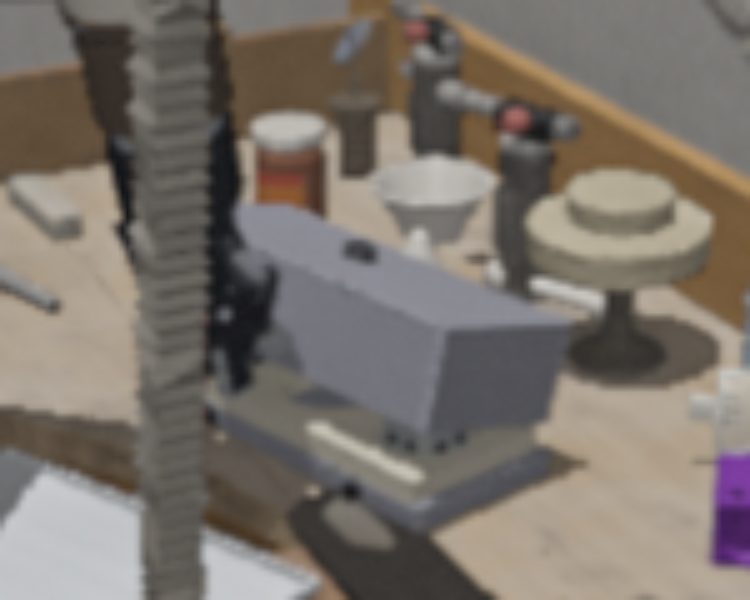

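Emit:
step_arm(
  series=[
    [-0.003, -0.002, -0.011, -0.003, 0.005, 0.0],
    [-0.006, -0.004, -0.022, -0.006, 0.01, 0.0],
    [-0.009, -0.005, -0.033, -0.008, 0.014, 0.0],
    [-0.012, -0.007, -0.045, -0.011, 0.019, 0.0],
    [-0.014, -0.008, -0.056, -0.014, 0.024, 0.0],
    [-0.014, -0.008, -0.056, -0.014, 0.024, 0.0],
  ],
)

```text
clock: 46.58
position: [477.9, 341.5, 16.1]
ee_rot: [0.965, 0.255, 0.062, -0.018]
contact_force: [-5.4, 1.7, 1.5]
gripper_width: 24.6
```

Run:
```python
from h import *
d=snap('side','s44.png');cv2.imwrite('pics/c44.png',cv2.resize(d['image'][90:210,180:330,::-1],(750,600)))
s=arm.read_state();print(s['position'],s['contact_force'],s['gripper_width'],s['joints'].round(2))
z=R.from_quat(s['ee_rot']).as_matrix()[:,2];g=s['position']-42*z;print(z,g)
```

```text
[477.90533481 341.54336837  16.07824192] [-4.69283467  1.84227146  1.84864189] 24.449560228835352 [ 0.92  0.46 -0.45  0.09 -0.54  1.09]
[ 0.11057929  0.06700224 -0.99160623] [473.26100451 338.72927419  57.72570367]
```

View pics/c44.png

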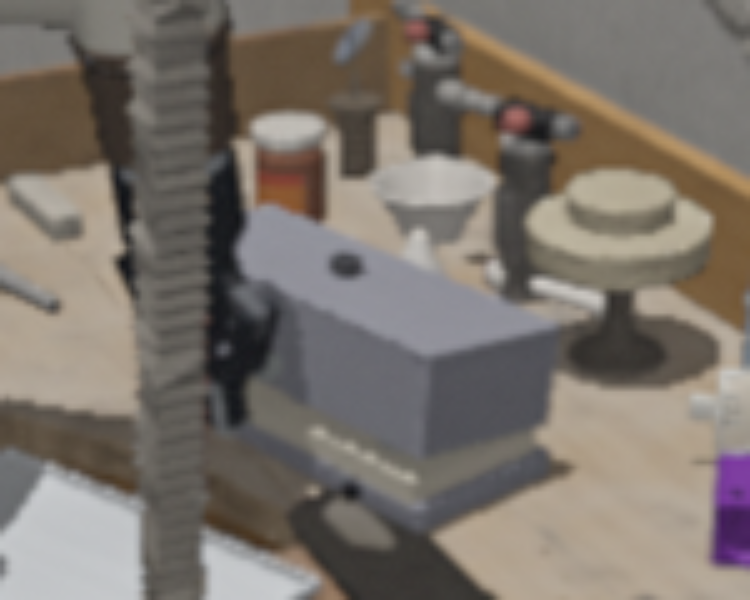

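Emit:
step_arm(
  series=[
    [-0.001, 0, -0.006, 0, 0, 0],
    [-0.001, -0.001, -0.012, 0, 0, 0],
    [-0.002, -0.001, -0.018, 0, 0, 0],
    [-0.002, -0.001, -0.018, 0, 0, 0],
  ],
)

```text
clock: 46.97
position: [477.6, 341.4, 9.3]
ee_rot: [0.965, 0.255, 0.063, -0.018]
contact_force: [-4.4, 1.9, 3.1]
gripper_width: 24.6
```

Emit:
step_arm(
  series=[
    [0, 0, -0.005, 0, 0, 0],
    [0, 0, -0.01, 0, 0, 0],
    [0, 0, -0.01, 0, 0, 0],
  ],
)

```text
clock: 47.22
position: [477.5, 341.3, 5.2]
ee_rot: [0.965, 0.255, 0.063, -0.018]
contact_force: [-5.6, 2.5, 4.4]
gripper_width: 24.7
```

Emit:
step_arm(
  series=[
    [0, 0, -0.006, 0, 0, 0],
    [0, 0, -0.012, 0, 0, 0],
    [0, 0, -0.012, 0, 0, 0],
  ],
)

```text
clock: 47.47
position: [476.9, 340.9, 0.1]
ee_rot: [0.965, 0.254, 0.062, -0.018]
contact_force: [-6.4, 3.0, 3.9]
gripper_width: 24.9
```

Run:
```python
from h import *
d=snap('side','s45.png');cv2.imwrite('pics/c45.png',cv2.resize(d['image'][90:210,180:330,::-1],(750,600)))
s=arm.read_state();print(s['position'],s['contact_force'],s['gripper_width'],s['joints'].round(2))
```

```text
[4.76847040e+02 3.40856418e+02 7.24549253e-02] [-6.90368034  2.63513946  3.52286231] 24.789293885638287 [ 0.92  0.49 -0.47  0.1  -0.5   1.08]
```

View pics/c45.png

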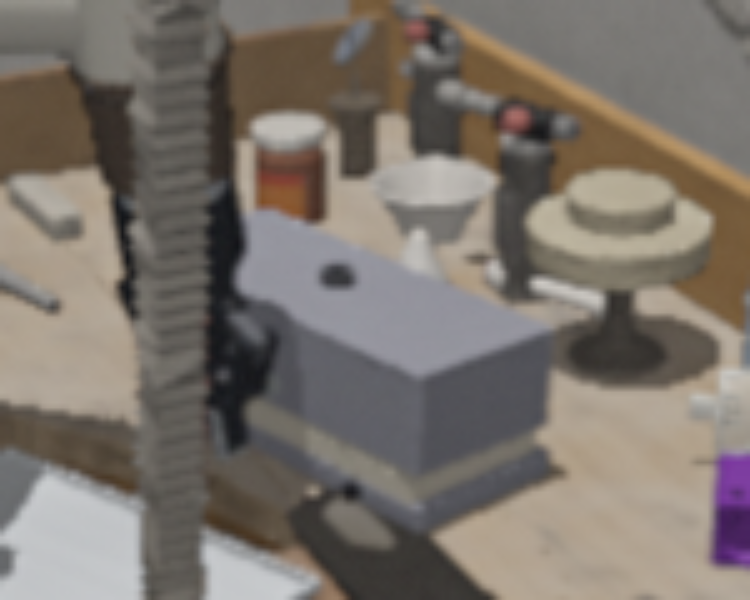

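Run:
```python
from h import *
w=snap('wrist','w45.png')
```

```text
(no output)
```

View pics/w45.png

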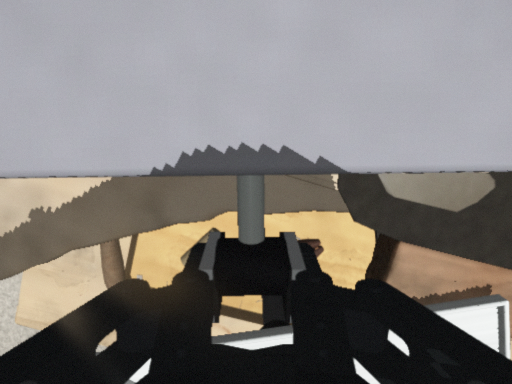

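Emit:
step_arm(
  series=[
    [0, 0, -0.006, 0, 0, 0],
    [0, 0, -0.012, 0, 0, 0],
    [0, 0, -0.012, 0, 0, 0],
  ],
)

```text
clock: 47.82
position: [476.6, 340.7, -4.7]
ee_rot: [0.965, 0.255, 0.062, -0.018]
contact_force: [-7.7, 2.1, 5.1]
gripper_width: 24.7
```

Emit:
step_arm(
  series=[
    [0, 0, -0.006, 0, 0, 0],
    [0, 0, -0.012, 0, 0, 0],
    [0, 0, -0.012, 0, 0, 0],
  ],
)

```text
clock: 48.07
position: [477.5, 341.3, -5.5]
ee_rot: [0.964, 0.256, 0.063, -0.018]
contact_force: [-15.0, -3.3, 27.9]
gripper_width: 24.8
```

Run:
```python
from h import *
d=snap('side','s46.png');cv2.imwrite('pics/c46.png',cv2.resize(d['image'][140:210,210:300,::-1],(771,600),interpolation=cv2.INTER_CUBIC))
```

```text
(no output)
```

View pics/c46.png

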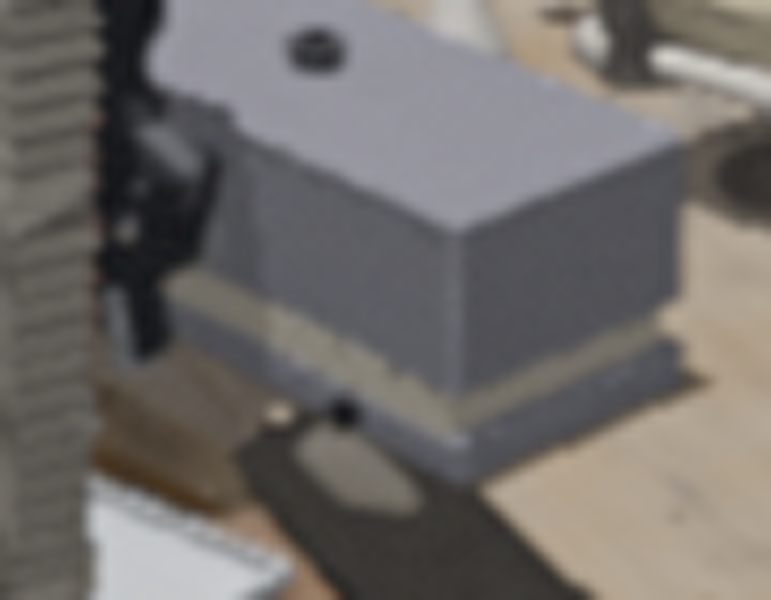

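Emit:
step_arm(
  series=[
    [0, 0, 0.004, 0, 0, 0],
    [0, 0, 0.004, 0, 0, 0],
    [0, 0, 0.004, 0, 0, 0],
    [0, 0, 0.004, 0, 0, 0],
    [0, 0, 0.004, 0, 0, 0],
    [0, 0, 0.004, 0, 0, 0],
    [0, 0, 0.004, 0, 0, 0],
    [-0.01, -0.006, 0.06, 0, 0, 0],
    [-0.025, -0.015, 0.14, 0, 0, 0],
    [-0.06, -0.03, 0.24, 0, 0, 0],
    [-0.1, -0.05, 0.34, 0, 0, 0],
    [-0.1, -0.05, 0.42, 0, 0, 0],
  ],
  jaw=1,
)

```text
clock: 49.12
position: [435.5, 319.0, 160.1]
ee_rot: [0.965, 0.254, 0.061, -0.018]
contact_force: [0.5, 1.8, -1.4]
gripper_width: 85.3
```

Emit:
step_arm(
  series=[
    [-0.06, 0.08, 0.06, 0, 0, 0],
    [-0.12, 0.16, 0.12, 0, 0, 0],
    [-0.2, 0.24, 0.15, 0, 0, 0],
    [-0.2, 0.3, 0.15, 0, 0, 0],
    [-0.2, 0.3, 0.15, 0, 0, 0],
  ],
)

```text
clock: 49.53
position: [356.4, 446.4, 220.6]
ee_rot: [0.964, 0.257, 0.064, -0.02]
contact_force: [0.2, -0.9, -0.9]
gripper_width: 85.6
```

Run:
```python
from h import *
s=arm.read_state();print(s['position'],s['contact_force'],s['joints'].round(2))
d=snap('side','s47.png');t=snap('top','t47.png')
cv2.imwrite('pics/c47.png',cv2.resize(d['image'][120:220,200:320,::-1],(720,600),interpolation=cv2.INTER_CUBIC))
h=np.array([608.3,416.8,38]);k=np.array([np.cos(.53),np.sin(.53),0]);l=np.array([-k[1],k[0],0])
for a in (0,.03,.06): 
  kn=h-k*150.85*np.cos(a+.106)+[0,0,150.85*np.sin(a+.106)];fc=h-k*109*np.cos(a)-135*l+[0,0,109*np.sin(a)]; tc=h-k*(109*np.cos(a)-67*np.sin(a))-135*l+[0,0,109*np.sin(a)+67*np.cos(a)]
  print(a,np.round(proj(d,kn),1),np.round(proj(t,kn),1),'botcorner',np.round(proj(d,fc),1),'topc',np.round(proj(d,tc),1))
```

```text
[356.42206392 446.38502803 220.59257153] [ 0.18765613 -0.90297448 -0.89023266] [ 1.23  0.21 -0.24  0.1  -1.02  0.82]
0 [223.8 170.7] [179.2 225. ] botcorner [264.1 186.3] topc [264.  165.4]
0.03 [223.9 169.4] [178.7 224.6] botcorner [264.1 185.3] topc [264.5 164.2]
0.06 [224. 168.] [178.2 224.2] botcorner [264.2 184.3] topc [265.1 162.9]
```

View pics/c47.png

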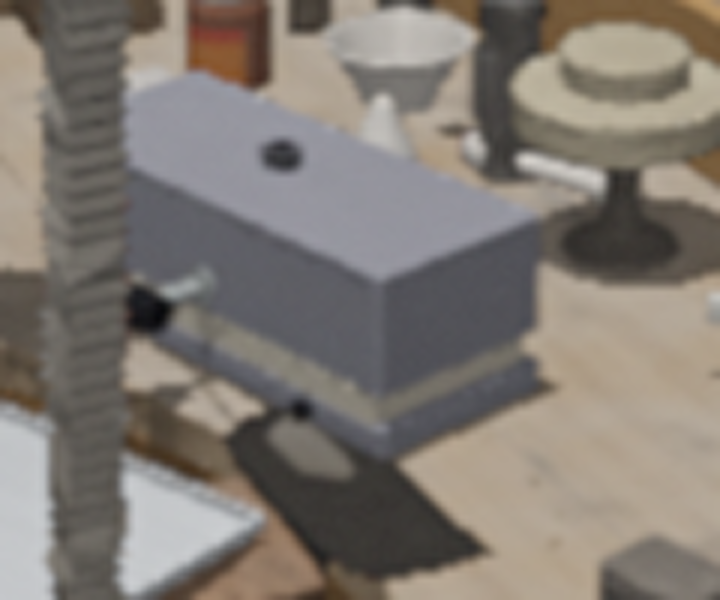

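View pics/t47.png

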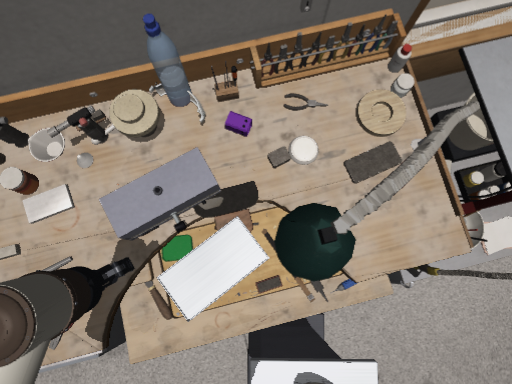

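Run:
```python
from h import *
h=np.array([608.3,416.8,0]);k=np.array([np.cos(.53),np.sin(.53),0])
p=h-96*k;print(p);p[2]=130;go(tcp=p,rots=ori(.53,0))
```

```text
[525.47052123 368.26879924   0.        ]
shift [ 0.4218 -0.1832 -0.2204] turn [-0.0427  0.0702  0.0083] | [525.5 368.3 130. ]
```

Emit:
step_arm(
  series=[
    [0.08, -0.04, 0, 0, 0, 0],
    [0.16, -0.08, 0, -0.02, 0.035, 0],
    [0.25, -0.12, 0, -0.043, 0.07, 0.008],
    [0.34, -0.15, 0, -0.043, 0.07, 0.008],
    [0.422, -0.183, 0, -0.043, 0.07, 0.008],
    [0.422, -0.183, -0.06, -0.043, 0.07, 0.008],
    [0.422, -0.183, -0.12, -0.043, 0.07, 0.008],
    [0.422, -0.183, -0.18, -0.043, 0.07, 0.008],
    [0.422, -0.183, -0.22, -0.043, 0.07, 0.008],
    [0.422, -0.183, -0.22, -0.043, 0.07, 0.008],
  ],
  jaw=-1,
)

```text
clock: 50.47
position: [524.4, 363.8, 125.3]
ee_rot: [0.966, 0.259, -0.004, 0.003]
contact_force: [-0.7, 0.1, -0.6]
gripper_width: 0.0
```

Emit:
step_arm(
  series=[
    [0, 0, -0.02, 0, 0, 0],
    [0, 0, -0.04, 0, 0, 0],
    [0, 0, -0.055, 0, 0, 0],
    [0, 0, -0.065, 0, 0, 0],
    [0, 0, -0.075, 0, 0, 0],
    [0, 0, -0.075, 0, 0, 0],
  ],
)

```text
clock: 50.97
position: [526.1, 367.4, 99.9]
ee_rot: [0.965, 0.261, -0.0, 0.0]
contact_force: [-0.6, -0.3, -0.1]
gripper_width: -0.4
```

Emit:
step_arm(
  series=[
    [0, 0, -0.01, 0, 0, 0],
    [0, 0, -0.02, 0, 0, 0],
    [0, 0, -0.03, 0, 0, 0],
    [0, 0, -0.03, 0, 0, 0],
  ],
)

```text
clock: 51.3
position: [525.9, 367.2, 87.5]
ee_rot: [0.965, 0.261, -0.0, 0.001]
contact_force: [-0.4, 0.2, -0.6]
gripper_width: 0.1
```

Emit:
step_arm(
  series=[
    [0, 0, -0.006, 0, 0, 0],
    [0, 0, -0.012, 0, 0, 0],
    [0, 0, -0.012, 0, 0, 0],
  ],
)

```text
clock: 51.55
position: [526.2, 367.4, 83.2]
ee_rot: [0.965, 0.261, 0.0, 0.0]
contact_force: [-0.0, -0.5, -0.6]
gripper_width: -0.0
```

Emit:
step_arm(
  series=[
    [0, 0, -0.006, 0, 0, 0],
    [0, 0, -0.012, 0, 0, 0],
    [0, 0, -0.012, 0, 0, 0],
  ],
)

```text
clock: 51.8
position: [526.2, 367.3, 78.4]
ee_rot: [0.965, 0.261, 0.0, 0.0]
contact_force: [-0.7, -0.0, 0.4]
gripper_width: 0.4
```

Emit:
step_arm(
  series=[
    [0, 0, -0.006, 0, 0, 0],
    [0, 0, -0.012, 0, 0, 0],
    [0, 0, -0.012, 0, 0, 0],
  ],
)

```text
clock: 52.05
position: [526.7, 367.7, 76.3]
ee_rot: [0.965, 0.261, 0.001, 0.0]
contact_force: [-2.7, -1.4, 7.8]
gripper_width: -0.5
```

Emit:
step_arm(
  series=[
    [0, 0, -0.006, 0, 0, 0],
    [0, 0, -0.012, 0, 0, 0],
    [0, 0, -0.012, 0, 0, 0],
  ],
)

```text
clock: 52.3
position: [526.8, 367.8, 76.2]
ee_rot: [0.965, 0.262, 0.002, 0.0]
contact_force: [-10.6, -4.9, 25.9]
gripper_width: -0.1
```

Emit:
step_arm(
  series=[
    [0, 0, 0.05, 0, 0, 0],
    [0, 0, 0.14, 0, 0, 0],
    [0, 0, 0.24, 0, 0, 0],
    [0, 0, 0.34, 0, 0, 0],
    [-0.08, 0.04, 0.4, 0, 0, 0],
    [-0.16, 0.08, 0.4, 0, 0, 0],
    [-0.25, 0.12, 0.4, 0, 0, 0],
    [-0.35, 0.15, 0.4, 0, 0, 0],
    [-0.42, 0.18, 0.4, 0, 0, 0],
    [-0.42, 0.18, 0.4, 0, 0, 0],
    [-0.42, 0.18, 0.4, 0, 0, 0],
  ],
)

```text
clock: 53.22
position: [357.1, 440.3, 229.8]
ee_rot: [0.965, 0.262, 0.001, -0.0]
contact_force: [-0.0, -1.5, 0.3]
gripper_width: 0.1
```

Run:
```python
from h import *
s=arm.read_state();print(s['position'],s['contact_force'],s['clock'])
d=snap('side','s50.png');t=snap('top','t50.png')
cv2.imwrite('pics/c50.png',np.hstack([cv2.resize(d['image'][:,:,::-1],(400,300)),cv2.resize(t['image'][:,:,::-1],(400,300))]))
```

```text
[357.10210999 440.27781625 229.8091089 ] [-0.02411715 -1.53265335  0.2997458 ] 53.2167
```

View pics/c50.png

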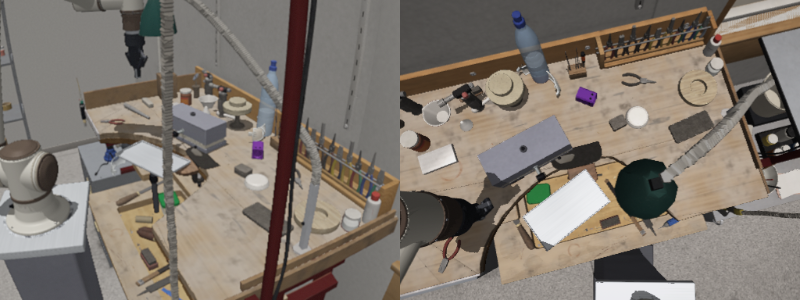

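The hood is closed, the tray is empty, and the wallet, card box and purple look-alike are where they started. The arm is clear of everything, so I'm handing in.

```bash
python3 -c "
from bench import arm
print(arm.job_done())"
```

```text
the job is handed in; nothing more can be done
None
```

The kiln is loaded and closed, and I handed the job in at about 53 s of the 210 s allowed. I raised the hood by its knob and stood both flasks funnel end down. One is in the left pocket and one in the right. Only two were on the tray. Each was tipped upright on the bench and gripped again from above before it went in.

**Checks that passed**
- **Flasks:** the last pictures with the hood open showed both standing straight in their pockets, with tops at about the expected 86 mm. I could not see inside after closing.
- **Hood:** it stopped hard at 28 N on the knob. It also did not give when pressed at 26 N on its front edge, so I take it as fully closed.
- **Left alone:** the tray was empty, and the wallet, card box and purple look-alike had not moved. The arm ended clear of everything.

**Checks that failed or disagreed**
- **First grip:** my first pinch of the knob missed. The fingertips sat about 25 mm short of the reported tool point, and I allowed for that from then on.
- **Hood angle:** I raised it until it read about 1.62 rad, but later views put it at about 1.53 to 1.55 rad while the flasks went in.
- **Moved flask:** the second flask had shifted about 3 cm and turned after I stood it on the bench. I do not know whether it was knocked or I brushed it while backing off. I measured it again before picking it up.
- **Pocket depth:** both flasks met resistance with the tool about 3 to 6 mm higher than I expected for the pocket floor. After release they looked fully seated.

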